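# Fit the load resistors in the amplifier dummy-load bank

### The arm

A 7-joint arm with a two-finger parallel gripper is mounted at the origin on the work surface. World frame = base frame: x ahead of the robot, y to its left, z up, the work surface at z = 0. Lengths are in m, angles in rad, forces in N, time in s.
With the tool pointing down it reaches from about 0.425 to 0.825 m from the base axis. Payload 3.6 kg.
Tool frame: the origin (TCP) lies midway between the tips of the shut fingers; the grasp point (between the pads) lies 19 mm behind it; y points along the fingers, x is the direction in which the jaws open and shut, and the axes are right-handed (so a half turn about y gives the same grasp; the last joint's range is limited). The gripper opens to 93 mm and grips with 3 to 60 N. Pads are 15 mm wide; open, the fingers measure 128 mm over their backs; the gripper's body (75 mm by 188 mm) begins 65 mm behind the grasp point.
Start: joints at [-1.212, 0.615, -0.013, 1.423, 0.008, 1.103, -0.04], TCP at [0.244, 0.602, 0.219] pointing down, gripper open.
Joint ranges: [-3.12, 3.12], [-0.3, 2.06], [-1.34, 1.32], [0.26, 2.42], [-1.36, 4.5], [0.01, 1.98], [-2.84, 2.84]. Speed limits (rad/s): [2.79, 2.79, 3.14, 3.14, 3.14, 3.14, 3.14].

### API

Orientations are given as a rotation vector (axis times angle).
In Python, from station import get_state, imaging, robot gives the robot as it stands. The module is installed in compiled form; this text tells all that it offers.
- The arm moves only by the tool servo_tool, never from a script. Its argument "steps" is a list of rows, each an object of numbers: "x", "y", "z": the shift along the tool's x, y, z in mm; "rx", "ry", "rz": the turn, a rotation vector about the tool's x, y, z in degrees; "grip": the finger opening in mm, from 0 to 93. A call has 1 to 20 rows; each row is the pose to reach, as a shift and turn from the pose commanded when the call began, along the tool's axes at that moment; what a row does not reach only later rows make up. A row lasts 1/10 s, in which the tool goes at most 50 mm and 8.59 degrees, less where a joint would pass 70% of its speed; a pose out of reach is approached as far as the arm can. A call with a gripper value outside its range is refused whole. The fingers move at their own pace and stop on an object; "force" is the grip in N (left out, the last holds). Time passes only in rows, so rows that repeat a pose let the fingers close. It gives the time, the measured TCP pose, the force and the opening at its end, in the units of the state.
- get_state(): the state, without advancing time (a new reading comes with each control period).
- imaging.capture(name): name is "scene" or "top" or "wrist"; returns the picture (384x512x3 uint8, red, green, blue); there is no depth.
- imaging.camera_model(name): a dict with "intrinsics" (3x3 intrinsics, pixels), "eye" and "attitude" of the camera in the world. Camera axes: x right, y down, z forward; pixel columns grow to the right and rows downward; lengths in m; the calibration is good to about 2 mm. A picture is of the moment at which its call begins: read the wrist's pose just before it. camera_model takes no time and is no camera call; for the wrist camera it gives the pose at the moment of the call.
- robot.close_job(): hands the job in, once; it reports no verdict.
The state is a dict: "clock": time; "joint_pos": joint angles; "dq": joint speeds; "joint_efforts": joint torques, N m; "eef_pos": TCP position; "tool_rot": TCP orientation; "contact_force": force on the tool from outside, world axes, zero at the start; "torque": the same for the moment, N m; "grip_width": finger opening in m.
Only numpy, scipy, OpenCV 4.12 (cv2) and the standard library are available. Lean on these libraries where they do the work, as an engineer would, in place of code of your own. Each camera call takes 0.05 s, during which the arm holds its last target.

### The job

Fit every load resistor lying on the bench into the load bank: hang each one across a free pair of hooks, bringing it in level from the open side and letting it down into the throats, run that station's clamp nut down clockwise with the fingers until it stops, and then pull it up with the wrench until it turns no further. When all of them are tight, hang the wrench in its two-hook rest. Leave the valve, the marker and the magnifier alone.

Things in the scene. Friction and masses are not known exactly. Their poses are not given: they have to be found in the camera images.
- res1_mid (a point): centre of a load resistor (may be absent): grey-green ceramic tube, diameter 30 mm, 102 mm long along its y axis; at each end a 34 mm square steel flange (116 mm over both) and a brass rod of diameter 8 mm ending 88 mm from the centre. Lies on its flanges, centre 17 mm above the bench, z up; 0.2 kg; both ends alike
- res2_mid (a point): centre of another load resistor (may be absent), the same as res1
- res3_mid (a point): centre of another load resistor (may be absent), the same as res1
- bank: load bank: dark steel plate 270 x 225 mm fixed to the bench, top 14 mm above it, origin at bench level under the middle station. Three stations 85 mm apart along its x, y along the resistors. At each a plain copper hook (y -66 to -74 mm) and a brass clamp hook (y 64 to 88 mm), both open to -x. Between y -66 and 64 all is open from above
- hooks1 (a point): front (nearest the robot) station: where a fitted resistor's centre lies, 55 mm above the bench; axes as bank. Both hooks: throat 11 mm wide (x +-5.5), floor 4 mm below this point; lip in front (x -10.5 to -5.5), its top level with this point; back wall x 5.5 to 15.5; arm over the throat from x -14, underside 20 mm (plain) and 22 mm (clamp) above this point
- nut1_mid (a point): centre of the captive brass square nut of the front (nearest the robot) station, 76 mm to +y of its hooks1, 96 mm above the bench, axis vertical. 24 mm across flats, 17 mm high; its x and y axes are square to the flats. Below it the arm's top at 85 mm and a washer to 87 mm. A 10 mm stud stands up to 18 mm above the nut and sinks as it is run down. Free all round at its height
- nut1 (a joint): run-down angle of the nut of the front (nearest the robot) station, rad, grows clockwise seen from above. 0 backed off, 3.0 hand-tight at a firm stop. Easy (0.06 Nm), stays. The 15 mm foot under the arm sinks 3.57 mm per rad, from 14.7 mm above hooks1 to the rod's top: with the nut backed off a rod comes in from -x over the lip, level, its centre 4 to 9.5 mm above hooks1, and is then let down
- seat1 (a joint): tightening angle of the same nut, front (nearest the robot) station, rad: how far it is turned clockwise beyond hand-tight. 0 at the start, 0.6 at the hard stop; stiff (0.7 Nm, about 7 N at the middle of the wrench), stays where it is left. The nut's heading turns by the sum of both angles
- hooks2 (a point): middle station: where a fitted resistor's centre lies, 55 mm above the bench; axes as bank. Hooks as at hooks1
- nut2_mid (a point): centre of the captive brass square nut of the middle station, 76 mm to +y of its hooks2, 96 mm above the bench, axis vertical. As nut1_mid
- nut2 (a joint): run-down angle of the nut of the middle station, rad, grows clockwise seen from above. As nut1
- seat2 (a joint): tightening angle of the same nut, middle station, rad: how far it is turned clockwise beyond hand-tight. As seat1
- hooks3 (a point): rear station: where a fitted resistor's centre lies, 55 mm above the bench; axes as bank. Hooks as at hooks1
- nut3_mid (a point): centre of the captive brass square nut of the rear station, 76 mm to +y of its hooks3, 96 mm above the bench, axis vertical. As nut1_mid
- nut3 (a joint): run-down angle of the nut of the rear station, rad, grows clockwise seen from above. As nut1
- seat3 (a joint): tightening angle of the same nut, rear station, rad: how far it is turned clockwise beyond hand-tight. As seat1
- wrench_mid (a point): middle of a steel open-end wrench, half-way up its 8 mm thickness (4 mm above the bench as it lies). Handle 16 mm wide along its x axis, x -66 to 115 mm, then a round eye 32 mm wide. Jaw open to -x: the nut's axis sits at x = -100 mm, y = 0; gap 26.4 mm, jaw sides parallel to x, head 48 mm wide, tips at x -119 mm. 0.26 kg, balanced 15 mm to the head side
- wrench: body of the same wrench, same axes, origin on the underside below its middle. On the 24 mm nut it has about 0.1 rad of play either way before it bites
- rest_seat (a point): where the wrench's middle lies when hung in its rest, 49 mm above the bench, z up, y along the hung wrench (head either way), open side -x. Two hooks 6 mm thick at y -45 and 45 mm, on a fixed 44 x 125 mm base: throat x -10.5 to 10.5, floor 4 mm below this point, lip 4 mm thick with its top 4 mm above it, back wall, arm over the throat 26 to 34 mm above it
- valve: glass radio valve standing upright, 35 mm in diameter, 79 mm high, to be left alone; origin at its foot
- marker: white marker pen with black cap lying on the bench, 125 mm long, 17 mm thick, to be left alone; origin under its middle
- magnifier: black magnifying glass lying on the bench, 84 mm across, handle 100 mm, 12 mm thick, to be left alone; origin under the lens
Mind the look-alikes: they are no part of the job. What is shaped like the part that bears res2_mid but purple is not meant.

How it is judged:
On the way, in this order (a step that is already met when the one before it is completed fails the run):
1. every resistor hangs in a pair of hooks with its nut run down hand-tight (((horizontal distance between res1_mid and hooks1 below 0.01 m and z of res1_mid in the frame of hooks1 between -0.004 and 0.004 m and angle between the y axis of res1_mid and the y axis of hooks1, either way round below 0.06 rad and value of joint nut1 above 2.8 rad) or (horizontal distance between res1_mid and hooks2 below 0.01 m and z of res1_mid in the frame of hooks2 between -0.004 and 0.004 m and angle between the y axis of res1_mid and the y axis of hooks2, either way round below 0.06 rad and value of joint nut2 above 2.8 rad) or (horizontal distance between res1_mid and hooks3 below 0.01 m and z of res1_mid in the frame of hooks3 between -0.004 and 0.004 m and angle between the y axis of res1_mid and the y axis of hooks3, either way round below 0.06 rad and value of joint nut3 above 2.8 rad)) and ((horizontal distance between res2_mid and hooks1 below 0.01 m and z of res2_mid in the frame of hooks1 between -0.004 and 0.004 m and angle between the y axis of res2_mid and the y axis of hooks1, either way round below 0.06 rad and value of joint nut1 above 2.8 rad) or (horizontal distance between res2_mid and hooks2 below 0.01 m and z of res2_mid in the frame of hooks2 between -0.004 and 0.004 m and angle between the y axis of res2_mid and the y axis of hooks2, either way round below 0.06 rad and value of joint nut2 above 2.8 rad) or (horizontal distance between res2_mid and hooks3 below 0.01 m and z of res2_mid in the frame of hooks3 between -0.004 and 0.004 m and angle between the y axis of res2_mid and the y axis of hooks3, either way round below 0.06 rad and value of joint nut3 above 2.8 rad)) and ((horizontal distance between res3_mid and hooks1 below 0.01 m and z of res3_mid in the frame of hooks1 between -0.004 and 0.004 m and angle between the y axis of res3_mid and the y axis of hooks1, either way round below 0.06 rad and value of joint nut1 above 2.8 rad) or (horizontal distance between res3_mid and hooks2 below 0.01 m and z of res3_mid in the frame of hooks2 between -0.004 and 0.004 m and angle between the y axis of res3_mid and the y axis of hooks2, either way round below 0.06 rad and value of joint nut2 above 2.8 rad) or (horizontal distance between res3_mid and hooks3 below 0.01 m and z of res3_mid in the frame of hooks3 between -0.004 and 0.004 m and angle between the y axis of res3_mid and the y axis of hooks3, either way round below 0.06 rad and value of joint nut3 above 2.8 rad))), for 0.2 s.
2. every one of those nuts has been pulled tight (((horizontal distance between res1_mid and hooks1 below 0.01 m and z of res1_mid in the frame of hooks1 between -0.004 and 0.004 m and angle between the y axis of res1_mid and the y axis of hooks1, either way round below 0.06 rad and value of joint nut1 above 2.8 rad and value of joint seat1 above 0.4 rad) or (horizontal distance between res1_mid and hooks2 below 0.01 m and z of res1_mid in the frame of hooks2 between -0.004 and 0.004 m and angle between the y axis of res1_mid and the y axis of hooks2, either way round below 0.06 rad and value of joint nut2 above 2.8 rad and value of joint seat2 above 0.4 rad) or (horizontal distance between res1_mid and hooks3 below 0.01 m and z of res1_mid in the frame of hooks3 between -0.004 and 0.004 m and angle between the y axis of res1_mid and the y axis of hooks3, either way round below 0.06 rad and value of joint nut3 above 2.8 rad and value of joint seat3 above 0.4 rad)) and ((horizontal distance between res2_mid and hooks1 below 0.01 m and z of res2_mid in the frame of hooks1 between -0.004 and 0.004 m and angle between the y axis of res2_mid and the y axis of hooks1, either way round below 0.06 rad and value of joint nut1 above 2.8 rad and value of joint seat1 above 0.4 rad) or (horizontal distance between res2_mid and hooks2 below 0.01 m and z of res2_mid in the frame of hooks2 between -0.004 and 0.004 m and angle between the y axis of res2_mid and the y axis of hooks2, either way round below 0.06 rad and value of joint nut2 above 2.8 rad and value of joint seat2 above 0.4 rad) or (horizontal distance between res2_mid and hooks3 below 0.01 m and z of res2_mid in the frame of hooks3 between -0.004 and 0.004 m and angle between the y axis of res2_mid and the y axis of hooks3, either way round below 0.06 rad and value of joint nut3 above 2.8 rad and value of joint seat3 above 0.4 rad)) and ((horizontal distance between res3_mid and hooks1 below 0.01 m and z of res3_mid in the frame of hooks1 between -0.004 and 0.004 m and angle between the y axis of res3_mid and the y axis of hooks1, either way round below 0.06 rad and value of joint nut1 above 2.8 rad and value of joint seat1 above 0.4 rad) or (horizontal distance between res3_mid and hooks2 below 0.01 m and z of res3_mid in the frame of hooks2 between -0.004 and 0.004 m and angle between the y axis of res3_mid and the y axis of hooks2, either way round below 0.06 rad and value of joint nut2 above 2.8 rad and value of joint seat2 above 0.4 rad) or (horizontal distance between res3_mid and hooks3 below 0.01 m and z of res3_mid in the frame of hooks3 between -0.004 and 0.004 m and angle between the y axis of res3_mid and the y axis of hooks3, either way round below 0.06 rad and value of joint nut3 above 2.8 rad and value of joint seat3 above 0.4 rad))), for 0.2 s.
At the end, for the whole second after the job is handed in: Each resistor present rests in a pair of hooks (10 mm sideways, 4 mm in height, 0.06 rad), its nut run down (over 2.8 rad) and tightened (over 0.4 rad more); the wrench rests in both hooks of its rest (20 mm sideways, 5 mm in height, 0.12 rad, head either way) (all of step 2 and horizontal distance between wrench_mid and rest_seat below 0.02 m and z of wrench_mid in the frame of rest_seat between -0.005 and 0.005 m and angle between the x axis of wrench_mid and the y axis of rest_seat, either way round below 0.12 rad and linear speed of each of wrench, res1, res2, res3 below 0.02 m/s); the robot touches nothing.
It fails at once if the valve, the marker or the magnifier is disturbed (moved over 30 mm) (distance of any of valve, marker, magnifier from where it was at the start of the episode above 0.03 m).
It fails at once if a nut is tightened beyond hand-tight with the fingers instead of the wrench ((contact force between the fingers and nut1 above 1 N and velocity of joint seat1 above 0.15 rad/s and value of joint seat1 above 0.1 rad) or (contact force between the fingers and nut2 above 1 N and velocity of joint seat2 above 0.15 rad/s and value of joint seat2 above 0.1 rad) or (contact force between the fingers and nut3 above 1 N and velocity of joint seat3 above 0.15 rad/s and value of joint seat3 above 0.1 rad)).
It fails at once if a nut is run down with the wrench instead of by hand ((contact force between wrench and nut1 above 1 N and velocity of joint nut1 above 0.3 rad/s and value of joint nut1 below 2.3 rad) or (contact force between wrench and nut2 above 1 N and velocity of joint nut2 above 0.3 rad/s and value of joint nut2 below 2.3 rad) or (contact force between wrench and nut3 above 1 N and velocity of joint nut3 above 0.3 rad/s and value of joint nut3 below 2.3 rad)).
Of res1, res2, res3 only 2 to 3 are there at a start; the rules pass over those that are not, and their reading is None.
At some moment in a run one of res1, res2, res3, wrench may be knocked a few centimetres aside while the robot is not near it.
It also fails if it takes over 210 s, if anything falls off the work surface, if the arm or the gripper's body presses on something with over 40 N, if the wrist force passes 120 N, or if a joint passes its speed limit or range.

## Working session

There is one attempt and no reset: what is moved stays moved. The work goes in short steps, Python scripts to look and compute and a tool call to move; the robot and the scene stay as the last step left them, time stands still between calls to the robot, and variables do not carry over. Pictures are saved under pics/ and viewed, and the job is handed in when it is done.

Besides the shell and the picture viewer there is one more tool, called after "Emit:" as name([rows], argument=value, ...), one row to a line, values as JSON. servo_tool: Moves the arm, as the interface text tells. Its arguments: {"type":"object","properties":{"steps":{"type":"array","items":{"type":"object","properties":{"x":{"type":"number"},"y":{"type":"number"},"z":{"type":"number"},"rx":{"type":"number"},"ry":{"type":"number"},"rz":{"type":"number"},"grip":{"type":"number"}}}},"force":{"type":"number"}},"required":["steps"]}

```bash
mkdir -p pics; ls; cat > h.py <<'E'
import numpy as np, cv2
from scipy.spatial.transform import Rotation as R
from station import get_state, imaging, robot
def snap(n,f):
    im=imaging.capture(n); cv2.imwrite(f'pics/{f}.png',im[:,:,::-1]); return im
E
python3 - <<'E'
from h import *
s=get_state(); print({k:np.round(v,3) for k,v in s.items()})
for n in ['scene','top','wrist']:
    m=imaging.camera_model(n); print(n,{k:np.round(v,3).tolist() for k,v in m.items()})
    snap(n,n+'0')
E
```

```text
pics
{'clock': np.float64(0.0), 'joint_pos': array([-1.213,  0.616, -0.013,  1.425,  0.008,  1.103, -0.04 ]), 'dq': array([-0.001, -0.001,  0.001,  0.001,  0.001, -0.   ,  0.001]), 'joint_efforts': array([-0.0000e+00, -4.5893e+01,  2.0900e-01, -1.6574e+01, -6.1000e-02,
        2.0000e-02,  0.0000e+00]), 'eef_pos': array([0.244, 0.602, 0.218]), 'tool_rot': array([-1.368, -0.92 ,  0.923]), 'contact_force': array([ 0.806, -0.135,  0.735]), 'torque': array([-0.01 , -0.012,  0.034]), 'grip_width': np.float64(0.093)}
scene {'intrinsics': [[351.953, 0.0, 256.718], [0.0, 351.953, 195.656], [0.0, 0.0, 1.0]], 'eye': [1.005, -0.285, 0.902], 'attitude': [-2.311, -1.32, 0.378]}
top {'intrinsics': [[447.034, 0.0, 248.748], [0.0, 447.034, 192.695], [0.0, 0.0, 1.0]], 'eye': [0.315, -0.049, 1.43], 'attitude': [-2.078, 2.145, -0.237]}
wrist {'intrinsics': [[294.387, 0.0, 253.834], [0.0, 294.387, 189.755], [0.0, 0.0, 1.0]], 'eye': [0.169, 0.633, 0.384], 'attitude': [2.394, 1.616, 0.234]}
```

View pics/top0.png

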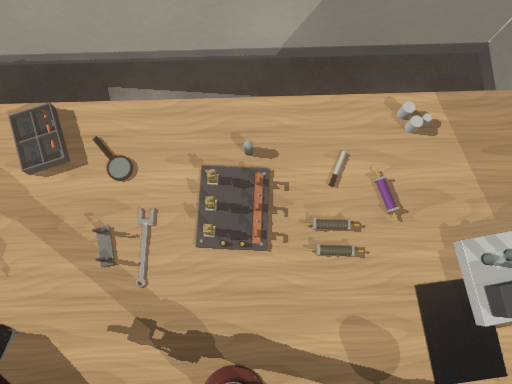

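View pics/scene0.png

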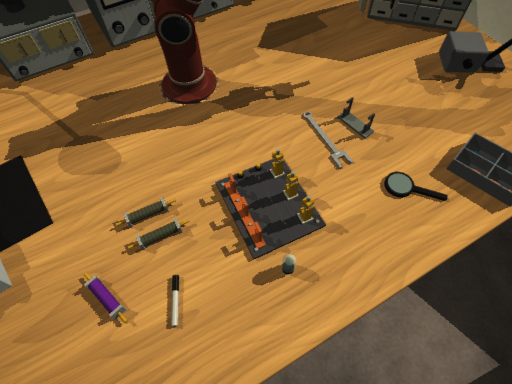

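View pics/wrist0.png

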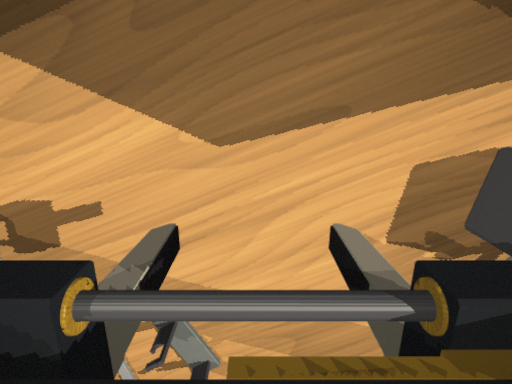

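```bash
cat >> h.py <<'E'
def ray(n,px,z,m=None):
    m=m or imaging.camera_model(n); K=np.array(m['intrinsics']); A=R.from_rotvec(m['attitude']).as_matrix()
    px=np.atleast_2d(px).astype(float); d=(A@np.linalg.inv(K)@np.c_[px,np.ones(len(px))].T).T
    e=np.array(m['eye']); t=(z-e[2])/d[:,2]; return e+t[:,None]*d
def proj(n,P,m=None):
    m=m or imaging.camera_model(n); K=np.array(m['intrinsics']); A=R.from_rotvec(m['attitude']).as_matrix()
    c=(np.atleast_2d(P)-np.array(m['eye']))@A; q=c@K.T; return q[:,:2]/q[:,2:]
E
python3 - <<'E'
from h import *
im=cv2.imread('pics/top0.png')
cv2.imwrite('pics/t1.png',cv2.resize(im[150:260,190:290],None,fx=5.4,fy=5.4,interpolation=cv2.INTER_CUBIC))
cv2.imwrite('pics/t2.png',cv2.resize(im[140:290,80:230],None,fx=4,fy=4,interpolation=cv2.INTER_CUBIC))
cv2.imwrite('pics/t3.png',cv2.resize(im[140:280,290:410],None,fx=4.2,fy=4.2,interpolation=cv2.INTER_CUBIC))
for nm,p,z in [('r1',(333,225),.017),('r2',(340,250),.017),('wr',(145,247),.004),('rest',(105,247),0.0),('valve',(248,148),0.03),('marker',(338,168),.008),('mag',(119,168),.006)]:
    print(nm,ray('top',p,z).round(3))
E
```

```text
r1 [[ 0.51  -0.331  0.017]]
r2 [[ 0.43  -0.348  0.017]]
wr [[0.461 0.269 0.004]]
rest [[0.465 0.397 0.   ]]
valve [[ 0.771 -0.068  0.03 ]]
marker [[ 0.7   -0.363  0.008]]
mag [[0.723 0.359 0.006]]
```

View pics/t1.png

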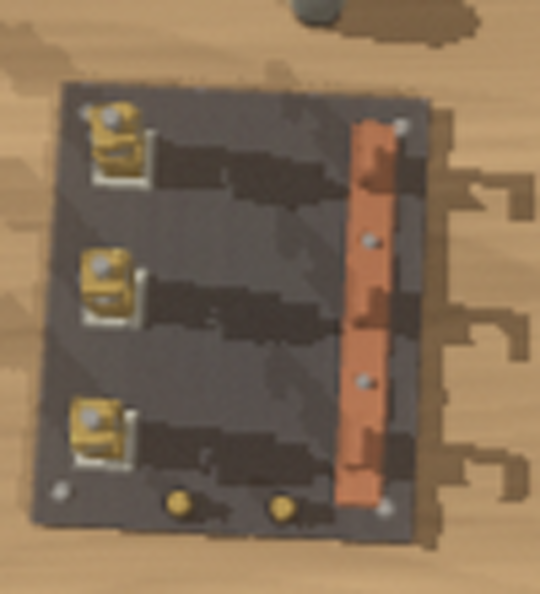

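View pics/t2.png

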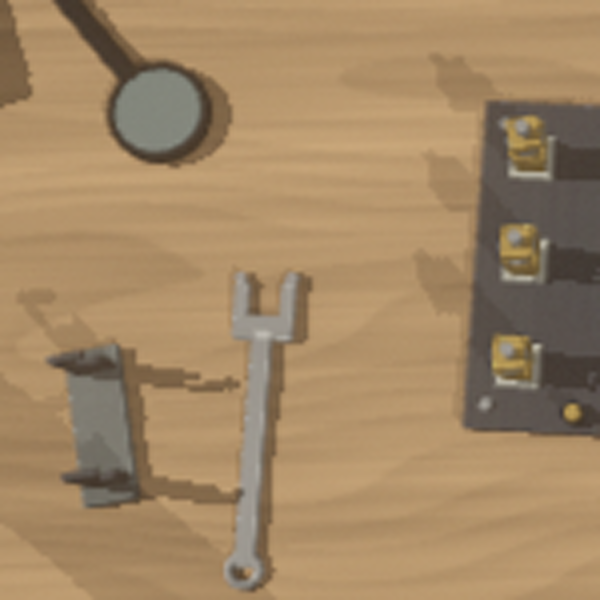

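View pics/t3.png

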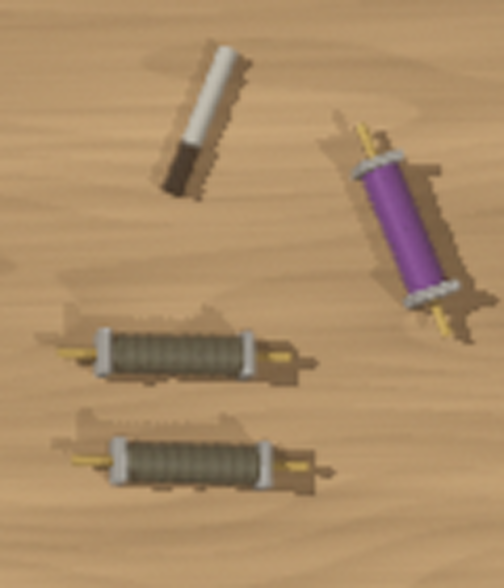

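```bash
python3 - <<'E'
from h import *
c=lambda o,s,L:[(o[0]+(a+.5)/s-.5,o[1]+(b+.5)/s-.5) for a,b in L]
# plate corners in t1: TL,TR,BR,BL
pc=c((190,150),5.4,[(62,82),(430,100),(412,543),(33,520)])
P=ray('top',pc,.014);print('plate',P.round(4), 'ctr',P.mean(0).round(4))
for i in range(4): print(np.linalg.norm(P[i]-P[(i+1)%4]).round(4),end=' ')
e=P[0]+P[1]-P[2]-P[3]; print('yaw',np.arctan2(e[1],e[0])); e=P[0]+P[3]-P[1]-P[2]; print('yaw y',np.arctan2(-e[0],e[1]))
# stud tops ~ z .1225
print('studs',ray('top',c((190,150),5.4,[(111,118),(101,266),(90,418)]),.1225).round(4))
# resistors: flanges top mids z .034? rods ends z .017
for a,b in [((58,352),(315,363))]: pass
for nm,L in [('A',[(97,352),(254,354)]),('B',[(112,461),(270,464)])]:
    Q=ray('top',c((290,140),4.2,L),.03);print(nm,Q.round(4),Q.mean(0).round(4),np.linalg.norm(Q[0]-Q[1]))
W=ray('top',c((80,140),4,[(243,275),(302,278),(233,336),(298,340),(262,334),(245,570)]),.008);print('wrench',W.round(4))
m=(W[2]+W[3])/2; print(m,'len to eye',np.linalg.norm(W[5]-m))
print('rest base',ray('top',c((80,140),4,[(66,365),(118,343),(138,497),(86,507)]),.005).round(4))
E
```

```text
plate [[ 0.7236  0.0874  0.014 ]
 [ 0.7053 -0.136   0.014 ]
 [ 0.4377 -0.1142  0.014 ]
 [ 0.4582  0.1069  0.014 ]] ctr [ 0.5812 -0.014   0.014 ]
0.2242 0.2685 0.222 0.2662 yaw -0.07735059987887849
yaw y -0.08696966542043176
studs [[0.6706 0.0497 0.1225]
 [0.5861 0.0564 0.1225]
 [0.5018 0.0635 0.1225]]
A [[ 0.5156 -0.2649  0.03  ]
 [ 0.5104 -0.383   0.03  ]] [ 0.513  -0.3239  0.03  ] 0.11823093753567022
B [[ 0.4337 -0.2709  0.03  ]
 [ 0.4277 -0.3882  0.03  ]] [ 0.4307 -0.3295  0.03  ] 0.1174933695573526
wrench [[0.5853 0.2851 0.008 ]
 [0.5814 0.2375 0.008 ]
 [0.5359 0.2922 0.008 ]
 [0.531  0.2401 0.008 ]
 [0.5368 0.269  0.008 ]
 [0.3515 0.279  0.008 ]]
[0.53346336 0.2661355  0.008     ] len to eye 0.18237685452849303
rest base [[0.5172 0.4257 0.005 ]
 [0.5336 0.3848 0.005 ]
 [0.4108 0.3649 0.005 ]
 [0.4043 0.4055 0.005 ]]
```

```bash
cat >> h.py <<'E'
def st():
    s=get_state(); M=R.from_rotvec(s['tool_rot']).as_matrix()
    print('t',round(float(s['clock']),2),'tcp',(s['eef_pos']*1e3).round(1),'th',np.degrees(np.arctan2(M[1,0],M[0,0])).round(2),'tilt',np.degrees(np.arccos(-M[2,1])).round(2),'F',s['contact_force'].round(1),'T',s['torque'].round(2),'g',(s['grip_width']*1e3).round(1),'j',s['joint_pos'].round(2))
    return s,M
def go(x,y,z,th,pose=None):
    "mm, deg -> row from current pose (or pose=(pos_mm,th) commanded)"
    if pose is None:
        s,M=st(); p=s['eef_pos']*1e3
    else:
        p=np.array(pose[0]); a=np.radians(pose[1]); c,s_=np.cos(a),np.sin(a); M=np.array([[c,0,-s_],[s_,0,c],[0,-1,0]])
    a=np.radians(th); c,s_=np.cos(a),np.sin(a); T=np.array([[c,0,-s_],[s_,0,c],[0,-1,0]])
    d=M.T@(np.array([x,y,z])-p); r=np.degrees(R.from_matrix(M.T@T).as_rotvec())
    print('row x %.1f y %.1f z %.1f | rx %.2f ry %.2f rz %.2f'%(*d,*r))
E
python3 - <<'E'
from h import *
s,M=st()
m=imaging.camera_model('wrist'); A=R.from_rotvec(m['attitude']).as_matrix()
print('cam in tool: ',(M.T@(m['eye']-s['eef_pos'])).round(4),'\n',(M.T@A).round(3))
go(513,-324,220,-3); go(580,-19,260,-4.6)
E
```

```text
Traceback (most recent call last):
  File "h.py", line 15, in st
    print('t',round(float(s['clock']),2),'tcp',(s['eef_pos']*1e3).round(1),'th',np.degrees(np.arctan2(M[1,0],M[0,0])).round(2),'tilt',np.degrees(np.arccos(-M[2,1])).round(2),'F',s['contact_force'].round(1),'T',s['torque'].round(2),'g',(s['grip_width']*1e3).round(1),'j',s['joint_pos'].round(2))
                                                                                                                                                                                                                                           ^^^^^^^^^^^^^^^^^^^^^^^^^^^
AttributeError: 'float' object has no attribute 'round'
```

```bash
sed -i "s/(s\['grip_width'\]\*1e3).round(1)/round(float(s['grip_width'])*1e3,1)/; s/p=s\['eef_pos'\]\*1e3/p=np.array(s['eef_pos'])*1e3/" h.py
sed -i "s/s=get_state(); M=/s={k:np.array(v) for k,v in get_state().items()}; M=/" h.py
python3 - <<'E'
from h import *
s,M=st()
m=imaging.camera_model('wrist'); A=R.from_rotvec(m['attitude']).as_matrix()
print('cam in tool: ',(M.T@(m['eye']-s['eef_pos'])).round(4),'\n',(M.T@A).round(3))
go(513,-324,220,-3); go(540,-19,260,-4.6)
E
```

```text
t 0.15 tcp [243.8 601.9 217.7] th 67.96 tilt 0.11 F [ 1. -1. -0.] T [-0.01 -0.    0.01] g 93.0 j [-1.21  0.62 -0.01  1.42  0.01  1.1  -0.04]
cam in tool:  [ 0.0002 -0.166   0.081 ] 
 [[ 1.     0.001 -0.001]
 [ 0.001 -0.288  0.958]
 [ 0.001 -0.958 -0.288]]
t 0.15 tcp [243.8 601.9 217.7] th 67.96 tilt 0.11 F [ 1. -1. -0.] T [-0.01 -0.    0.01] g 93.0 j [-1.21  0.62 -0.01  1.42  0.01  1.1  -0.04]
row x -757.2 y -0.7 z -597.1 | rx 0.07 ry 70.96 rz -0.10
t 0.15 tcp [243.8 601.9 217.7] th 67.96 tilt 0.11 F [ 1. -1. -0.] T [-0.01 -0.    0.01] g 93.0 j [-1.21  0.62 -0.01  1.42  0.01  1.1  -0.04]
row x -464.4 y -41.3 z -507.6 | rx 0.07 ry 72.56 rz -0.10
```

```bash
python3 - <<'E'
from h import *
go(580,0,260,-4.6)
E
```

```text
t 0.15 tcp [243.8 601.9 217.7] th 67.96 tilt 0.11 F [ 1. -1. -0.] T [-0.01 -0.    0.01] g 93.0 j [-1.21  0.62 -0.01  1.42  0.01  1.1  -0.04]
row x -431.8 y -41.4 z -537.6 | rx 0.07 ry 72.56 rz -0.10
```

Emit:
servo_tool([
  {"x": -432, "y": -42, "z": -538, "ry": 72.56, "rz": -0.1},
  {"x": -432, "y": -42, "z": -538, "ry": 72.56, "rz": -0.1},
  {"x": -432, "y": -42, "z": -538, "ry": 72.56, "rz": -0.1},
  {"x": -432, "y": -42, "z": -538, "ry": 72.56, "rz": -0.1},
  {"x": -432, "y": -42, "z": -538, "ry": 72.56, "rz": -0.1},
  {"x": -432, "y": -42, "z": -538, "ry": 72.56, "rz": -0.1},
  {"x": -432, "y": -42, "z": -538, "ry": 72.56, "rz": -0.1},
  {"x": -432, "y": -42, "z": -538, "ry": 72.56, "rz": -0.1},
  {"x": -432, "y": -42, "z": -538, "ry": 72.56, "rz": -0.1},
  {"x": -432, "y": -42, "z": -538, "ry": 72.56, "rz": -0.1},
  {"x": -432, "y": -42, "z": -538, "ry": 72.56, "rz": -0.1},
  {"x": -432, "y": -42, "z": -538, "ry": 72.56, "rz": -0.1},
  {"x": -432, "y": -42, "z": -538, "ry": 72.56, "rz": -0.1},
  {"x": -432, "y": -42, "z": -538, "ry": 72.56, "rz": -0.1},
  {"x": -432, "y": -42, "z": -538, "ry": 72.56, "rz": -0.1},
  {"x": -432, "y": -42, "z": -538, "ry": 72.56, "rz": -0.1},
  {"x": -432, "y": -42, "z": -538, "ry": 72.56, "rz": -0.1},
  {"x": -432, "y": -42, "z": -538, "ry": 72.56, "rz": -0.1},
  {"x": -432, "y": -42, "z": -538, "ry": 72.56, "rz": -0.1},
])

```text
invalid input at $.steps[0]: expected keys x, y, z, rx, ry, rz, grip
```

```bash
python3 - <<'E'
from h import *
st(); im=snap('wrist','w1')
cv2.imwrite('pics/w1b.png',cv2.resize(im[:,:,::-1],(800,600),interpolation=cv2.INTER_CUBIC))
E
```

```text
t 0.15 tcp [243.8 601.9 217.7] th 67.96 tilt 0.11 F [ 1. -1. -0.] T [-0.01 -0.    0.01] g 93.0 j [-1.21  0.62 -0.01  1.42  0.01  1.1  -0.04]
```

View pics/w1b.png

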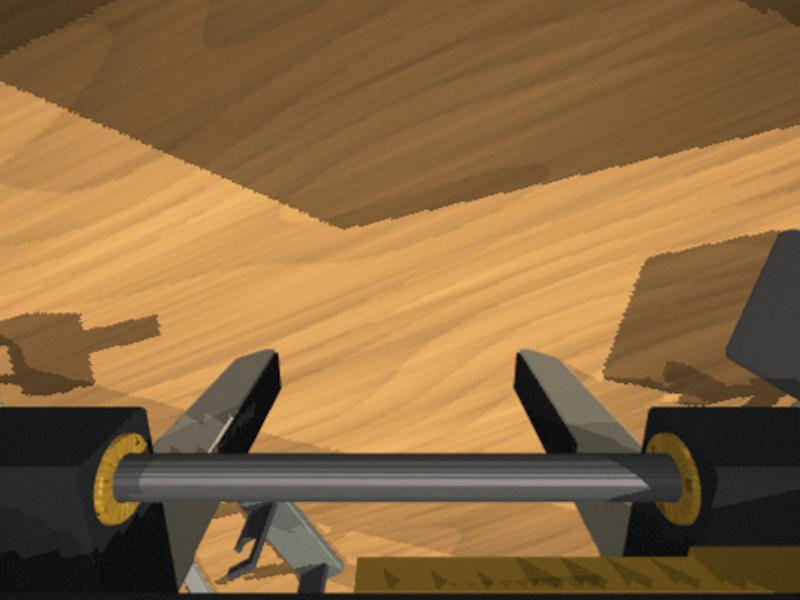

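All seven keys are needed.

Emit:
servo_tool([
  {"x": -432, "y": -42, "z": -538, "rx": 0, "ry": 72.56, "rz": -0.1, "grip": 93},
  {"x": -432, "y": -42, "z": -538, "rx": 0, "ry": 72.56, "rz": -0.1, "grip": 93},
  {"x": -432, "y": -42, "z": -538, "rx": 0, "ry": 72.56, "rz": -0.1, "grip": 93},
  {"x": -432, "y": -42, "z": -538, "rx": 0, "ry": 72.56, "rz": -0.1, "grip": 93},
  {"x": -432, "y": -42, "z": -538, "rx": 0, "ry": 72.56, "rz": -0.1, "grip": 93},
  {"x": -432, "y": -42, "z": -538, "rx": 0, "ry": 72.56, "rz": -0.1, "grip": 93},
  {"x": -432, "y": -42, "z": -538, "rx": 0, "ry": 72.56, "rz": -0.1, "grip": 93},
  {"x": -432, "y": -42, "z": -538, "rx": 0, "ry": 72.56, "rz": -0.1, "grip": 93},
  {"x": -432, "y": -42, "z": -538, "rx": 0, "ry": 72.56, "rz": -0.1, "grip": 93},
  {"x": -432, "y": -42, "z": -538, "rx": 0, "ry": 72.56, "rz": -0.1, "grip": 93},
  {"x": -432, "y": -42, "z": -538, "rx": 0, "ry": 72.56, "rz": -0.1, "grip": 93},
  {"x": -432, "y": -42, "z": -538, "rx": 0, "ry": 72.56, "rz": -0.1, "grip": 93},
  {"x": -432, "y": -42, "z": -538, "rx": 0, "ry": 72.56, "rz": -0.1, "grip": 93},
  {"x": -432, "y": -42, "z": -538, "rx": 0, "ry": 72.56, "rz": -0.1, "grip": 93},
  {"x": -432, "y": -42, "z": -538, "rx": 0, "ry": 72.56, "rz": -0.1, "grip": 93},
  {"x": -432, "y": -42, "z": -538, "rx": 0, "ry": 72.56, "rz": -0.1, "grip": 93},
  {"x": -432, "y": -42, "z": -538, "rx": 0, "ry": 72.56, "rz": -0.1, "grip": 93},
  {"x": -432, "y": -42, "z": -538, "rx": 0, "ry": 72.56, "rz": -0.1, "grip": 93},
])

```text
clock: 2.0
eef_pos: [0.58, 0.0023, 0.2605]
tool_rot: [-1.568, 0.06, -0.061]
contact_force: [0.4, 0.2, -0.4]
grip_width: 0.0934
```

```bash
python3 - <<'E'
from h import *
st(); im=snap('wrist','w1')
cv2.imwrite('pics/w1b.png',cv2.resize(im[:,:,::-1],(800,600),interpolation=cv2.INTER_CUBIC))
E
```

```text
t 2.0 tcp [580.    2.3 260.5] th -4.41 tilt 0.12 F [ 0.4  0.2 -0.4] T [-0.04  0.05  0.02] g 93.4 j [-0.3   0.49  0.41  1.58 -0.21  1.11  0.08]
```

View pics/w1b.png

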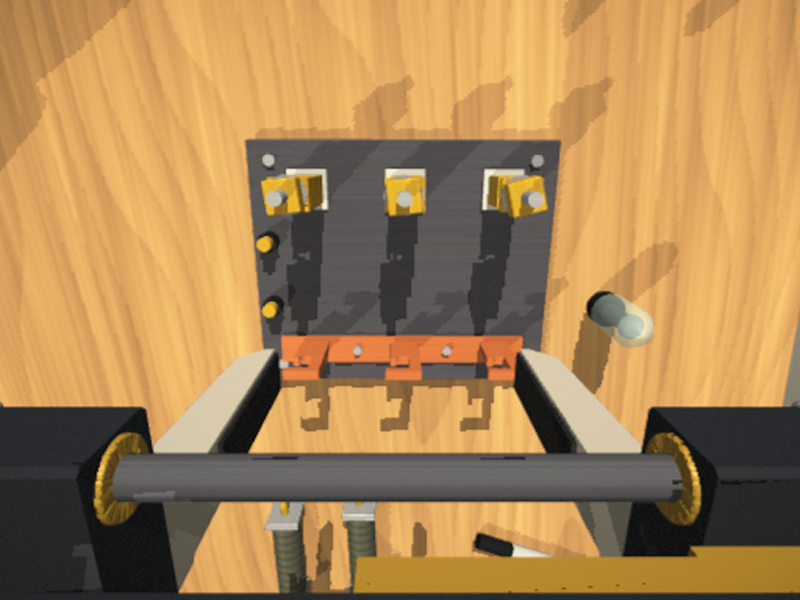

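```bash
python3 - <<'E'
from h import *
im=cv2.imread('pics/w1.png')
cv2.imwrite('pics/w1c.png',cv2.resize(im[95:150,155:360],(800,int(55*800/205)),interpolation=cv2.INTER_CUBIC))
cv2.imwrite('pics/w1d.png',cv2.resize(im[205:250,170:345],(800,int(45*800/175)),interpolation=cv2.INTER_CUBIC))
E
```

```text
(no output)
```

View pics/w1c.png

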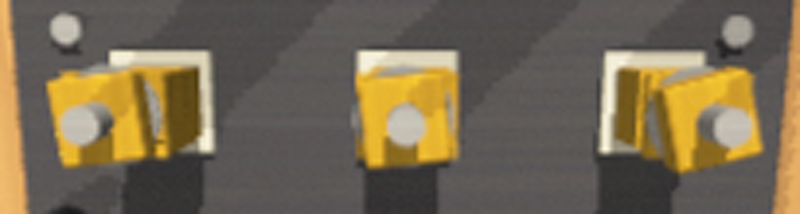

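View pics/w1d.png

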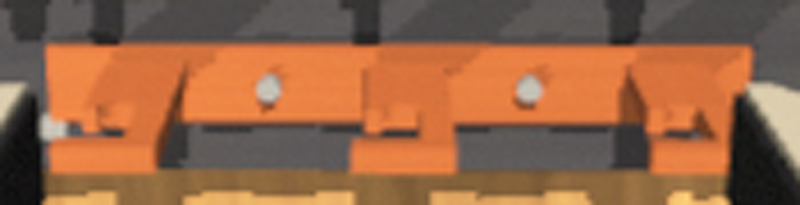

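```bash
python3 - <<'E'
from h import *
c=lambda o,s,L:[(o[0]+(a+.5)/s-.5,o[1]+(b+.5)/s-.5) for a,b in L]
s=800/205
m=imaging.camera_model('wrist')
S=ray('wrist',c((155,95),s,[(83,126),(406,125),(731,126)]),.1225,m); print('studs',S.round(4))
# nut top-face corners TL TR BR BL
for q in ([(48,80),(135,68),(152,157),(64,167)],[(360,75),(446,68),(452,163),(365,168)],[(662,92),(745,66),(765,150),(682,173)]):
    P=ray('wrist',c((155,95),s,q),.1045,m); print(P.mean(0).round(4),[np.linalg.norm(P[i]-P[(i+1)%4]).round(4) for i in range(4)], [np.degrees(np.arctan2(*(P[i]-P[j])[[1,0]])).round(1) for i,j in ((1,0),(2,3))],[np.degrees(np.arctan2(*(P[i]-P[j])[[1,0]])).round(1)-90 for i,j in ((0,3),(1,2))])
# plain hooks: arm top rear? front edge of plate
print('plate',ray('wrist',[(158,90),(358,90)],.014,m).round(4))
B=np.array([.5805,-.0193]);y=-.081;ex=np.array([np.cos(y),np.sin(y)]);ey=np.array([-ex[1],ex[0]])
st_=[B+k*.085*ex+.076*ey for k in(-1,0,1)];print(np.round(st_,4))
for k in (-1,0,1):
  print(proj('wrist',[np.r_[B+k*.085*ex+x*ex+yy*ey,.055+h] for yy in(-.066,-.074) for x in(-.014,.0155) for h in (.02,.03)],m).round(1).tolist())
E
```

```text
studs [[0.505  0.0638 0.1225]
 [0.5887 0.0577 0.1225]
 [0.6729 0.051  0.1225]]
[0.5052 0.0643 0.1045] [np.float64(0.0241), np.float64(0.0241), np.float64(0.0248), np.float64(0.0236)] [np.float64(3.2), np.float64(2.0)] [np.float64(1.5999999999999943), np.float64(3.299999999999997)]
[0.589  0.0578 0.1045] [np.float64(0.0234), np.float64(0.0256), np.float64(0.0242), np.float64(0.0251)] [np.float64(0.1), np.float64(-1.1)] [np.float64(-1.5999999999999943), np.float64(0.20000000000000284)]
[0.6733 0.0509 0.1045] [np.float64(0.0231), np.float64(0.0237), np.float64(0.0234), np.float64(0.0231)] [np.float64(12.9), np.float64(11.3)] [np.float64(13.5), np.float64(14.200000000000003)]
plate [[0.46   0.1067 0.014 ]
 [0.7249 0.0865 0.014 ]]
[[0.5019 0.0633]
 [0.5866 0.0565]
 [0.6714 0.0496]]
[[179.8, 235.1], [177.9, 238.5], [202.4, 235.2], [201.0, 238.6], [180.2, 240.7], [178.3, 244.2], [202.6, 240.8], [201.3, 244.3]]
[[244.8, 235.4], [244.6, 238.8], [267.4, 235.5], [267.7, 238.9], [244.8, 240.9], [244.6, 244.5], [267.2, 241.0], [267.6, 244.6]]
[[309.8, 235.7], [311.2, 239.1], [332.3, 235.7], [334.3, 239.2], [309.4, 241.2], [310.8, 244.7], [331.8, 241.3], [333.8, 244.8]]
```

```bash
python3 - <<'E'
from h import *
go(490,-324,220,-2.7)
E
```

```text
t 2.05 tcp [580.    2.1 260.5] th -4.43 tilt 0.11 F [-0.3 -0.1  0.8] T [-0.08  0.04 -0.02] g 92.9 j [-0.3   0.49  0.41  1.58 -0.21  1.11  0.08]
row x -64.6 y 39.9 z -332.2 | rx -0.11 ry -1.73 rz 0.03
```

Emit:
servo_tool([
  {"x": -64.6, "y": 40, "z": -332, "rx": 0, "ry": -1.73, "rz": 0, "grip": 60},
  {"x": -64.6, "y": 40, "z": -332, "rx": 0, "ry": -1.73, "rz": 0, "grip": 60},
  {"x": -64.6, "y": 40, "z": -332, "rx": 0, "ry": -1.73, "rz": 0, "grip": 60},
  {"x": -64.6, "y": 40, "z": -332, "rx": 0, "ry": -1.73, "rz": 0, "grip": 60},
  {"x": -64.6, "y": 40, "z": -332, "rx": 0, "ry": -1.73, "rz": 0, "grip": 60},
  {"x": -64.6, "y": 40, "z": -332, "rx": 0, "ry": -1.73, "rz": 0, "grip": 60},
  {"x": -64.6, "y": 40, "z": -332, "rx": 0, "ry": -1.73, "rz": 0, "grip": 60},
  {"x": -64.6, "y": 40, "z": -332, "rx": 0, "ry": -1.73, "rz": 0, "grip": 60},
  {"x": -64.6, "y": 40, "z": -332, "rx": 0, "ry": -1.73, "rz": 0, "grip": 60},
  {"x": -64.6, "y": 40, "z": -332, "rx": 0, "ry": -1.73, "rz": 0, "grip": 60},
  {"x": -64.6, "y": 40, "z": -332, "rx": 0, "ry": -1.73, "rz": 0, "grip": 60},
])

```text
clock: 3.15
eef_pos: [0.4909, -0.3232, 0.2203]
tool_rot: [-1.568, 0.035, -0.038]
contact_force: [0.7, -0.4, 0.1]
grip_width: 0.0599
```

```bash
python3 - <<'E'
from h import *
st(); im=snap('wrist','w2')
cv2.imwrite('pics/w2b.png',cv2.resize(im[100:260,170:330,::-1],None,fx=3.75,fy=3.75,interpolation=cv2.INTER_CUBIC))
E
```

```text
t 3.15 tcp [ 490.9 -323.2  220.3] th -2.63 tilt 0.16 F [ 0.7 -0.4  0.1] T [-0.09  0.07  0.07] g 59.9 j [ 0.29  0.54  0.41  1.62 -0.24  1.03  0.73]
```

View pics/w2b.png

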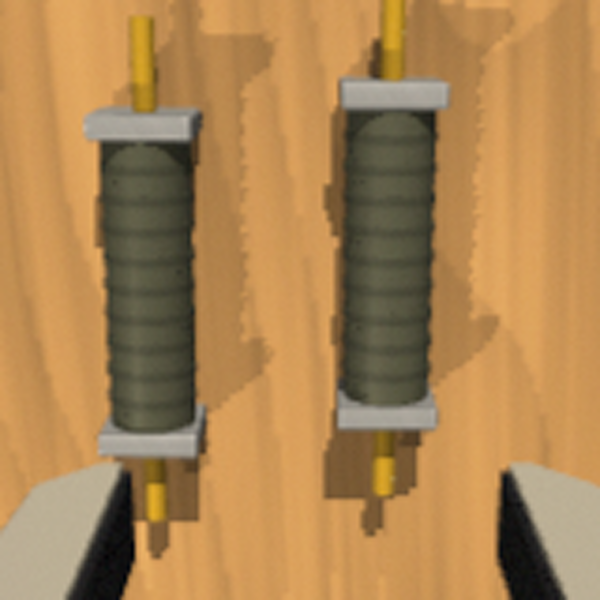

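View pics/w2.png

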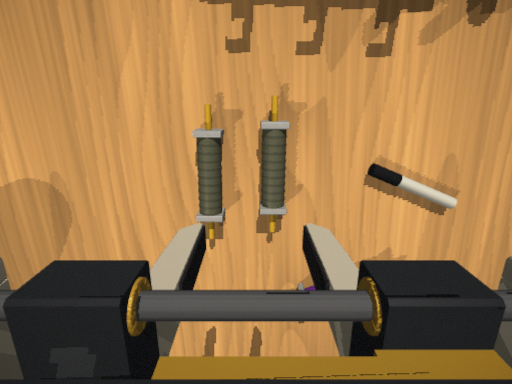

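```bash
python3 - <<'E'
from h import *
c=lambda o,s,L:[(o[0]+(a+.5)/s-.5,o[1]+(b+.5)/s-.5) for a,b in L]
m=imaging.camera_model('wrist')
for n,q in [('A',[(395,105),(387,426)]),('B',[(143,137),(150,453)])]:
    P=ray('wrist',c((170,100),3.75,q),.034,m); u=P[0]-P[1]; L=np.linalg.norm(u); u/=L
    print(n,'L',L.round(4),'ctr',(P[1]+.058*u).round(4),(P[0]-.051*u).round(4),'th',np.degrees(np.arctan2(-u[0],u[1])).round(2))
go(514,-323,80,-2.7)
E
```

```text
A L 0.1077 ctr [ 0.5152 -0.3232  0.034 ] [ 0.5151 -0.3246  0.034 ] th -2.87
B L 0.1076 ctr [ 0.4345 -0.3295  0.034 ] [ 0.4344 -0.3308  0.034 ] th -3.89
t 3.2 tcp [ 490.7 -323.5  220.4] th -2.66 tilt 0.15 F [-0.  -0.3  0.1] T [-0.04  0.11 -0.  ] g 60.2 j [ 0.29  0.54  0.41  1.62 -0.24  1.03  0.73]
row x 23.0 y 140.4 z 1.4 | rx -0.10 ry 0.04 rz 0.11
```

Emit:
servo_tool([
  {"x": 24.3, "y": 0, "z": 0.5, "rx": 0, "ry": 0.3, "rz": 0, "grip": 54},
  {"x": 24.3, "y": 40, "z": 0.5, "rx": -0.1, "ry": 0.3, "rz": 0.1, "grip": 54},
  {"x": 24.3, "y": 90, "z": 0.5, "rx": -0.1, "ry": 0.3, "rz": 0.1, "grip": 54},
  {"x": 24.3, "y": 140, "z": 0.5, "rx": -0.1, "ry": 0.3, "rz": 0.1, "grip": 54},
  {"x": 24.3, "y": 180, "z": 0.5, "rx": -0.1, "ry": 0.3, "rz": 0.1, "grip": 54},
  {"x": 24.3, "y": 205, "z": 0.5, "rx": -0.1, "ry": 0.3, "rz": 0.1, "grip": 54},
  {"x": 24.3, "y": 214, "z": 0.5, "rx": -0.1, "ry": 0.3, "rz": 0.1, "grip": 54},
  {"x": 24.3, "y": 214, "z": 0.5, "rx": -0.1, "ry": 0.3, "rz": 0.1, "grip": 54},
  {"x": 24.3, "y": 214, "z": 0.5, "rx": -0.1, "ry": 0.3, "rz": 0.1, "grip": 20},
  {"x": 24.3, "y": 214, "z": 0.5, "rx": -0.1, "ry": 0.3, "rz": 0.1, "grip": 20},
  {"x": 24.3, "y": 214, "z": 0.5, "rx": -0.1, "ry": 0.3, "rz": 0.1, "grip": 20},
  {"x": 24.3, "y": 214, "z": 0.5, "rx": -0.1, "ry": 0.3, "rz": 0.1, "grip": 20},
  {"x": 24.3, "y": 214, "z": 0.5, "rx": -0.1, "ry": 0.3, "rz": 0.1, "grip": 20},
  {"x": 24.3, "y": 214, "z": 0.5, "rx": -0.1, "ry": 0.3, "rz": 0.1, "grip": 20},
], force=25)

```text
clock: 4.6
eef_pos: [0.5152, -0.3267, 0.0077]
tool_rot: [-1.572, 0.042, -0.045]
contact_force: [-0.9, 0.4, 5.7]
grip_width: 0.0293
```

```bash
python3 - <<'E'
from h import *
go(515,-324,150,-2.9)
go(515,-324,150,-4.6)
snap('wrist','w3')
E
```

```text
t 4.6 tcp [ 515.2 -326.7    7.7] th -3.17 tilt 0.16 F [-0.9  0.4  5.7] T [0.13 0.06 0.02] g 29.3 j [ 0.35  0.83  0.29  1.74 -0.37  0.62  0.81]
row x -0.0 y -142.3 z 2.4 | rx 0.11 ry -0.27 rz 0.12
t 4.6 tcp [ 515.2 -326.7    7.7] th -3.17 tilt 0.16 F [-0.9  0.4  5.7] T [0.13 0.06 0.02] g 29.3 j [ 0.35  0.83  0.29  1.74 -0.37  0.62  0.81]
row x -0.0 y -142.3 z 2.4 | rx 0.10 ry 1.43 rz 0.12
```

View pics/w3.png

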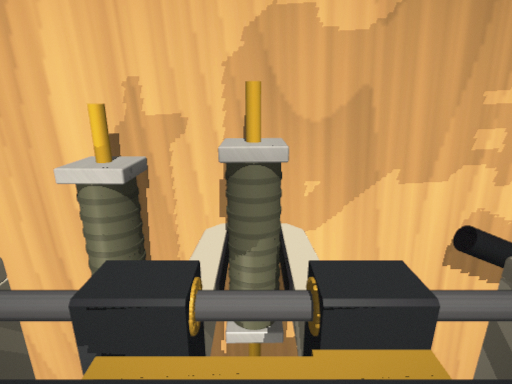

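Emit:
servo_tool([
  {"x": 0, "y": -20, "z": 0, "rx": 0.1, "ry": 0, "rz": 0.1, "grip": 20},
  {"x": 0, "y": -60, "z": 0, "rx": 0.1, "ry": 0, "rz": 0.1, "grip": 20},
  {"x": 0, "y": -110, "z": 0, "rx": 0.1, "ry": 0, "rz": 0.1, "grip": 20},
  {"x": 0, "y": -142, "z": 0, "rx": 0.1, "ry": 1.43, "rz": 0.1, "grip": 20},
  {"x": 0, "y": -142, "z": 0, "rx": 0.1, "ry": 1.43, "rz": 0.1, "grip": 20},
  {"x": 0, "y": -142, "z": 0, "rx": 0.1, "ry": 1.43, "rz": 0.1, "grip": 20},
])

```text
clock: 5.25
eef_pos: [0.5136, -0.3254, 0.1478]
tool_rot: [-1.568, 0.065, -0.061]
contact_force: [-0.0, 0.3, -3.2]
grip_width: 0.0295
```

```bash
python3 - <<'E'
from h import *
go(625,-24.5,150,-4.6)
snap('wrist','w4')
E
```

```text
t 5.25 tcp [ 513.6 -325.4  147.8] th -4.59 tilt 0.2 F [-0.   0.3 -3.2] T [-0.1   0.11  0.02] g 29.5 j [ 0.29  0.65  0.39  1.64 -0.3   0.91  0.72]
row x 87.0 y -1.9 z 308.9 | rx -0.10 ry 0.01 rz -0.18
```

View pics/w4.png

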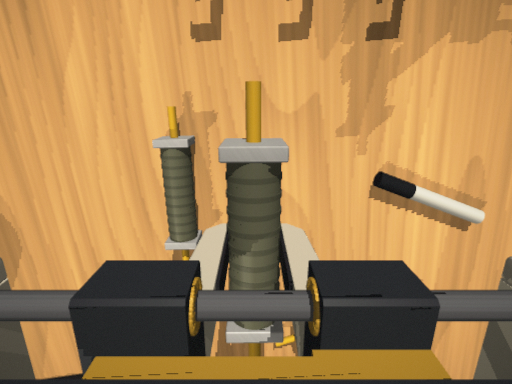

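Emit:
servo_tool([
  {"x": 14, "y": -4, "z": 50, "rx": -0.1, "ry": 0, "rz": -0.2, "grip": 20},
  {"x": 28, "y": -4, "z": 98, "rx": -0.1, "ry": 0, "rz": -0.2, "grip": 20},
  {"x": 42, "y": -4, "z": 146, "rx": -0.1, "ry": 0, "rz": -0.2, "grip": 20},
  {"x": 56, "y": -4, "z": 194, "rx": -0.1, "ry": 0, "rz": -0.2, "grip": 20},
  {"x": 70, "y": -4, "z": 242, "rx": -0.1, "ry": 0, "rz": -0.2, "grip": 20},
  {"x": 80, "y": -4, "z": 280, "rx": -0.1, "ry": 0, "rz": -0.2, "grip": 20},
  {"x": 86, "y": -4, "z": 302, "rx": -0.1, "ry": 0, "rz": -0.2, "grip": 20},
  {"x": 87, "y": -4, "z": 309, "rx": -0.1, "ry": 0, "rz": -0.2, "grip": 20},
  {"x": 87, "y": -4, "z": 309, "rx": -0.1, "ry": 0, "rz": -0.2, "grip": 20},
  {"x": 87, "y": -4, "z": 309, "rx": -0.1, "ry": 0, "rz": -0.2, "grip": 20},
  {"x": 87, "y": -4, "z": 309, "rx": -0.1, "ry": 0, "rz": -0.2, "grip": 20},
])

```text
clock: 6.4
eef_pos: [0.6248, -0.0282, 0.1522]
tool_rot: [-1.572, 0.066, -0.067]
contact_force: [-0.6, 0.5, -1.6]
grip_width: 0.0294
```

```bash
python3 - <<'E'
from h import *
go(625,-24.5,52,-4.6)
snap('wrist','w5')
E
```

```text
t 6.4 tcp [624.8 -28.2 152.2] th -4.85 tilt 0.16 F [-0.6  0.5 -1.6] T [-0.09  0.1   0.07] g 29.4 j [-0.24  0.67  0.42  1.59 -0.31  0.95  0.2 ]
row x -0.2 y 100.2 z 4.0 | rx 0.16 ry -0.25 rz 0.02
```

View pics/w5.png

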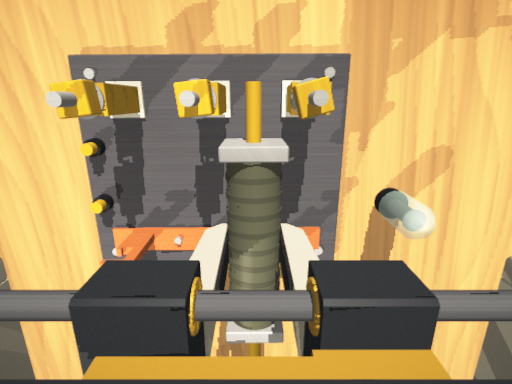

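Emit:
servo_tool([
  {"x": -0.2, "y": 0, "z": 4, "rx": 0.1, "ry": -0.25, "rz": 0, "grip": 20},
  {"x": -0.2, "y": 30, "z": 4, "rx": 0.1, "ry": -0.25, "rz": 0, "grip": 20},
  {"x": -0.2, "y": 60, "z": 4, "rx": 0.1, "ry": -0.25, "rz": 0, "grip": 20},
  {"x": -0.2, "y": 85, "z": 4, "rx": 0.1, "ry": -0.25, "rz": 0, "grip": 20},
  {"x": -0.2, "y": 97, "z": 4, "rx": 0.1, "ry": -0.25, "rz": 0, "grip": 20},
  {"x": -0.2, "y": 100.2, "z": 4, "rx": 0.1, "ry": -0.25, "rz": 0, "grip": 20},
  {"x": -0.2, "y": 100.2, "z": 4, "rx": 0.1, "ry": -0.25, "rz": 0, "grip": 20},
  {"x": -0.2, "y": 100.2, "z": 4, "rx": 0.1, "ry": -0.25, "rz": 0, "grip": 20},
])

```text
clock: 7.25
eef_pos: [0.6271, -0.0214, 0.0536]
tool_rot: [-1.569, 0.056, -0.063]
contact_force: [0.6, -0.2, -1.1]
grip_width: 0.0291
```

```bash
python3 - <<'E'
from h import *
go(666.5,-27.8,52.5,-4.6)
snap('wrist','w6'); snap('scene','s6')
E
```

```text
t 7.25 tcp [627.1 -21.4  53.6] th -4.36 tilt 0.25 F [ 0.6 -0.2 -1.1] T [-0.07  0.07  0.06] g 29.1 j [-0.21  0.79  0.36  1.67 -0.38  0.75  0.25]
row x 39.8 y 1.3 z -3.4 | rx -0.05 ry 0.24 rz 0.24
```

View pics/w6.png

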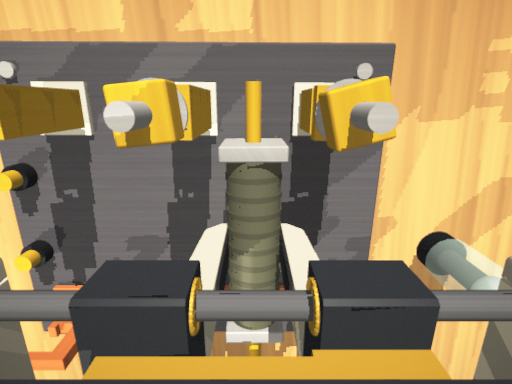

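View pics/s6.png

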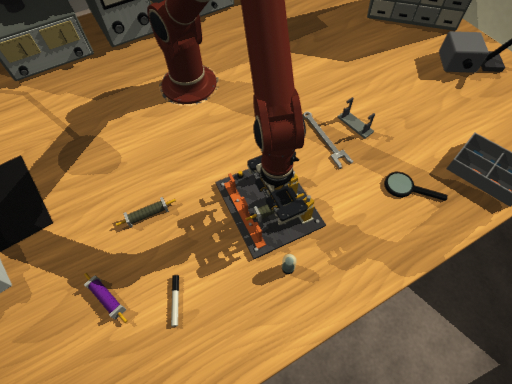

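Emit:
servo_tool([
  {"x": 0, "y": 0, "z": 0, "rx": 0, "ry": 0, "rz": 0, "grip": 20},
  {"x": 0, "y": 0, "z": 0, "rx": 0, "ry": 0, "rz": 0, "grip": 20},
  {"x": 0, "y": 0, "z": 0, "rx": 0, "ry": 0, "rz": 0, "grip": 20},
  {"x": 0, "y": 0, "z": 0, "rx": 0, "ry": 0, "rz": 0, "grip": 20},
])

```text
clock: 7.75
eef_pos: [0.6259, -0.0211, 0.0522]
tool_rot: [-1.569, 0.059, -0.061]
contact_force: [-0.0, 0.0, -2.0]
grip_width: 0.029
```

```bash
python3 - <<'E'
from h import *
go(666.5,-27.8,52.5,-4.6)
m=imaging.camera_model('wrist'); s,M=st(); print((M.T@(m['eye']-s['eef_pos'])).round(4))
snap('wrist','w6b')
st()
E
```

```text
t 7.75 tcp [625.9 -21.1  52.2] th -4.36 tilt 0.09 F [-0.  0. -2.] T [-0.05  0.07  0.01] g 29.0 j [-0.21  0.79  0.36  1.67 -0.38  0.75  0.25]
row x 41.0 y -0.2 z -3.6 | rx -0.05 ry 0.24 rz 0.08
t 7.75 tcp [625.9 -21.1  52.2] th -4.36 tilt 0.09 F [-0.  0. -2.] T [-0.05  0.07  0.01] g 29.0 j [-0.21  0.79  0.36  1.67 -0.38  0.75  0.25]
[-0.0006 -0.166   0.0807]
t 7.8 tcp [625.9 -21.1  52.2] th -4.35 tilt 0.09 F [-0.2 -1.  -3. ] T [-0.06  0.06 -0.02] g 29.2 j [-0.21  0.79  0.36  1.67 -0.38  0.75  0.25]
```

```bash
python3 - <<'E'
from h import *
im=cv2.imread('pics/w6b.png')
cv2.imwrite('pics/w6c.png',cv2.resize(im[70:160,80:410],(800,218),interpolation=cv2.INTER_CUBIC))
cv2.imwrite('pics/w6d.png',cv2.resize(im[280:384,0:512],(800,162),interpolation=cv2.INTER_CUBIC))
m=imaging.camera_model('wrist')
print(ray('wrist',[(127,115),(377,117)],.1225,m).round(4))
E
```

```text
[[0.5911 0.0581 0.1225]
 [0.6698 0.0516 0.1225]]
```

View pics/w6c.png

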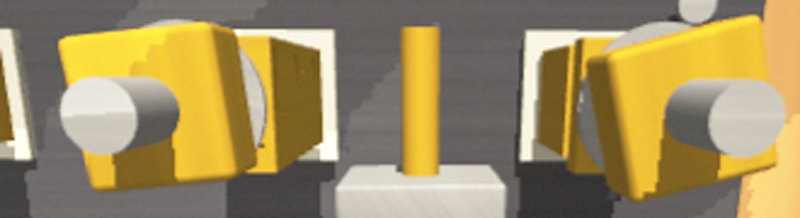

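```bash
python3 - <<'E'
from h import *
m=imaging.camera_model('wrist')
for z in (.1225,.118,.112): 
  P=ray('wrist',[(120.4,117.4),(387.8,118.3)],z,m);print(P.round(4),np.linalg.norm(P[0]-P[1]))
P=ray('wrist',[(253.3,82)],.0615,m);print('rod tip',P.round(4))
E
```

```text
[[0.5889 0.0576 0.1225]
 [0.6732 0.051  0.1225]] 0.08462439474008485
[[0.5869 0.0575 0.118 ]
 [0.6752 0.0506 0.118 ]] 0.08860064678955461
[[0.5842 0.0574 0.112 ]
 [0.6778 0.05   0.112 ]] 0.09390231618884727
rod tip [[0.6318 0.0685 0.0615]]
```

Emit:
servo_tool([
  {"x": 5, "y": -0.3, "z": -2.8, "rx": 0, "ry": 0.25, "rz": 0, "grip": 20},
  {"x": 15, "y": -0.3, "z": -2.8, "rx": 0, "ry": 0.25, "rz": 0, "grip": 20},
  {"x": 25, "y": -0.3, "z": -2.8, "rx": 0, "ry": 0.25, "rz": 0, "grip": 20},
  {"x": 33, "y": -0.3, "z": -2.8, "rx": 0, "ry": 0.25, "rz": 0, "grip": 20},
  {"x": 38, "y": -0.3, "z": -2.8, "rx": 0, "ry": 0.25, "rz": 0, "grip": 20},
  {"x": 40, "y": -0.3, "z": -2.8, "rx": 0, "ry": 0.25, "rz": 0, "grip": 20},
  {"x": 41, "y": -0.3, "z": -2.8, "rx": 0, "ry": 0.25, "rz": 0, "grip": 20},
  {"x": 41, "y": -0.3, "z": -2.8, "rx": 0, "ry": 0.25, "rz": 0, "grip": 20},
  {"x": 41, "y": -0.3, "z": -2.8, "rx": 0, "ry": 0.25, "rz": 0, "grip": 20},
  {"x": 41, "y": -0.3, "z": -2.8, "rx": 0, "ry": 0.25, "rz": 0, "grip": 20},
  {"x": 41, "y": -0.3, "z": -2.8, "rx": 0, "ry": 0.25, "rz": 0, "grip": 20},
])

```text
clock: 8.9
eef_pos: [0.6664, -0.027, 0.0526]
tool_rot: [-1.569, 0.062, -0.064]
contact_force: [0.1, -0.7, -1.0]
grip_width: 0.0295
```

```bash
python3 - <<'E'
from h import *
go(667,-27,45.5,-4.6)
im=snap('wrist','w7');m=imaging.camera_model('wrist')
cv2.imwrite('pics/w7c.png',cv2.resize(im[60:180,190:320,::-1],None,fx=5,fy=5,interpolation=cv2.INTER_CUBIC))
E
```

```text
t 8.9 tcp [666.4 -27.   52.6] th -4.61 tilt 0.08 F [ 0.1 -0.7 -1. ] T [-0.05  0.08  0.02] g 29.5 j [-0.19  0.84  0.37  1.54 -0.37  0.83  0.23]
row x 0.6 y 7.1 z 0.0 | rx -0.05 ry -0.01 rz 0.07
```

View pics/w7c.png

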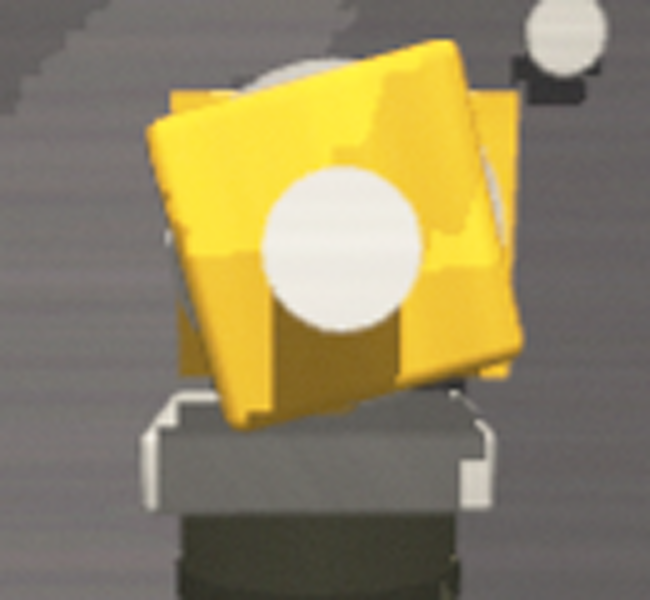

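```bash
python3 - <<'E'
from h import *
m=imaging.camera_model('wrist')
P=ray('wrist',[(258,109.5)],.1225,m);print(P.round(4), (P[0,:2]-.076*np.array([.081,.9967])).round(4))
E
```

```text
[[0.6733 0.0508 0.1225]] [ 0.6672 -0.025 ]
```

Emit:
servo_tool([
  {"x": 1.5, "y": 0, "z": 0, "rx": 0, "ry": 0, "rz": 0, "grip": 20},
  {"x": 2, "y": 0, "z": 0, "rx": 0, "ry": 0, "rz": 0, "grip": 20},
  {"x": 2, "y": 0, "z": 0, "rx": 0, "ry": 0, "rz": 0, "grip": 20},
  {"x": 2, "y": 0, "z": 0, "rx": 0, "ry": 0, "rz": 0, "grip": 20},
  {"x": 2, "y": 0, "z": 0, "rx": 0, "ry": 0, "rz": 0, "grip": 20},
])

```text
clock: 9.45
eef_pos: [0.6685, -0.0272, 0.0525]
tool_rot: [-1.569, 0.062, -0.064]
contact_force: [0.5, -0.2, -2.1]
grip_width: 0.0293
```

```bash
python3 - <<'E'
from h import *
st()
E
```

```text
t 9.45 tcp [668.5 -27.2  52.5] th -4.6 tilt 0.08 F [ 0.5 -0.2 -2.1] T [-0.07  0.06 -0.02] g 29.3 j [-0.19  0.85  0.37  1.53 -0.37  0.83  0.23]
```

Emit:
servo_tool([
  {"x": 1, "y": 0, "z": 0, "rx": 0, "ry": 0, "rz": 0, "grip": 20},
  {"x": 1.5, "y": 0, "z": 0, "rx": 0, "ry": 0, "rz": 0, "grip": 20},
  {"x": 2, "y": 0, "z": 0, "rx": 0, "ry": 0, "rz": 0, "grip": 20},
  {"x": 2, "y": 0, "z": 0, "rx": 0, "ry": 0, "rz": 0, "grip": 20},
  {"x": 2, "y": 0, "z": 0, "rx": 0, "ry": 0, "rz": 0, "grip": 20},
])

```text
clock: 9.95
eef_pos: [0.6694, -0.0273, 0.0522]
tool_rot: [-1.569, 0.064, -0.062]
contact_force: [-2.7, 0.7, -0.9]
grip_width: 0.0294
```

```bash
python3 - <<'E'
from h import *
st()
E
```

```text
t 9.95 tcp [669.4 -27.3  52.2] th -4.62 tilt 0.1 F [-2.7  0.7 -0.9] T [-0.02  0.84 -0.1 ] g 29.4 j [-0.19  0.85  0.37  1.53 -0.37  0.83  0.23]
```

Emit:
servo_tool([
  {"x": -2.4, "y": 0, "z": 0, "rx": 0, "ry": 0, "rz": 0, "grip": 20},
  {"x": -2.4, "y": 0, "z": 0, "rx": 0, "ry": 0, "rz": 0, "grip": 20},
  {"x": -2.4, "y": 2, "z": 0, "rx": 0, "ry": 0, "rz": 0, "grip": 20},
  {"x": -2.4, "y": 4, "z": 0, "rx": 0, "ry": 0, "rz": 0, "grip": 20},
  {"x": -2.4, "y": 6, "z": 0, "rx": 0, "ry": 0, "rz": 0, "grip": 20},
  {"x": -2.4, "y": 7, "z": 0, "rx": 0, "ry": 0, "rz": 0, "grip": 20},
  {"x": -2.4, "y": 7, "z": 0, "rx": 0, "ry": 0, "rz": 0, "grip": 20},
  {"x": -2.4, "y": 7, "z": 0, "rx": 0, "ry": 0, "rz": 0, "grip": 20},
])

```text
clock: 10.75
eef_pos: [0.6685, -0.0271, 0.0457]
tool_rot: [-1.569, 0.061, -0.065]
contact_force: [0.3, 0.1, -1.2]
grip_width: 0.0296
```

```bash
python3 - <<'E'
from h import *
st()
E
```

```text
t 10.75 tcp [668.5 -27.1  45.7] th -4.6 tilt 0.13 F [ 0.3  0.1 -1.2] T [-0.06  0.15  0.04] g 29.6 j [-0.19  0.86  0.36  1.54 -0.38  0.82  0.24]
```

Emit:
servo_tool([
  {"x": 0, "y": 1, "z": 0, "rx": 0, "ry": 0, "rz": 0, "grip": 20},
  {"x": 0, "y": 1.5, "z": 0, "rx": 0, "ry": 0, "rz": 0, "grip": 20},
  {"x": 0, "y": 1.5, "z": 0, "rx": 0, "ry": 0, "rz": 0, "grip": 20},
  {"x": 0, "y": 1.5, "z": 0, "rx": 0, "ry": 0, "rz": 0, "grip": 20},
])

```text
clock: 11.15
eef_pos: [0.6685, -0.0272, 0.0456]
tool_rot: [-1.569, 0.061, -0.065]
contact_force: [-1.7, 1.2, 5.4]
grip_width: 0.0295
```

```bash
python3 - <<'E'
from h import *
st()
E
```

```text
t 11.15 tcp [668.5 -27.2  45.6] th -4.6 tilt 0.15 F [-1.7  1.2  5.4] T [0.04 0.57 0.02] g 29.5 j [-0.19  0.86  0.36  1.54 -0.38  0.82  0.24]
```

Emit:
servo_tool([
  {"x": 0, "y": 0, "z": 0, "rx": 0, "ry": 0, "rz": 0, "grip": 50},
  {"x": 0, "y": 0, "z": 0, "rx": 0, "ry": 0, "rz": 0, "grip": 50},
  {"x": 0, "y": 0, "z": 0, "rx": 0, "ry": 0, "rz": 0, "grip": 50},
  {"x": 0, "y": -20, "z": 0, "rx": 0, "ry": 0, "rz": 0, "grip": 50},
  {"x": 0, "y": -60, "z": 0, "rx": 0, "ry": 0, "rz": 0, "grip": 50},
  {"x": 0, "y": -110, "z": 0, "rx": 0, "ry": 0, "rz": 0, "grip": 50},
  {"x": 0, "y": -160, "z": 0, "rx": 0, "ry": 0, "rz": 0, "grip": 50},
  {"x": 0, "y": -185, "z": 0, "rx": 0, "ry": 0, "rz": 0, "grip": 50},
  {"x": 0, "y": -185, "z": 0, "rx": 0, "ry": 0, "rz": 0, "grip": 50},
  {"x": 0, "y": -185, "z": 0, "rx": 0, "ry": 0, "rz": 0, "grip": 50},
])

```text
clock: 12.15
eef_pos: [0.6677, -0.0272, 0.2287]
tool_rot: [-1.569, 0.062, -0.064]
contact_force: [-0.2, -0.3, -0.5]
grip_width: 0.0499
```

```bash
python3 - <<'E'
from h import *
go(434.5,-330,220,-3.9)
im=snap('wrist','w8');cv2.imwrite('pics/w8c.png',cv2.resize(im[60:290,130:380,::-1],(800,736),interpolation=cv2.INTER_CUBIC)[:600]); snap('scene','s8')
E
```

```text
t 12.15 tcp [667.7 -27.2 228.7] th -4.61 tilt 0.09 F [-0.2 -0.3 -0.5] T [-0.06  0.05  0.02] g 49.9 j [-0.23  0.67  0.44  1.36 -0.29  1.18  0.16]
row x -208.1 y 8.1 z -320.6 | rx -0.06 ry -0.71 rz 0.06
```

View pics/w8c.png

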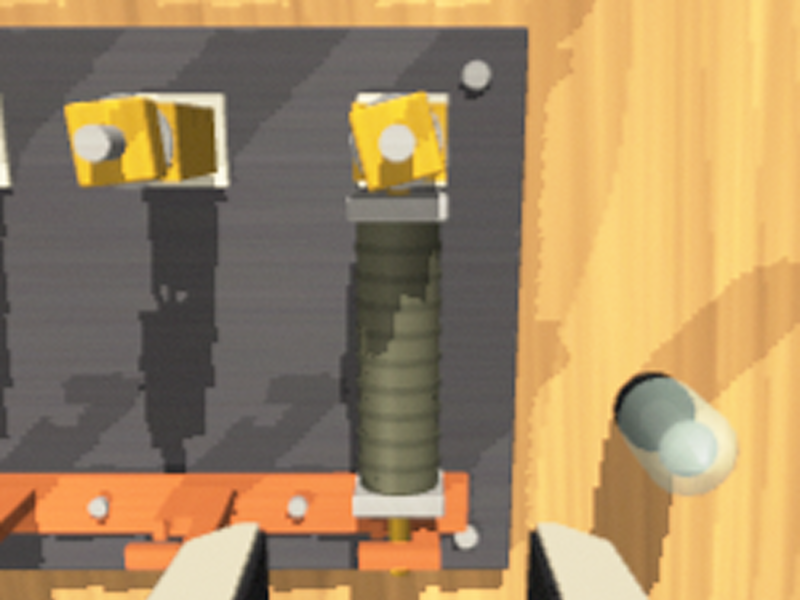

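View pics/s8.png

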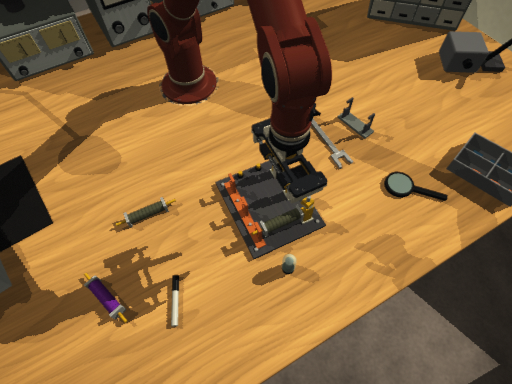

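```bash
python3 - <<'E'
from h import *
go(673.3,50.9,150,103)
E
```

```text
t 12.25 tcp [666.8 -26.9 226.7] th -4.6 tilt 0.18 F [ 0.1  0.  -0.3] T [-0.08  0.06  0.01] g 50.0 j [-0.23  0.67  0.44  1.36 -0.29  1.18  0.16]
row x 0.5 y 76.8 z 78.0 | rx -0.20 ry -107.60 rz -0.06
```

Emit:
servo_tool([
  {"x": 0.5, "y": 0, "z": 40, "rx": 0, "ry": -8, "rz": 0, "grip": 40},
  {"x": 0.5, "y": 0, "z": 78, "rx": 0, "ry": -16, "rz": 0, "grip": 40},
  {"x": 0.5, "y": 10, "z": 78, "rx": 0, "ry": -24, "rz": 0, "grip": 40},
  {"x": 0.5, "y": 20, "z": 78, "rx": 0, "ry": -32, "rz": 0, "grip": 40},
  {"x": 0.5, "y": 30, "z": 78, "rx": 0, "ry": -40, "rz": 0, "grip": 40},
  {"x": 0.5, "y": 40, "z": 78, "rx": 0, "ry": -48, "rz": 0, "grip": 40},
  {"x": 0.5, "y": 50, "z": 78, "rx": 0, "ry": -56, "rz": 0, "grip": 40},
  {"x": 0.5, "y": 60, "z": 78, "rx": 0, "ry": -64, "rz": 0, "grip": 40},
  {"x": 0.5, "y": 70, "z": 78, "rx": 0, "ry": -72, "rz": 0, "grip": 40},
  {"x": 0.5, "y": 76, "z": 78, "rx": 0, "ry": -80, "rz": 0, "grip": 40},
  {"x": 0.5, "y": 76, "z": 78, "rx": 0, "ry": -88, "rz": 0, "grip": 40},
  {"x": 0.5, "y": 76, "z": 78, "rx": 0, "ry": -96, "rz": 0, "grip": 40},
  {"x": 0.5, "y": 76, "z": 78, "rx": 0, "ry": -104, "rz": 0, "grip": 40},
  {"x": 0.5, "y": 76, "z": 78, "rx": -0.1, "ry": -107.6, "rz": 0, "grip": 40},
  {"x": 0.5, "y": 76, "z": 78, "rx": -0.1, "ry": -107.6, "rz": 0, "grip": 40},
  {"x": 0.5, "y": 76, "z": 78, "rx": -0.1, "ry": -107.6, "rz": 0, "grip": 40},
  {"x": 0.5, "y": 76, "z": 78, "rx": -0.1, "ry": -107.6, "rz": 0, "grip": 40},
  {"x": 0.5, "y": 76, "z": 78, "rx": -0.1, "ry": -107.6, "rz": 0, "grip": 40},
])

```text
clock: 14.05
eef_pos: [0.6746, 0.0506, 0.1527]
tool_rot: [-1.095, -1.375, 1.374]
contact_force: [-0.1, -0.2, 0.7]
grip_width: 0.0397
```

```bash
python3 - <<'E'
from h import *
go(673.3,50.9,90,103)
im=snap('wrist','w9')
E
```

```text
t 14.05 tcp [674.6  50.6 152.7] th 102.97 tilt 0.11 F [-0.1 -0.2  0.7] T [ 0.03 -0.02  0.03] g 39.7 j [-0.07  0.72 -0.08  1.42  0.06  1.01  1.64]
row x 0.7 y 62.7 z 1.4 | rx 0.10 ry -0.03 rz -0.05
```

View pics/w9.png

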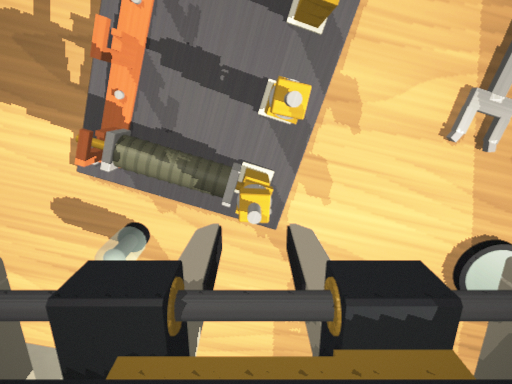

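Emit:
servo_tool([
  {"x": 0.7, "y": 20, "z": 1.4, "rx": 0.1, "ry": 0, "rz": 0, "grip": 40},
  {"x": 0.7, "y": 45, "z": 1.4, "rx": 0.1, "ry": 0, "rz": 0, "grip": 40},
  {"x": 0.7, "y": 58, "z": 1.4, "rx": 0.1, "ry": 0, "rz": 0, "grip": 40},
  {"x": 0.7, "y": 61.5, "z": 1.4, "rx": 0.1, "ry": 0, "rz": 0, "grip": 40},
  {"x": 0.7, "y": 61.5, "z": 1.4, "rx": 0.1, "ry": 0, "rz": 0, "grip": 40},
  {"x": 0.7, "y": 61.5, "z": 1.4, "rx": 0.1, "ry": 0, "rz": 0, "grip": 40},
  {"x": 0.7, "y": 61.5, "z": 1.4, "rx": 0.1, "ry": 0, "rz": 0, "grip": 40},
  {"x": 0.7, "y": 61.5, "z": 1.4, "rx": 0.1, "ry": 0, "rz": 0, "grip": 40},
], force=15)

```text
clock: 14.9
eef_pos: [0.674, 0.0509, 0.0926]
tool_rot: [-1.096, -1.376, 1.374]
contact_force: [0.4, -0.4, 0.2]
grip_width: 0.0398
```

```bash
python3 - <<'E'
from h import *
go(673.3,50.9,90,103)
im=snap('wrist','w10')
E
```

```text
t 14.9 tcp [674.   50.9  92.6] th 102.99 tilt 0.15 F [ 0.4 -0.4  0.2] T [ 0.05 -0.01  0.04] g 39.8 j [-0.07  0.78 -0.07  1.48  0.07  0.89  1.64]
row x 0.2 y 2.6 z 0.7 | rx 0.14 ry -0.01 rz -0.06
```

View pics/w10.png

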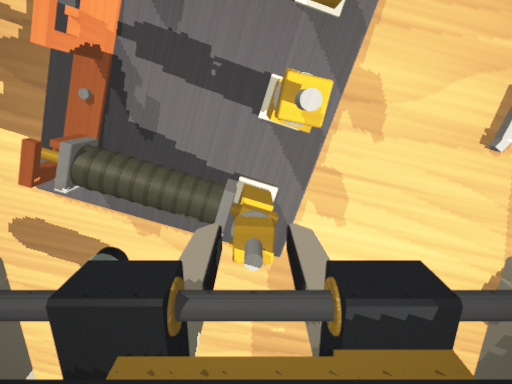

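Emit:
servo_tool([
  {"x": 0.2, "y": 2.2, "z": 0.7, "rx": 0.1, "ry": 0, "rz": 0, "grip": 40},
  {"x": 0.2, "y": 2.2, "z": 0.7, "rx": 0.1, "ry": 0, "rz": 0, "grip": 40},
  {"x": 0.2, "y": 2.2, "z": 0.7, "rx": 0.1, "ry": 0, "rz": 0, "grip": 18},
  {"x": 0.2, "y": 2.2, "z": 0.7, "rx": 0.1, "ry": 0, "rz": 0, "grip": 18},
  {"x": 0.2, "y": 2.2, "z": 0.7, "rx": 0.1, "ry": 0, "rz": 0, "grip": 18},
  {"x": 0.2, "y": 2.2, "z": 0.7, "rx": 0.1, "ry": 0, "rz": 0, "grip": 18},
  {"x": 0.2, "y": 2.2, "z": 0.7, "rx": 0.1, "ry": 0, "rz": 0, "grip": 18},
], force=15)

```text
clock: 15.65
eef_pos: [0.6729, 0.0503, 0.0894]
tool_rot: [-1.094, -1.372, 1.376]
contact_force: [0.1, -1.3, -0.1]
grip_width: 0.0243
```

```bash
python3 - <<'E'
from h import *
st()
im=snap('wrist','w11')
E
```

```text
t 15.65 tcp [672.9  50.3  89.4] th 102.96 tilt 0.1 F [ 0.1 -1.3 -0.1] T [-0.2  -0.1  -0.02] g 24.3 j [-0.07  0.78 -0.07  1.48  0.07  0.88  1.63]
```

View pics/w11.png

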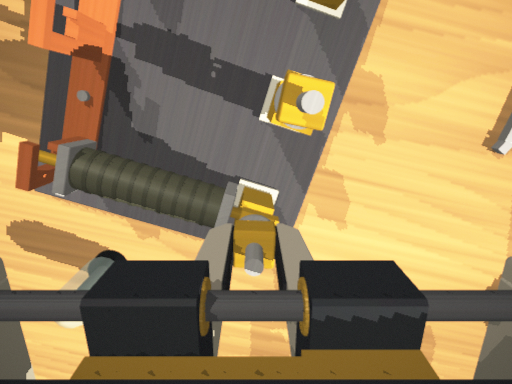

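Emit:
servo_tool([
  {"x": 0, "y": 0, "z": 0, "rx": 0, "ry": 8, "rz": 0, "grip": 18},
  {"x": 0, "y": 0, "z": 0, "rx": 0, "ry": 16, "rz": 0, "grip": 18},
  {"x": 0, "y": 0, "z": 0, "rx": 0, "ry": 24, "rz": 0, "grip": 18},
  {"x": 0, "y": 0, "z": 0, "rx": 0, "ry": 32, "rz": 0, "grip": 18},
  {"x": 0, "y": 0, "z": 0, "rx": 0, "ry": 40, "rz": 0, "grip": 18},
  {"x": 0, "y": 0, "z": 0, "rx": 0, "ry": 40, "rz": 0, "grip": 18},
  {"x": 0, "y": 0, "z": 0, "rx": 0, "ry": 40, "rz": 0, "grip": 18},
  {"x": 0, "y": 0, "z": 0, "rx": 0, "ry": 40, "rz": 0, "grip": 18},
], force=15)

```text
clock: 16.5
eef_pos: [0.6728, 0.0511, 0.0894]
tool_rot: [-1.396, -0.856, 0.858]
contact_force: [0.3, -1.0, -0.9]
grip_width: 0.0239
```

```bash
python3 - <<'E'
from h import *
st()
im=snap('wrist','w12')
E
```

```text
t 16.5 tcp [672.8  51.1  89.4] th 63.11 tilt 0.05 F [ 0.3 -1.  -0.9] T [-0.13 -0.18 -0.06] g 23.9 j [-0.17  0.79  0.12  1.48 -0.11  0.88  1.08]
```

View pics/w12.png

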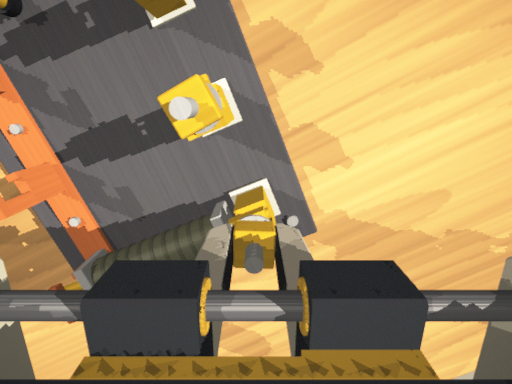

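Emit:
servo_tool([
  {"x": 0, "y": 0, "z": 0, "rx": 0, "ry": 8, "rz": 0, "grip": 18},
  {"x": 0, "y": 0, "z": 0, "rx": 0, "ry": 16, "rz": 0, "grip": 18},
  {"x": 0, "y": 0, "z": 0, "rx": 0, "ry": 24, "rz": 0, "grip": 18},
  {"x": 0, "y": 0, "z": 0, "rx": 0, "ry": 32, "rz": 0, "grip": 18},
  {"x": 0, "y": 0, "z": 0, "rx": 0, "ry": 40, "rz": 0, "grip": 18},
  {"x": 0, "y": 0, "z": 0, "rx": 0, "ry": 48, "rz": 0, "grip": 18},
  {"x": 0, "y": 0, "z": 0, "rx": 0, "ry": 56, "rz": 0, "grip": 18},
  {"x": 0, "y": 0, "z": 0, "rx": 0, "ry": 64, "rz": 0, "grip": 18},
  {"x": 0, "y": 0, "z": 0, "rx": 0, "ry": 72, "rz": 0, "grip": 18},
  {"x": 0, "y": 0, "z": 0, "rx": 0, "ry": 80, "rz": 0, "grip": 18},
  {"x": 0, "y": 0, "z": 0, "rx": 0, "ry": 88, "rz": 0, "grip": 18},
  {"x": 0, "y": 0, "z": 0, "rx": 0, "ry": 96, "rz": 0, "grip": 18},
  {"x": 0, "y": 0, "z": 0, "rx": 0, "ry": 104, "rz": 0, "grip": 18},
  {"x": 0, "y": 0, "z": 0, "rx": 0, "ry": 110, "rz": 0, "grip": 18},
  {"x": 0, "y": 0, "z": 0, "rx": 0, "ry": 110, "rz": 0, "grip": 18},
  {"x": 0, "y": 0, "z": 0, "rx": 0, "ry": 110, "rz": 0, "grip": 18},
  {"x": 0, "y": 0, "z": 0, "rx": 0, "ry": 110, "rz": 0, "grip": 18},
], force=15)

```text
clock: 18.25
eef_pos: [0.6748, 0.0513, 0.0895]
tool_rot: [-1.474, 0.635, -0.641]
contact_force: [5.8, -1.4, -2.9]
grip_width: 0.0237
```

```bash
python3 - <<'E'
from h import *
st()
im=snap('wrist','w13')
E
```

```text
t 18.25 tcp [674.8  51.3  89.5] th -46.8 tilt 0.23 F [ 5.8 -1.4 -2.9] T [-0.15 -1.13 -0.07] g 23.7 j [-0.44  0.87  0.64  1.49 -0.58  0.97 -0.46]
```

View pics/w13.png

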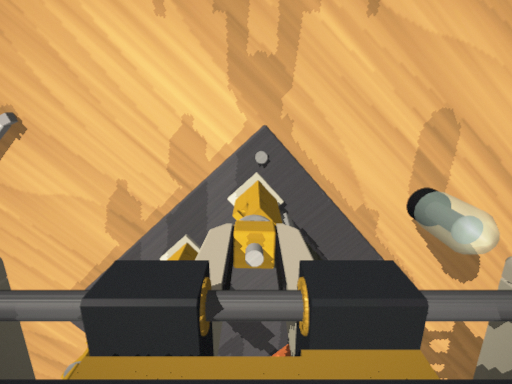

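Emit:
servo_tool([
  {"x": 0.7, "y": 0, "z": 0.7, "rx": 0, "ry": 2, "rz": 0, "grip": 18},
  {"x": 0.7, "y": 0, "z": 0.7, "rx": 0, "ry": 4, "rz": 0, "grip": 18},
  {"x": 0.7, "y": 0, "z": 0.7, "rx": 0, "ry": 6, "rz": 0, "grip": 18},
  {"x": 0.7, "y": 0, "z": 0.7, "rx": 0, "ry": 8, "rz": 0, "grip": 18},
  {"x": 0.7, "y": 0, "z": 0.7, "rx": 0, "ry": 10, "rz": 0, "grip": 18},
  {"x": 0.7, "y": 0, "z": 0.7, "rx": 0, "ry": 12, "rz": 0, "grip": 18},
  {"x": 0.7, "y": 0, "z": 0.7, "rx": 0, "ry": 12, "rz": 0, "grip": 18},
  {"x": 0.7, "y": 0, "z": 0.7, "rx": 0, "ry": 12, "rz": 0, "grip": 18},
], force=15)

```text
clock: 19.1
eef_pos: [0.675, 0.0511, 0.0895]
tool_rot: [-1.418, 0.8, -0.804]
contact_force: [4.6, -0.3, -3.4]
grip_width: 0.0238
```

```bash
python3 - <<'E'
from h import *
st()
E
```

```text
t 19.1 tcp [675.   51.1  89.5] th -58.98 tilt 0.14 F [ 4.6 -0.3 -3.4] T [-0.13 -1.11  0.05] g 23.8 j [-0.47  0.88  0.69  1.49 -0.63  1.   -0.64]
```

Emit:
servo_tool([
  {"x": 0.3, "y": 0, "z": 0.3, "rx": 0, "ry": 1, "rz": 0, "grip": 18},
  {"x": 0.3, "y": 0, "z": 0.3, "rx": 0, "ry": 2, "rz": 0, "grip": 18},
  {"x": 0.3, "y": 0, "z": 0.3, "rx": 0, "ry": 3, "rz": 0, "grip": 18},
  {"x": 0.3, "y": 0, "z": 0.3, "rx": 0, "ry": 4, "rz": 0, "grip": 18},
  {"x": 0.3, "y": 0, "z": 0.3, "rx": 0, "ry": 5, "rz": 0, "grip": 18},
  {"x": 0.3, "y": 0, "z": 0.3, "rx": 0, "ry": 6, "rz": 0, "grip": 18},
  {"x": 0.3, "y": 0, "z": 0.3, "rx": 0, "ry": 7, "rz": 0, "grip": 18},
  {"x": 0.3, "y": 0, "z": 0.3, "rx": 0, "ry": 7, "rz": 0, "grip": 18},
  {"x": 0.3, "y": 0, "z": 0.3, "rx": 0, "ry": 7, "rz": 0, "grip": 18},
], force=15)

```text
clock: 20.0
eef_pos: [0.6751, 0.0509, 0.0895]
tool_rot: [-1.379, 0.894, -0.897]
contact_force: [5.5, -0.1, -3.4]
grip_width: 0.024
```

```bash
python3 - <<'E'
from h import *
st()
E
```

```text
t 20.0 tcp [675.1  50.9  89.5] th -66.0 tilt 0.1 F [ 5.5 -0.1 -3.4] T [-0.16 -1.06  0.04] g 24.0 j [-0.48  0.89  0.72  1.49 -0.65  1.01 -0.74]
```

Emit:
servo_tool([
  {"x": 0.3, "y": 0, "z": 0.3, "rx": 0, "ry": 1, "rz": 0, "grip": 18},
  {"x": 0.3, "y": 0, "z": 0.3, "rx": 0, "ry": 2, "rz": 0, "grip": 18},
  {"x": 0.3, "y": 0, "z": 0.3, "rx": 0, "ry": 3, "rz": 0, "grip": 18},
  {"x": 0.3, "y": 0, "z": 0.3, "rx": 0, "ry": 4, "rz": 0, "grip": 18},
  {"x": 0.3, "y": 0, "z": 0.3, "rx": 0, "ry": 5, "rz": 0, "grip": 18},
  {"x": 0.3, "y": 0, "z": 0.3, "rx": 0, "ry": 6, "rz": 0, "grip": 18},
  {"x": 0.3, "y": 0, "z": 0.3, "rx": 0, "ry": 6, "rz": 0, "grip": 18},
  {"x": 0.3, "y": 0, "z": 0.3, "rx": 0, "ry": 6, "rz": 0, "grip": 18},
], force=15)

```text
clock: 20.8
eef_pos: [0.6745, 0.0506, 0.0895]
tool_rot: [-1.343, 0.975, -0.975]
contact_force: [4.0, -0.1, -0.5]
grip_width: 0.0241
```

```bash
python3 - <<'E'
from h import *
st()
snap('wrist','w14')
E
```

```text
t 20.8 tcp [674.5  50.6  89.5] th -71.98 tilt 0.08 F [ 4.  -0.1 -0.5] T [-0.15 -0.84  0.41] g 24.1 j [-0.49  0.9   0.75  1.49 -0.68  1.02 -0.83]
```

View pics/w14.png

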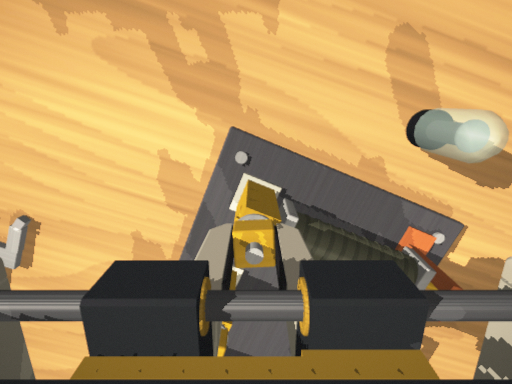

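Emit:
servo_tool([
  {"x": 0, "y": 0, "z": 0, "rx": 0, "ry": 0, "rz": 0, "grip": 40},
  {"x": 0, "y": 0, "z": 0, "rx": 0, "ry": 0, "rz": 0, "grip": 40},
  {"x": 0, "y": 0, "z": 0, "rx": 0, "ry": 0, "rz": 0, "grip": 40},
  {"x": 0, "y": -30, "z": 0, "rx": 0, "ry": 0, "rz": 0, "grip": 40},
  {"x": 0, "y": -80, "z": 0, "rx": 0, "ry": 0, "rz": 0, "grip": 50},
  {"x": 0, "y": -120, "z": 0, "rx": 0, "ry": 0, "rz": 0, "grip": 50},
  {"x": 0, "y": -130, "z": 0, "rx": 0, "ry": 0, "rz": 0, "grip": 50},
  {"x": 0, "y": -130, "z": 0, "rx": 0, "ry": 0, "rz": 0, "grip": 50},
  {"x": 0, "y": -130, "z": 0, "rx": 0, "ry": 0, "rz": 0, "grip": 50},
])

```text
clock: 21.75
eef_pos: [0.6733, 0.0512, 0.2176]
tool_rot: [-1.344, 0.979, -0.972]
contact_force: [-1.2, 0.3, -0.2]
grip_width: 0.0501
```

```bash
python3 - <<'E'
from h import *
snap('wrist','w15'); snap('top','t15')
go(434.5,-330,220,-3.9)
E
```

```text
t 21.85 tcp [673.2  51.4 216.8] th -72.02 tilt 0.34 F [ 0.4  0.2 -0.7] T [0.01 0.12 0.01] g 50.2 j [-0.51  0.78  0.83  1.35 -0.57  1.26 -0.91]
row x 289.0 y -1.7 z -344.8 | rx 0.24 ry -68.12 rz -0.27
```

View pics/w15.png

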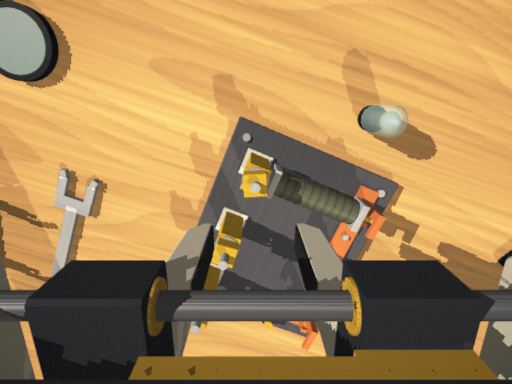

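View pics/t15.png

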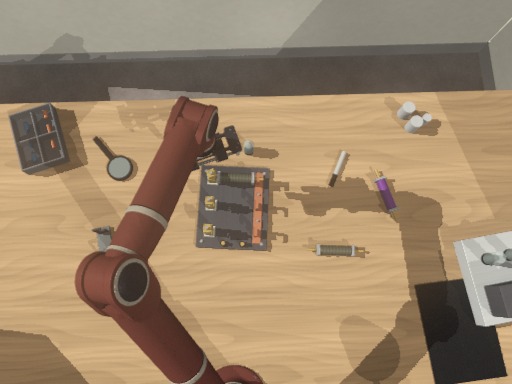

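Emit:
servo_tool([
  {"x": 30, "y": 0, "z": -35, "rx": 0, "ry": -8, "rz": 0, "grip": 54},
  {"x": 60, "y": 0, "z": -72, "rx": 0, "ry": -16, "rz": 0, "grip": 54},
  {"x": 90, "y": 0, "z": -107, "rx": 0, "ry": -24, "rz": 0, "grip": 54},
  {"x": 120, "y": 0, "z": -143, "rx": 0, "ry": -32, "rz": 0, "grip": 54},
  {"x": 150, "y": 0, "z": -179, "rx": 0, "ry": -40, "rz": 0, "grip": 54},
  {"x": 180, "y": 0, "z": -215, "rx": 0, "ry": -48, "rz": 0, "grip": 54},
  {"x": 210, "y": 0, "z": -250, "rx": 0, "ry": -56, "rz": 0, "grip": 54},
  {"x": 240, "y": 0, "z": -286, "rx": 0, "ry": -64, "rz": 0, "grip": 54},
  {"x": 270, "y": -1, "z": -322, "rx": 0.2, "ry": -68.1, "rz": -0.3, "grip": 54},
  {"x": 289, "y": -2, "z": -345, "rx": 0.2, "ry": -68.1, "rz": -0.3, "grip": 54},
  {"x": 289, "y": -2, "z": -345, "rx": 0.2, "ry": -68.1, "rz": -0.3, "grip": 54},
  {"x": 289, "y": -2, "z": -345, "rx": 0.2, "ry": -68.1, "rz": -0.3, "grip": 54},
  {"x": 289, "y": -2, "z": -345, "rx": 0.2, "ry": -68.1, "rz": -0.3, "grip": 54},
  {"x": 289, "y": -2, "z": -345, "rx": 0.2, "ry": -68.1, "rz": -0.3, "grip": 54},
  {"x": 289, "y": -2, "z": -345, "rx": 0.2, "ry": -68.1, "rz": -0.3, "grip": 54},
])

```text
clock: 23.35
eef_pos: [0.4367, -0.3294, 0.2216]
tool_rot: [-1.571, 0.048, -0.055]
contact_force: [0.7, -0.5, 0.7]
grip_width: 0.0544
```

```bash
python3 - <<'E'
from h import *
st(); im=snap('wrist','w16')
cv2.imwrite('pics/w16b.png',cv2.resize(im[100:260,170:330,::-1],None,fx=3.75,fy=3.75,interpolation=cv2.INTER_CUBIC))
E
```

```text
t 23.35 tcp [ 436.7 -329.4  221.6] th -3.75 tilt 0.27 F [ 0.7 -0.5  0.7] T [-0.08  0.06  0.02] g 54.4 j [ 0.26  0.49  0.53  1.74 -0.29  0.99  0.84]
```

View pics/w16b.png

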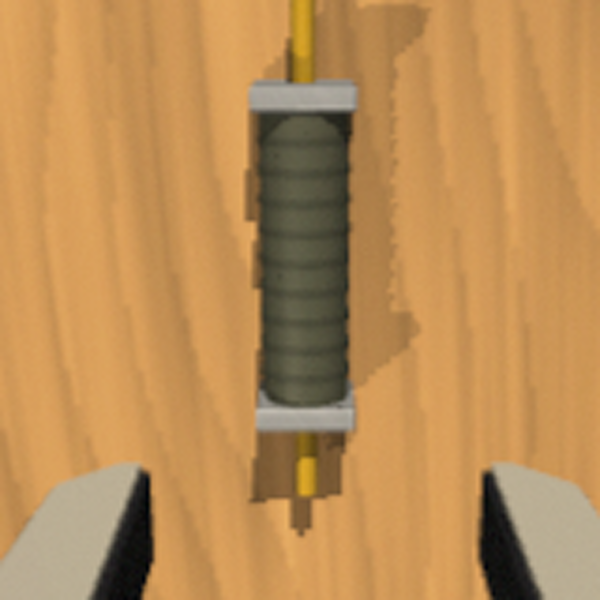

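```bash
python3 - <<'E'
from h import *
c=lambda o,s,L:[(o[0]+(a+.5)/s-.5,o[1]+(b+.5)/s-.5) for a,b in L]
m=imaging.camera_model('wrist')
P=ray('wrist',c((170,100),3.75,[(303,109),(306,430)]),.034,m); u=P[0]-P[1]; L=np.linalg.norm(u); u/=L
C=(P[1]+P[0]-.051*u+.058*u)/2
print('L',L.round(4),C.round(4),'th',np.degrees(np.arctan2(-u[0],u[1])).round(2))
go(C[0]*1e3,C[1]*1e3,40,-4.2)
E
```

```text
L 0.1083 [ 0.4331 -0.3309  0.034 ] th -3.36
t 23.4 tcp [ 436.5 -329.7  221.7] th -3.78 tilt 0.28 F [ 0.4  0.4 -0.3] T [-0.07  0.06 -0.02] g 53.9 j [ 0.26  0.49  0.53  1.74 -0.29  0.99  0.84]
row x -4.2 y 181.7 z -1.3 | rx 0.04 ry 0.42 rz 0.28
```

Emit:
servo_tool([
  {"x": -4, "y": 40, "z": -0.5, "rx": 0, "ry": 0, "rz": 0.2, "grip": 54},
  {"x": -4, "y": 90, "z": -0.5, "rx": 0, "ry": 0, "rz": 0.3, "grip": 54},
  {"x": -4, "y": 140, "z": -0.5, "rx": 0, "ry": 0, "rz": 0.3, "grip": 54},
  {"x": -4, "y": 170, "z": -0.5, "rx": 0, "ry": 0, "rz": 0.3, "grip": 54},
  {"x": -4, "y": 182, "z": -0.5, "rx": 0, "ry": 0, "rz": 0.3, "grip": 54},
  {"x": -4, "y": 182, "z": -0.5, "rx": 0, "ry": 0, "rz": 0.3, "grip": 54},
  {"x": -4, "y": 182, "z": -0.5, "rx": 0, "ry": 0, "rz": 0.3, "grip": 54},
  {"x": -4, "y": 182, "z": -0.5, "rx": 0, "ry": 0, "rz": 0.3, "grip": 54},
], force=25)

```text
clock: 24.2
eef_pos: [0.4339, -0.3323, 0.0419]
tool_rot: [-1.574, 0.051, -0.056]
contact_force: [-0.3, 0.1, 1.1]
grip_width: 0.0537
```

```bash
python3 - <<'E'
from h import *
go(433.1,-331,8,-3.6)
E
```

```text
t 24.2 tcp [ 433.9 -332.3   41.9] th -3.9 tilt 0.27 F [-0.3  0.1  1.1] T [-0.04  0.09 -0.  ] g 53.7 j [ 0.37  0.73  0.38  1.91 -0.46  0.59  0.99]
row x -1.0 y 33.9 z 1.3 | rx 0.19 ry -0.30 rz 0.18
```

Emit:
servo_tool([
  {"x": -1, "y": 15, "z": 1.3, "rx": 0.2, "ry": -0.3, "rz": 0.2, "grip": 54},
  {"x": -1, "y": 28, "z": 1.3, "rx": 0.2, "ry": -0.3, "rz": 0.2, "grip": 54},
  {"x": -1, "y": 34, "z": 1.3, "rx": 0.2, "ry": -0.3, "rz": 0.2, "grip": 54},
  {"x": -1, "y": 34, "z": 1.3, "rx": 0.2, "ry": -0.3, "rz": 0.2, "grip": 54},
  {"x": -1, "y": 34, "z": 1.3, "rx": 0.2, "ry": -0.3, "rz": 0.2, "grip": 54},
  {"x": -1, "y": 34, "z": 1.3, "rx": 0.2, "ry": -0.3, "rz": 0.2, "grip": 20},
  {"x": -1, "y": 34, "z": 1.3, "rx": 0.2, "ry": -0.3, "rz": 0.2, "grip": 20},
  {"x": -1, "y": 34, "z": 1.3, "rx": 0.2, "ry": -0.3, "rz": 0.2, "grip": 20},
  {"x": -1, "y": 34, "z": 1.3, "rx": 0.2, "ry": -0.3, "rz": 0.2, "grip": 20},
  {"x": -1, "y": 34, "z": 1.3, "rx": 0.2, "ry": -0.3, "rz": 0.2, "grip": 20},
], force=25)

```text
clock: 25.2
eef_pos: [0.4322, -0.3301, 0.0062]
tool_rot: [-1.568, 0.051, -0.047]
contact_force: [1.1, 0.8, 1.2]
grip_width: 0.0293
```

```bash
python3 - <<'E'
from h import *
go(433.1,-331,160,-4.6)
E
```

```text
t 25.2 tcp [ 432.2 -330.1    6.2] th -3.59 tilt 0.19 F [1.1 0.8 1.2] T [-0.06 -0.09 -0.08] g 29.3 j [ 0.4   0.78  0.34  1.93 -0.49  0.52  1.02]
row x 0.5 y -153.8 z -0.6 | rx -0.11 ry 1.01 rz -0.16
```

Emit:
servo_tool([
  {"x": 0, "y": -20, "z": 0, "rx": 0, "ry": 0, "rz": 0, "grip": 20},
  {"x": 0, "y": -60, "z": 0, "rx": 0, "ry": 0, "rz": 0, "grip": 20},
  {"x": 0, "y": -110, "z": 0, "rx": 0, "ry": 1, "rz": -0.1, "grip": 20},
  {"x": 0, "y": -150, "z": 0, "rx": 0, "ry": 1, "rz": -0.1, "grip": 20},
  {"x": 0, "y": -154, "z": 0, "rx": 0, "ry": 1, "rz": -0.1, "grip": 20},
  {"x": 0, "y": -154, "z": 0, "rx": 0, "ry": 1, "rz": -0.1, "grip": 20},
  {"x": 0, "y": -154, "z": 0, "rx": 0, "ry": 1, "rz": -0.1, "grip": 20},
])

```text
clock: 25.9
eef_pos: [0.4312, -0.3288, 0.1581]
tool_rot: [-1.565, 0.067, -0.059]
contact_force: [-0.0, -0.2, -2.6]
grip_width: 0.0298
```

```bash
python3 - <<'E'
from h import *
go(541.5,-14,155,-4.6)
snap('wrist','w17')
E
```

```text
t 25.9 tcp [ 431.2 -328.8  158.1] th -4.59 tilt 0.42 F [-0.  -0.2 -2.6] T [-0.08  0.04  0.04] g 29.8 j [ 0.28  0.57  0.51  1.82 -0.35  0.86  0.88]
row x 84.8 y 4.3 z 322.6 | rx -0.29 ry 0.01 rz -0.31
```

View pics/w17.png

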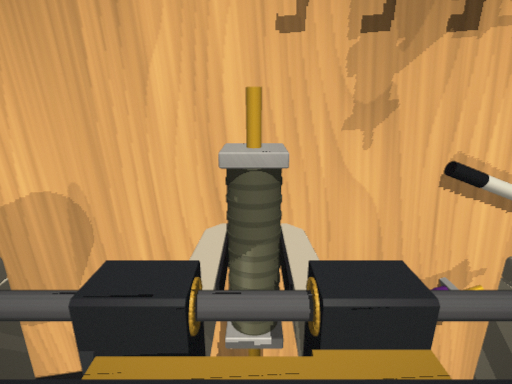

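Emit:
servo_tool([
  {"x": 12, "y": 0, "z": 45, "rx": 0, "ry": 0, "rz": 0, "grip": 20},
  {"x": 24, "y": 0, "z": 92, "rx": -0.1, "ry": 0, "rz": -0.1, "grip": 20},
  {"x": 37, "y": 0, "z": 140, "rx": -0.3, "ry": 0, "rz": -0.3, "grip": 20},
  {"x": 50, "y": 0, "z": 188, "rx": -0.3, "ry": 0, "rz": -0.3, "grip": 20},
  {"x": 62, "y": 0, "z": 236, "rx": -0.3, "ry": 0, "rz": -0.3, "grip": 20},
  {"x": 74, "y": 0, "z": 280, "rx": -0.3, "ry": 0, "rz": -0.3, "grip": 20},
  {"x": 82, "y": 0, "z": 310, "rx": -0.3, "ry": 0, "rz": -0.3, "grip": 20},
  {"x": 84.8, "y": 0, "z": 322.6, "rx": -0.3, "ry": 0, "rz": -0.3, "grip": 20},
  {"x": 84.8, "y": 0, "z": 322.6, "rx": -0.3, "ry": 0, "rz": -0.3, "grip": 20},
  {"x": 84.8, "y": 0, "z": 322.6, "rx": -0.3, "ry": 0, "rz": -0.3, "grip": 20},
  {"x": 84.8, "y": 0, "z": 322.6, "rx": -0.3, "ry": 0, "rz": -0.3, "grip": 20},
  {"x": 84.8, "y": 0, "z": 322.6, "rx": -0.3, "ry": 0, "rz": -0.3, "grip": 20},
])

```text
clock: 27.15
eef_pos: [0.5422, -0.018, 0.1607]
tool_rot: [-1.574, 0.064, -0.069]
contact_force: [-0.8, 0.7, -2.9]
grip_width: 0.0293
```

```bash
python3 - <<'E'
from h import *
go(541.5,-14,51,-4.6)
snap('wrist','w18')
E
```

```text
t 27.15 tcp [542.2 -18.  160.7] th -4.83 tilt 0.28 F [-0.8  0.7 -2.9] T [-0.03  0.04 -0.05] g 29.3 j [-0.36  0.56  0.54  1.82 -0.37  0.85  0.27]
row x -1.4 y 109.7 z 4.3 | rx 0.22 ry -0.23 rz 0.18
```

View pics/w18.png

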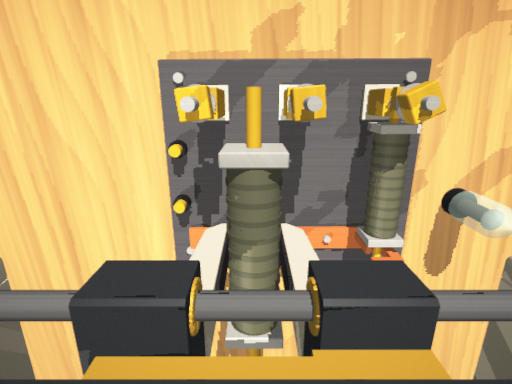

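Emit:
servo_tool([
  {"x": -1.4, "y": 0, "z": 2, "rx": 0.2, "ry": -0.2, "rz": 0.2, "grip": 20},
  {"x": -1.4, "y": 30, "z": 2, "rx": 0.2, "ry": -0.2, "rz": 0.2, "grip": 20},
  {"x": -1.4, "y": 65, "z": 2, "rx": 0.2, "ry": -0.2, "rz": 0.2, "grip": 20},
  {"x": -1.4, "y": 90, "z": 2, "rx": 0.2, "ry": -0.2, "rz": 0.2, "grip": 20},
  {"x": -1.4, "y": 104, "z": 2, "rx": 0.2, "ry": -0.2, "rz": 0.2, "grip": 20},
  {"x": -1.4, "y": 109, "z": 2, "rx": 0.2, "ry": -0.2, "rz": 0.2, "grip": 20},
  {"x": -1.4, "y": 109, "z": 2, "rx": 0.2, "ry": -0.2, "rz": 0.2, "grip": 20},
  {"x": -1.4, "y": 109, "z": 2, "rx": 0.2, "ry": -0.2, "rz": 0.2, "grip": 20},
  {"x": -1.4, "y": 109, "z": 2, "rx": 0.2, "ry": -0.2, "rz": 0.2, "grip": 20},
  {"x": -1.4, "y": 109, "z": 2, "rx": 0.2, "ry": -0.2, "rz": 0.2, "grip": 20},
  {"x": -1.4, "y": 109, "z": 2, "rx": 0.2, "ry": -0.2, "rz": 0.2, "grip": 20},
])

```text
clock: 28.3
eef_pos: [0.5422, -0.0137, 0.0521]
tool_rot: [-1.569, 0.06, -0.061]
contact_force: [-0.8, -0.0, -2.1]
grip_width: 0.0293
```

```bash
python3 - <<'E'
from h import *
go(583.6,-17.2,51,-4.6)
snap('wrist','w19')
E
```

```text
t 28.3 tcp [542.2 -13.7  52.1] th -4.4 tilt 0.07 F [-0.8 -0.  -2.1] T [-0.07  0.13  0.05] g 29.3 j [-0.28  0.71  0.42  1.91 -0.48  0.62  0.37]
row x 41.6 y 1.1 z -0.3 | rx -0.04 ry 0.20 rz 0.05
```

View pics/w19.png

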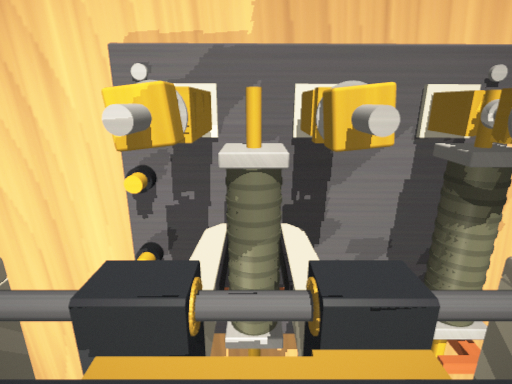

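Emit:
servo_tool([
  {"x": 5, "y": 1.2, "z": -0.3, "rx": 0, "ry": 0.2, "rz": 0, "grip": 20},
  {"x": 15, "y": 1.2, "z": -0.3, "rx": 0, "ry": 0.2, "rz": 0, "grip": 20},
  {"x": 25, "y": 1.2, "z": -0.3, "rx": 0, "ry": 0.2, "rz": 0, "grip": 20},
  {"x": 33, "y": 1.2, "z": -0.3, "rx": 0, "ry": 0.2, "rz": 0, "grip": 20},
  {"x": 38, "y": 1.2, "z": -0.3, "rx": 0, "ry": 0.2, "rz": 0, "grip": 20},
  {"x": 40, "y": 1.2, "z": -0.3, "rx": 0, "ry": 0.2, "rz": 0, "grip": 20},
  {"x": 40.5, "y": 1.2, "z": -0.3, "rx": 0, "ry": 0.2, "rz": 0, "grip": 20},
  {"x": 40.5, "y": 1.2, "z": -0.3, "rx": 0, "ry": 0.2, "rz": 0, "grip": 20},
  {"x": 40.5, "y": 1.2, "z": -0.3, "rx": 0, "ry": 0.2, "rz": 0, "grip": 20},
  {"x": 40.5, "y": 1.2, "z": -0.3, "rx": 0, "ry": 0.2, "rz": 0, "grip": 20},
  {"x": 40.5, "y": 1.2, "z": -0.3, "rx": 0, "ry": 0.2, "rz": 0, "grip": 20},
])

```text
clock: 29.45
eef_pos: [0.582, -0.0171, 0.0504]
tool_rot: [-1.569, 0.063, -0.063]
contact_force: [-0.7, -0.1, -1.9]
grip_width: 0.029
```

```bash
python3 - <<'E'
from h import *
st()
im=snap('wrist','w20')
cv2.imwrite('pics/w20c.png',cv2.resize(im[60:180,190:320,::-1],None,fx=5,fy=5,interpolation=cv2.INTER_CUBIC))
E
```

```text
t 29.45 tcp [582.  -17.1  50.4] th -4.61 tilt 0.04 F [-0.7 -0.1 -1.9] T [-0.06  0.07 -0.01] g 29.0 j [-0.27  0.76  0.43  1.8  -0.48  0.69  0.35]
```

View pics/w20c.png

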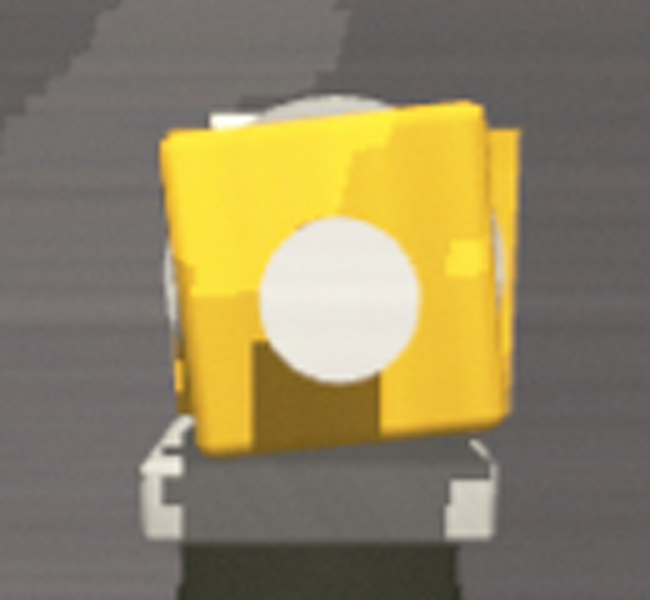

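Same view as before station 3's fit (stud 1.5 mm right of the tube centre). Feel for the back wall.

Emit:
servo_tool([
  {"x": 1.5, "y": 0, "z": 0, "rx": 0, "ry": 0, "rz": 0, "grip": 20},
  {"x": 2.5, "y": 0, "z": 0, "rx": 0, "ry": 0, "rz": 0, "grip": 20},
  {"x": 3.5, "y": 0, "z": 0, "rx": 0, "ry": 0, "rz": 0, "grip": 20},
  {"x": 4, "y": 0, "z": 0, "rx": 0, "ry": 0, "rz": 0, "grip": 20},
  {"x": 4, "y": 0, "z": 0, "rx": 0, "ry": 0, "rz": 0, "grip": 20},
  {"x": 4, "y": 0, "z": 0, "rx": 0, "ry": 0, "rz": 0, "grip": 20},
])

```text
clock: 30.1
eef_pos: [0.5849, -0.0174, 0.0501]
tool_rot: [-1.569, 0.065, -0.061]
contact_force: [-4.2, 0.5, -0.2]
grip_width: 0.0292
```

```bash
python3 - <<'E'
from h import *
st()
E
```

```text
t 30.1 tcp [584.9 -17.4  50.1] th -4.61 tilt 0.17 F [-4.2  0.5 -0.2] T [-0.02  0.89 -0.03] g 29.2 j [-0.27  0.77  0.44  1.79 -0.47  0.7   0.35]
```

Emit:
servo_tool([
  {"x": -2.4, "y": 0, "z": 0, "rx": 0, "ry": 0, "rz": 0, "grip": 20},
  {"x": -2.4, "y": 0, "z": 0, "rx": 0, "ry": 0, "rz": 0, "grip": 20},
  {"x": -2.4, "y": 2, "z": 0, "rx": 0, "ry": 0, "rz": 0, "grip": 20},
  {"x": -2.4, "y": 4, "z": 0, "rx": 0, "ry": 0, "rz": 0, "grip": 20},
  {"x": -2.4, "y": 6, "z": 0, "rx": 0, "ry": 0, "rz": 0, "grip": 20},
  {"x": -2.4, "y": 7, "z": 0, "rx": 0, "ry": 0, "rz": 0, "grip": 20},
  {"x": -2.4, "y": 7.5, "z": 0, "rx": 0, "ry": 0, "rz": 0, "grip": 20},
  {"x": -2.4, "y": 7.5, "z": 0, "rx": 0, "ry": 0, "rz": 0, "grip": 20},
  {"x": -2.4, "y": 7.5, "z": 0, "rx": 0, "ry": 0, "rz": 0, "grip": 20},
])

```text
clock: 31.0
eef_pos: [0.5844, -0.0173, 0.0441]
tool_rot: [-1.569, 0.062, -0.064]
contact_force: [-1.6, 0.4, 6.6]
grip_width: 0.0291
```

```bash
python3 - <<'E'
from h import *
st()
E
```

```text
t 31.0 tcp [584.4 -17.3  44.1] th -4.6 tilt 0.1 F [-1.6  0.4  6.6] T [ 0.03  0.52 -0.04] g 29.1 j [-0.27  0.77  0.43  1.8  -0.48  0.68  0.36]
```

Emit:
servo_tool([
  {"x": 0, "y": 0, "z": 0, "rx": 0, "ry": 0, "rz": 0, "grip": 50},
  {"x": 0, "y": 0, "z": 0, "rx": 0, "ry": 0, "rz": 0, "grip": 50},
  {"x": 0, "y": 0, "z": 0, "rx": 0, "ry": 0, "rz": 0, "grip": 50},
  {"x": 0, "y": -20, "z": 0, "rx": 0, "ry": 0, "rz": 0, "grip": 50},
  {"x": 0, "y": -60, "z": 0, "rx": 0, "ry": 0, "rz": 0, "grip": 50},
  {"x": 0, "y": -110, "z": 0, "rx": 0, "ry": 0, "rz": 0, "grip": 50},
  {"x": 0, "y": -150, "z": 0, "rx": 0, "ry": 0, "rz": 0, "grip": 40},
  {"x": 0, "y": -160, "z": 0, "rx": 0, "ry": 0, "rz": 0, "grip": 40},
  {"x": 0, "y": -160, "z": 0, "rx": 0, "ry": 0, "rz": 0, "grip": 40},
  {"x": 0, "y": -160, "z": 0, "rx": 0, "ry": 0, "rz": 0, "grip": 40},
])

```text
clock: 32.0
eef_pos: [0.5827, -0.0169, 0.2012]
tool_rot: [-1.569, 0.065, -0.06]
contact_force: [-0.2, 1.2, -0.3]
grip_width: 0.0399
```

```bash
python3 - <<'E'
from h import *
go(589.2,57.7,150,89.5)
im=snap('wrist','w21');cv2.imwrite('pics/w21c.png',cv2.resize(im[60:270,130:380,::-1],(714,600),interpolation=cv2.INTER_CUBIC))
E
```

```text
t 32.0 tcp [582.7 -16.9 201.2] th -4.59 tilt 0.19 F [-0.2  1.2 -0.3] T [-0.09  0.07  0.02] g 39.9 j [-0.35  0.58  0.55  1.66 -0.35  1.01  0.24]
row x 0.6 y 51.3 z 74.8 | rx -0.19 ry -94.09 rz -0.10
```

View pics/w21c.png

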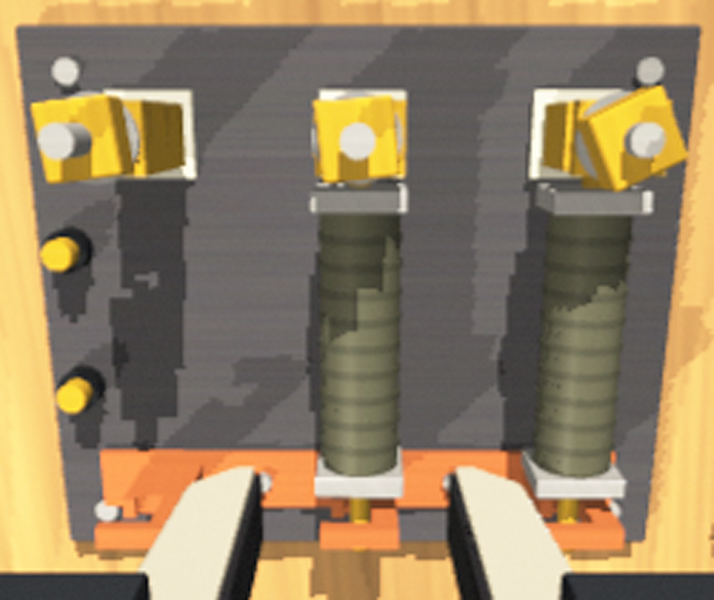

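Emit:
servo_tool([
  {"x": 0.6, "y": 0, "z": 40, "rx": 0, "ry": -8, "rz": 0, "grip": 40},
  {"x": 0.6, "y": 0, "z": 75, "rx": 0, "ry": -16, "rz": 0, "grip": 40},
  {"x": 0.6, "y": 0, "z": 75, "rx": 0, "ry": -24, "rz": 0, "grip": 40},
  {"x": 0.6, "y": 0, "z": 75, "rx": 0, "ry": -32, "rz": 0, "grip": 40},
  {"x": 0.6, "y": 5, "z": 75, "rx": 0, "ry": -40, "rz": 0, "grip": 40},
  {"x": 0.6, "y": 10, "z": 75, "rx": 0, "ry": -48, "rz": 0, "grip": 40},
  {"x": 0.6, "y": 20, "z": 75, "rx": 0, "ry": -56, "rz": 0, "grip": 40},
  {"x": 0.6, "y": 30, "z": 75, "rx": 0, "ry": -64, "rz": 0, "grip": 40},
  {"x": 0.6, "y": 40, "z": 75, "rx": 0, "ry": -72, "rz": 0, "grip": 40},
  {"x": 0.6, "y": 51, "z": 75, "rx": 0, "ry": -80, "rz": 0, "grip": 40},
  {"x": 0.6, "y": 51, "z": 75, "rx": -0.1, "ry": -88, "rz": 0, "grip": 40},
  {"x": 0.6, "y": 51, "z": 75, "rx": -0.1, "ry": -94, "rz": -0.1, "grip": 40},
  {"x": 0.6, "y": 51, "z": 75, "rx": -0.1, "ry": -94, "rz": -0.1, "grip": 40},
  {"x": 0.6, "y": 51, "z": 75, "rx": -0.1, "ry": -94, "rz": -0.1, "grip": 40},
  {"x": 0.6, "y": 51, "z": 75, "rx": -0.1, "ry": -94, "rz": -0.1, "grip": 40},
  {"x": 0.6, "y": 51, "z": 75, "rx": -0.1, "ry": -94, "rz": -0.1, "grip": 40},
])

```text
clock: 33.65
eef_pos: [0.5902, 0.0575, 0.1515]
tool_rot: [-1.215, -1.202, 1.2]
contact_force: [-0.1, 0.2, 0.4]
grip_width: 0.0399
```

```bash
python3 - <<'E'
from h import *
go(589.2,57.7,93,89.5)
im=snap('wrist','w22')
E
```

```text
t 33.65 tcp [590.2  57.5 151.5] th 89.35 tilt 0.09 F [-0.1  0.2  0.4] T [ 0.07 -0.01  0.06] g 39.9 j [-0.18  0.6   0.08  1.68 -0.06  0.86  1.48]
row x 0.2 y 58.5 z 1.1 | rx 0.08 ry -0.15 rz 0.02
```

View pics/w22.png

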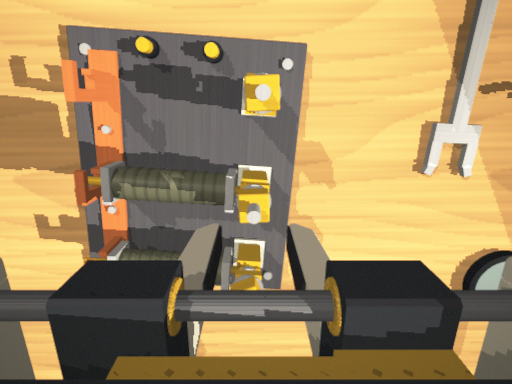

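Emit:
servo_tool([
  {"x": 0.2, "y": 20, "z": 1.1, "rx": 0.1, "ry": 0, "rz": 0, "grip": 40},
  {"x": 0.2, "y": 45, "z": 1.1, "rx": 0.1, "ry": 0, "rz": 0, "grip": 40},
  {"x": 0.2, "y": 56, "z": 1.1, "rx": 0.1, "ry": 0, "rz": 0, "grip": 40},
  {"x": 0.2, "y": 58, "z": 1.1, "rx": 0.1, "ry": 0, "rz": 0, "grip": 40},
  {"x": 0.2, "y": 58, "z": 1.1, "rx": 0.1, "ry": 0, "rz": 0, "grip": 40},
  {"x": 0.2, "y": 58, "z": 1.1, "rx": 0.1, "ry": 0, "rz": 0, "grip": 40},
  {"x": 0.2, "y": 58, "z": 1.1, "rx": 0.1, "ry": 0, "rz": 0, "grip": 40},
], force=15)

```text
clock: 34.4
eef_pos: [0.5902, 0.0576, 0.0949]
tool_rot: [-1.215, -1.204, 1.2]
contact_force: [-0.1, 0.5, 0.2]
grip_width: 0.0398
```

```bash
python3 - <<'E'
from h import *
go(589.2,57.7,90,89.5)
im=snap('wrist','w23')
E
```

```text
t 34.4 tcp [590.2  57.6  94.9] th 89.39 tilt 0.15 F [-0.1  0.5  0.2] T [ 0.04 -0.04  0.02] g 39.8 j [-0.18  0.67  0.07  1.73 -0.07  0.74  1.49]
row x 0.1 y 4.9 z 1.0 | rx 0.14 ry -0.11 rz 0.04
```

View pics/w23.png

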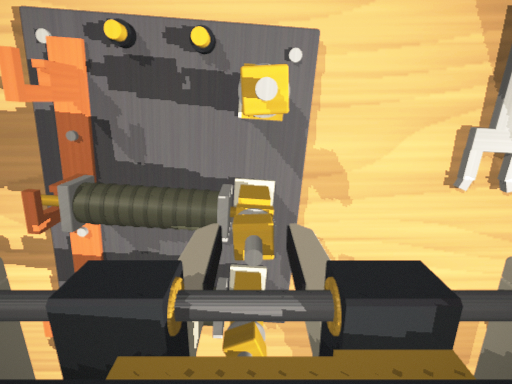

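Emit:
servo_tool([
  {"x": 0.1, "y": 4.5, "z": 1, "rx": 0.1, "ry": 0, "rz": 0, "grip": 40},
  {"x": 0.1, "y": 4.5, "z": 1, "rx": 0.1, "ry": 0, "rz": 0, "grip": 40},
  {"x": 0.1, "y": 4.5, "z": 1, "rx": 0.1, "ry": 0, "rz": 0, "grip": 18},
  {"x": 0.1, "y": 4.5, "z": 1, "rx": 0.1, "ry": 0, "rz": 0, "grip": 18},
  {"x": 0.1, "y": 4.5, "z": 1, "rx": 0.1, "ry": 0, "rz": 0, "grip": 18},
  {"x": 0.1, "y": 4.5, "z": 1, "rx": 0.1, "ry": 0, "rz": 0, "grip": 18},
  {"x": 0.1, "y": 4.5, "z": 1, "rx": 0.1, "ry": 0, "rz": 0, "grip": 18},
  {"x": 0.1, "y": 4.5, "z": 1, "rx": 0.1, "ry": 0, "rz": 0, "grip": 18},
], force=15)

```text
clock: 35.25
eef_pos: [0.5885, 0.0572, 0.0894]
tool_rot: [-1.213, -1.2, 1.202]
contact_force: [-0.0, -1.7, 0.6]
grip_width: 0.0245
```

```bash
python3 - <<'E'
from h import *
st()
E
```

```text
t 35.25 tcp [588.5  57.2  89.4] th 89.38 tilt 0.08 F [-0.  -1.7  0.6] T [-0.28 -0.02  0.07] g 24.5 j [-0.18  0.67  0.07  1.74 -0.07  0.73  1.49]
```

Emit:
servo_tool([
  {"x": 0, "y": 0, "z": 0, "rx": 0, "ry": 8, "rz": 0, "grip": 18},
  {"x": 0, "y": 0, "z": 0, "rx": 0, "ry": 16, "rz": 0, "grip": 18},
  {"x": 0, "y": 0, "z": 0, "rx": 0, "ry": 24, "rz": 0, "grip": 18},
  {"x": 0, "y": 0, "z": 0, "rx": 0, "ry": 32, "rz": 0, "grip": 18},
  {"x": 0, "y": 0, "z": 0, "rx": 0, "ry": 40, "rz": 0, "grip": 18},
  {"x": 0, "y": 0, "z": -0.5, "rx": 0, "ry": 48, "rz": 0, "grip": 18},
  {"x": 0, "y": 0, "z": -0.5, "rx": 0, "ry": 56, "rz": 0, "grip": 18},
  {"x": 0, "y": 0, "z": -0.5, "rx": 0, "ry": 64, "rz": 0, "grip": 18},
  {"x": 0, "y": 0, "z": -0.5, "rx": 0, "ry": 72, "rz": 0, "grip": 18},
  {"x": 0, "y": 0, "z": -1, "rx": 0, "ry": 80, "rz": 0, "grip": 18},
  {"x": 0, "y": 0, "z": -1, "rx": 0, "ry": 88, "rz": 0, "grip": 18},
  {"x": 0, "y": 0, "z": -1, "rx": 0, "ry": 96, "rz": 0, "grip": 18},
  {"x": 0, "y": 0, "z": -1, "rx": 0, "ry": 104, "rz": 0, "grip": 18},
  {"x": 0, "y": 0, "z": -1, "rx": 0, "ry": 112, "rz": 0, "grip": 18},
  {"x": 0, "y": 0, "z": -1, "rx": 0, "ry": 120, "rz": 0, "grip": 18},
  {"x": 0, "y": 0, "z": -1, "rx": 0, "ry": 128, "rz": 0, "grip": 18},
  {"x": 0, "y": 0, "z": -1, "rx": 0, "ry": 136, "rz": 0, "grip": 18},
  {"x": 0, "y": 0, "z": -1, "rx": 0, "ry": 144, "rz": 0, "grip": 18},
  {"x": 0, "y": 0, "z": -1, "rx": 0, "ry": 150, "rz": 0, "grip": 18},
  {"x": 0, "y": 0, "z": -1, "rx": 0, "ry": 150, "rz": 0, "grip": 18},
], force=15)

```text
clock: 37.25
eef_pos: [0.5899, 0.0576, 0.0894]
tool_rot: [-1.41, 0.824, -0.823]
contact_force: [-0.3, -1.4, 1.1]
grip_width: 0.0242
```

```bash
python3 - <<'E'
from h import *
st()
E
```

```text
t 37.25 tcp [589.9  57.6  89.4] th -60.59 tilt 0.04 F [-0.3 -1.4  1.1] T [-0.33  0.06 -0.06] g 24.2 j [-0.6   0.81  0.81  1.75 -0.73  0.91 -0.53]
```

Emit:
servo_tool([
  {"x": 0, "y": 0, "z": 0, "rx": 0, "ry": 2, "rz": 0, "grip": 18},
  {"x": 0, "y": 0, "z": 0, "rx": 0, "ry": 4, "rz": 0, "grip": 18},
  {"x": 0, "y": 0, "z": 0, "rx": 0, "ry": 6, "rz": 0, "grip": 18},
  {"x": 0, "y": 0, "z": 0, "rx": 0, "ry": 8, "rz": 0, "grip": 18},
  {"x": 0, "y": 0, "z": 0, "rx": 0, "ry": 10, "rz": 0, "grip": 18},
  {"x": 0, "y": 0, "z": 0, "rx": 0, "ry": 12, "rz": 0, "grip": 18},
  {"x": 0, "y": 0, "z": 0, "rx": 0, "ry": 13, "rz": 0, "grip": 18},
  {"x": 0, "y": 0, "z": 0, "rx": 0, "ry": 14, "rz": 0, "grip": 18},
  {"x": 0, "y": 0, "z": 0, "rx": 0, "ry": 15, "rz": 0, "grip": 18},
  {"x": 0, "y": 0, "z": 0, "rx": 0, "ry": 16, "rz": 0, "grip": 18},
  {"x": 0, "y": 0, "z": 0, "rx": 0, "ry": 17, "rz": 0, "grip": 18},
  {"x": 0, "y": 0, "z": 0, "rx": 0, "ry": 18, "rz": 0, "grip": 18},
  {"x": 0, "y": 0, "z": 0, "rx": 0, "ry": 19, "rz": 0, "grip": 18},
  {"x": 0, "y": 0, "z": 0, "rx": 0, "ry": 19, "rz": 0, "grip": 18},
], force=15)

```text
clock: 38.65
eef_pos: [0.5899, 0.0575, 0.0896]
tool_rot: [-1.289, 1.075, -1.075]
contact_force: [4.2, -2.0, -0.5]
grip_width: 0.0261
```

```bash
python3 - <<'E'
from h import *
st()
E
```

```text
t 38.65 tcp [589.9  57.5  89.6] th -79.64 tilt 0.02 F [ 4.2 -2.  -0.5] T [-0.59 -0.86  0.55] g 26.1 j [-0.63  0.85  0.89  1.75 -0.8   0.95 -0.8 ]
```

Emit:
servo_tool([
  {"x": 0, "y": 0, "z": 0, "rx": 0, "ry": 0, "rz": 0, "grip": 40},
  {"x": 0, "y": 0, "z": 0, "rx": 0, "ry": 0, "rz": 0, "grip": 40},
  {"x": 0, "y": 0, "z": 0, "rx": 0, "ry": 0, "rz": 0, "grip": 40},
  {"x": 0, "y": -30, "z": 0, "rx": 0, "ry": 0, "rz": 0, "grip": 40},
  {"x": 0, "y": -60, "z": 0, "rx": 0, "ry": 0, "rz": 0, "grip": 40},
  {"x": 0, "y": -60, "z": 0, "rx": 0, "ry": 0, "rz": 0, "grip": 40},
  {"x": 0, "y": -60, "z": 0, "rx": 0, "ry": 0, "rz": 0, "grip": 40},
  {"x": 0, "y": -60, "z": 0, "rx": 0, "ry": 0, "rz": 0, "grip": 40},
])

```text
clock: 39.45
eef_pos: [0.5881, 0.0584, 0.148]
tool_rot: [-1.291, 1.079, -1.071]
contact_force: [-0.3, 0.1, -0.1]
grip_width: 0.0401
```

```bash
python3 - <<'E'
from h import *
st()
im=snap('wrist','w24');cv2.imwrite('pics/w24c.png',cv2.resize(im[120:280,190:330,::-1],(525,600),interpolation=cv2.INTER_CUBIC))
E
```

```text
t 39.45 tcp [588.1  58.4 148. ] th -79.61 tilt 0.3 F [-0.3  0.1 -0.1] T [ 0.01  0.17 -0.02] g 40.1 j [-0.67  0.78  0.95  1.7  -0.72  1.06 -0.86]
```

View pics/w24c.png

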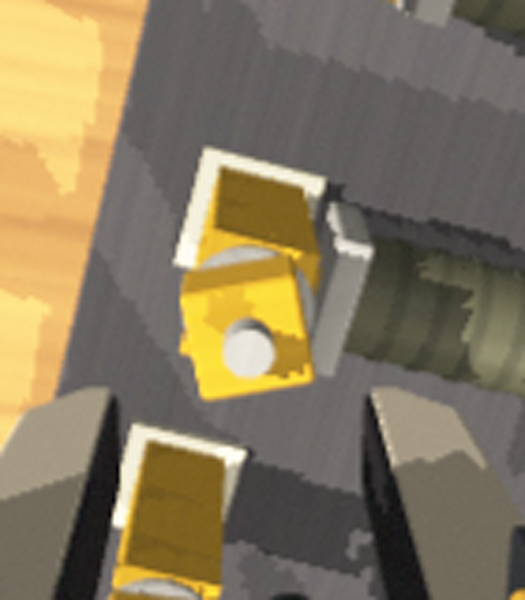

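View pics/w24.png

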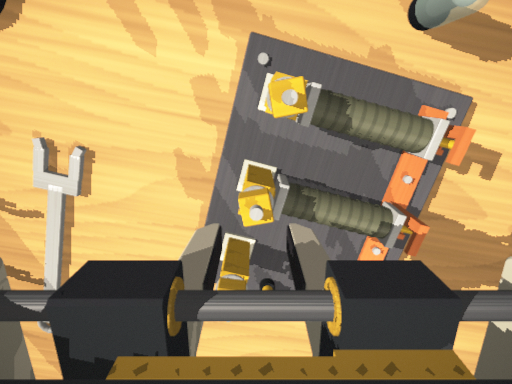

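```bash
python3 - <<'E'
from h import *
go(590,20,215,-4.6)
E
```

```text
t 39.5 tcp [588.2  58.4 147.9] th -79.61 tilt 0.29 F [-0.2 -0.2 -0. ] T [-0.01  0.18 -0.02] g 39.8 j [-0.67  0.78  0.95  1.7  -0.72  1.06 -0.86]
row x 37.9 y -67.2 z -5.5 | rx 0.14 ry -75.01 rz -0.28
```

Emit:
servo_tool([
  {"x": 0, "y": -30, "z": 0, "rx": 0, "ry": -8, "rz": 0, "grip": 70},
  {"x": 10, "y": -67, "z": -2, "rx": 0, "ry": -16, "rz": 0, "grip": 70},
  {"x": 20, "y": -67, "z": -4, "rx": 0, "ry": -24, "rz": 0, "grip": 70},
  {"x": 30, "y": -67, "z": -5, "rx": 0, "ry": -32, "rz": 0, "grip": 70},
  {"x": 38, "y": -67, "z": -5.5, "rx": 0, "ry": -40, "rz": 0, "grip": 70},
  {"x": 38, "y": -67, "z": -5.5, "rx": 0, "ry": -48, "rz": 0, "grip": 70},
  {"x": 38, "y": -67, "z": -5.5, "rx": 0, "ry": -56, "rz": 0, "grip": 70},
  {"x": 38, "y": -67, "z": -5.5, "rx": 0, "ry": -64, "rz": 0, "grip": 70},
  {"x": 38, "y": -67, "z": -5.5, "rx": 0.1, "ry": -72, "rz": -0.2, "grip": 70},
  {"x": 38, "y": -67, "z": -5.5, "rx": 0.1, "ry": -75, "rz": -0.3, "grip": 70},
  {"x": 38, "y": -67, "z": -5.5, "rx": 0.1, "ry": -75, "rz": -0.3, "grip": 70},
  {"x": 38, "y": -67, "z": -5.5, "rx": 0.1, "ry": -75, "rz": -0.3, "grip": 70},
  {"x": 38, "y": -67, "z": -5.5, "rx": 0.1, "ry": -75, "rz": -0.3, "grip": 70},
])

```text
clock: 40.8
eef_pos: [0.5908, 0.0193, 0.2158]
tool_rot: [-1.571, 0.062, -0.066]
contact_force: [0.3, -0.4, 1.1]
grip_width: 0.07
```

```bash
python3 - <<'E'
from h import *
st()
im=snap('wrist','w25');cv2.imwrite('pics/w25c.png',cv2.resize(im[70:160,130:390,::-1],(800,277),interpolation=cv2.INTER_CUBIC))
snap('top','t25')
E
```

```text
t 40.8 tcp [590.8  19.3 215.8] th -4.65 tilt 0.16 F [ 0.3 -0.4  1.1] T [-0.06  0.12 -0.01] g 70.0 j [-0.46  0.59  0.65  1.62 -0.39  1.06  0.22]
```

View pics/w25.png

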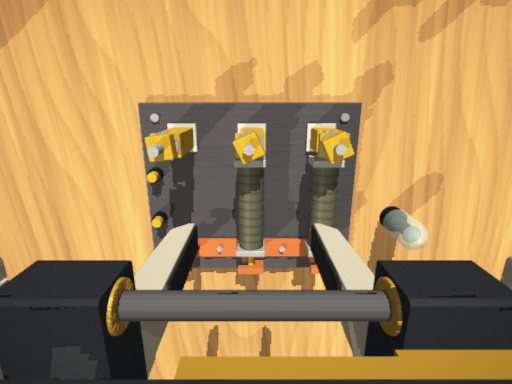

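View pics/w25c.png

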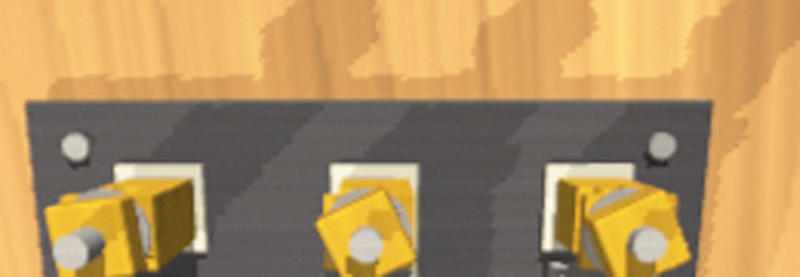

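View pics/t25.png

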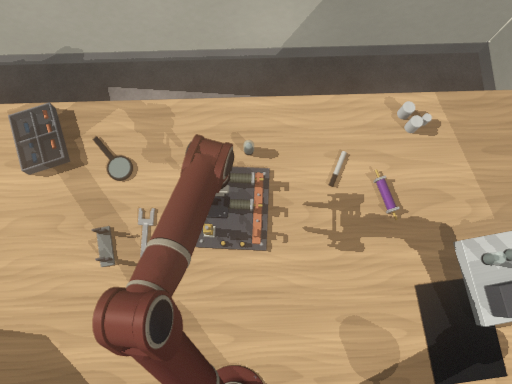

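```bash
python3 - <<'E'
from h import *
im=cv2.imread('pics/w25.png')
cv2.imwrite('pics/w25d.png',cv2.resize(im[115:170,225:365],(800,314),interpolation=cv2.INTER_CUBIC))
E
```

```text
(no output)
```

View pics/w25d.png

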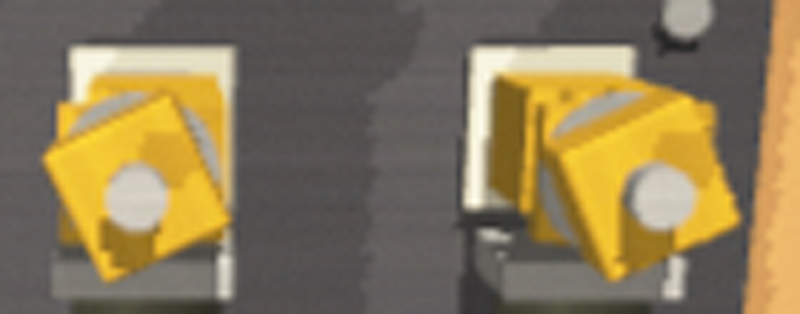

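```bash
python3 - <<'E'
from h import *
m=imaging.camera_model('wrist'); s=800/140
c=lambda L:[(225+(a+.5)/s-.5,115+(b+.5)/s-.5) for a,b in L]
for q in ([(42,158),(168,92),(232,217),(105,283)],[(557,152),(692,93),(741,215),(613,283)]):
    P=ray('wrist',c(q),.1045,m); print(P.mean(0).round(4),[np.linalg.norm(P[i]-P[(i+1)%4]).round(4) for i in range(4)], [np.degrees(np.arctan2(*(P[i]-P[j])[[1,0]])).round(1) for i,j in ((1,0),(2,3))],[np.degrees(np.arctan2(*(P[i]-P[j])[[1,0]])).round(1)-90 for i,j in ((0,3),(1,2))])
for z in (.1225,.1118): print(ray('wrist',c([(135,198),(662,197)]),z,m).round(4))
E
```

```text
[0.5888 0.0581 0.1045] [np.float64(0.0233), np.float64(0.023), np.float64(0.0239), np.float64(0.0232)] [np.float64(22.7), np.float64(23.2)] [np.float64(21.299999999999997), np.float64(22.900000000000006)]
[0.6734 0.0516 0.1045] [np.float64(0.0234), np.float64(0.0223), np.float64(0.0234), np.float64(0.0245)] [np.float64(19.5), np.float64(24.8)] [np.float64(21.900000000000006), np.float64(21.900000000000006)]
[[0.5889 0.0593 0.1225]
 [0.6702 0.053  0.1225]]
[[0.5886 0.0577 0.1118]
 [0.6732 0.051  0.1118]]
```

```bash
python3 - <<'E'
from h import *
go(490,269,220,86)
E
```

```text
t 40.9 tcp [590.9  19.3 216.1] th -4.63 tilt 0.18 F [ 0.3 -0.4  0.5] T [-0.03  0.05  0.01] g 69.8 j [-0.46  0.59  0.65  1.62 -0.39  1.06  0.22]
row x -120.7 y -4.6 z 240.7 | rx 0.19 ry -90.63 rz 0.06
```

Emit:
servo_tool([
  {"x": -11, "y": -3, "z": 22, "rx": 0, "ry": -8, "rz": 0, "grip": 70},
  {"x": -22, "y": -4, "z": 44, "rx": 0, "ry": -16, "rz": 0, "grip": 70},
  {"x": -33, "y": -4, "z": 66, "rx": 0, "ry": -24, "rz": 0, "grip": 70},
  {"x": -44, "y": -4, "z": 88, "rx": 0, "ry": -32, "rz": 0, "grip": 70},
  {"x": -55, "y": -4, "z": 110, "rx": 0, "ry": -40, "rz": 0, "grip": 60},
  {"x": -66, "y": -4, "z": 132, "rx": 0, "ry": -48, "rz": 0, "grip": 50},
  {"x": -77, "y": -4, "z": 154, "rx": 0, "ry": -56, "rz": 0, "grip": 50},
  {"x": -88, "y": -4, "z": 176, "rx": 0, "ry": -64, "rz": 0, "grip": 50},
  {"x": -99, "y": -4, "z": 198, "rx": 0, "ry": -72, "rz": 0, "grip": 50},
  {"x": -110, "y": -4, "z": 220, "rx": 0, "ry": -80, "rz": 0, "grip": 50},
  {"x": -120, "y": -4, "z": 240, "rx": 0.1, "ry": -88, "rz": 0, "grip": 50},
  {"x": -120.7, "y": -4, "z": 240.7, "rx": 0.2, "ry": -90.6, "rz": 0, "grip": 50},
  {"x": -120.7, "y": -4, "z": 240.7, "rx": 0.2, "ry": -90.6, "rz": 0, "grip": 50},
  {"x": -120.7, "y": -4, "z": 240.7, "rx": 0.2, "ry": -90.6, "rz": 0, "grip": 50},
  {"x": -120.7, "y": -4, "z": 240.7, "rx": 0.2, "ry": -90.6, "rz": 0, "grip": 50},
])

```text
clock: 42.4
eef_pos: [0.4905, 0.268, 0.2196]
tool_rot: [-1.243, -1.157, 1.155]
contact_force: [0.4, -0.3, -0.6]
grip_width: 0.0501
```

```bash
python3 - <<'E'
from h import *
st()
im=snap('wrist','w26');cv2.imwrite('pics/w26c.png',cv2.resize(im[:,:,::-1],(800,600),interpolation=cv2.INTER_CUBIC))
snap('top','t26')
E
```

```text
t 42.4 tcp [490.5 268.  219.6] th 85.86 tilt 0.09 F [ 0.4 -0.3 -0.6] T [-0.01 -0.01 -0.  ] g 50.1 j [-0.68  0.48  0.22  1.7  -0.12  0.98  1.08]
```

View pics/w26c.png

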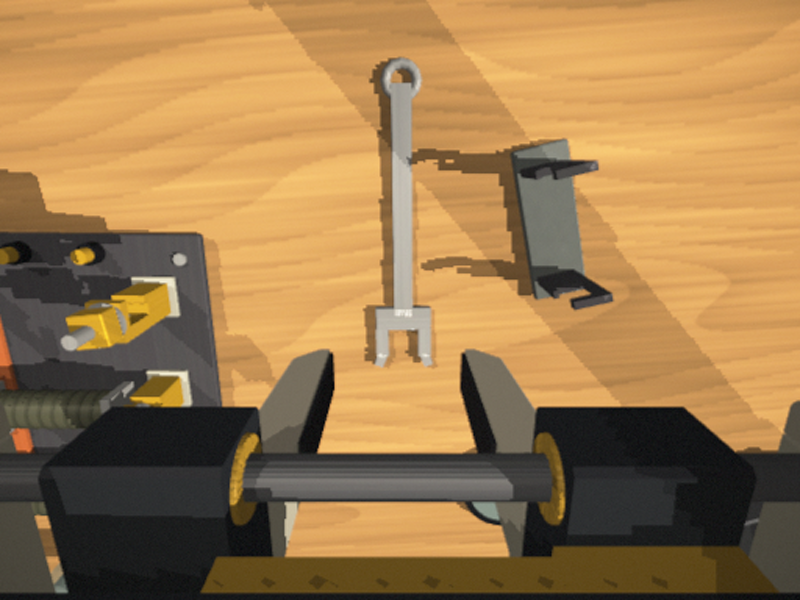

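View pics/t26.png

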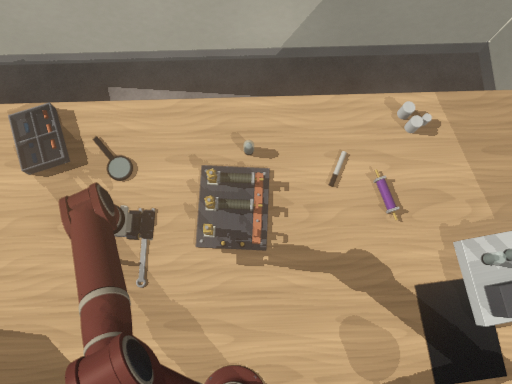

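```bash
python3 - <<'E'
from h import *
im=cv2.imread('pics/w26.png'); cv2.imwrite('pics/w26d.png',cv2.resize(im[30:245,225:290],None,fx=2.79*1.0,fy=2.79,interpolation=cv2.INTER_CUBIC))
cv2.imwrite('pics/w26e.png',cv2.resize(im[180:245,225:290],None,fx=9,fy=9,interpolation=cv2.INTER_CUBIC))
cv2.imwrite('pics/w26f.png',cv2.resize(im[80:205,310:400],None,fx=4.8,fy=4.8,interpolation=cv2.INTER_CUBIC))
m=imaging.camera_model('wrist');s=1.5625
c=lambda L:[((a+.5)/s-.5,(b+.5)/s-.5) for a,b in L]
P=ray('wrist',c([(404,364),(402,76),(402,100),(404,300)]),.008,m);print(P.round(4),np.linalg.norm(P[0]-P[1]))
d=P[1]-P[0];print(np.degrees(np.arctan2(d[1],d[0]))); d=P[2]-P[3];print(np.degrees(np.arctan2(d[1],d[0])))
d=P[1]-P[0];u=d/np.linalg.norm(d);print('mid',(P[0]+.119*u).round(4),'grip',(P[0]+.104*u).round(4))
E
```

```text
[[0.5864 0.2681 0.008 ]
 [0.3511 0.2821 0.008 ]
 [0.3677 0.281  0.008 ]
 [0.5265 0.272  0.008 ]] 0.23570946055100453
176.57750492716514
176.76072017499774
mid [0.4676 0.2752 0.008 ] grip [0.4826 0.2743 0.008 ]
```

View pics/w26e.png

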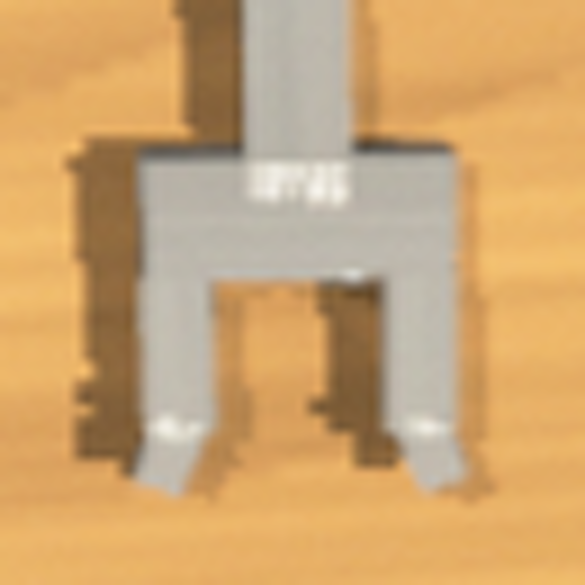

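View pics/w26f.png

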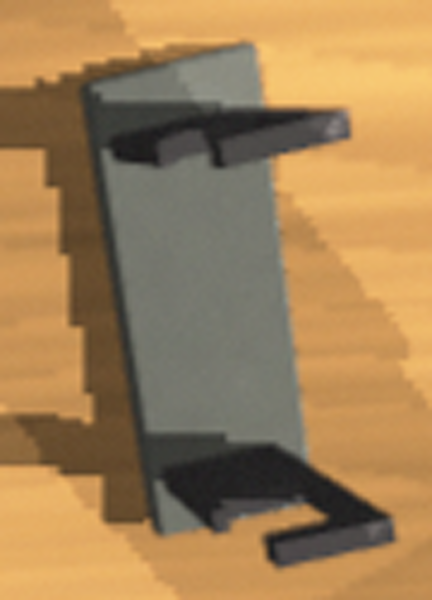

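```bash
python3 - <<'E'
from h import *
go(482.6,273.5,50,86.6)
E
```

```text
t 42.5 tcp [490.4 268.2 219.7] th 85.89 tilt 0.08 F [-0.2  0.3 -0.6] T [ 0.05 -0.03 -0.05] g 50.2 j [-0.68  0.48  0.22  1.7  -0.12  0.98  1.08]
row x 4.6 y 169.6 z 8.4 | rx 0.08 ry -0.71 rz 0.03
```

Emit:
servo_tool([
  {"x": 4.6, "y": 30, "z": 8.4, "rx": 0.1, "ry": -0.7, "rz": 0, "grip": 50},
  {"x": 4.6, "y": 75, "z": 8.4, "rx": 0.1, "ry": -0.7, "rz": 0, "grip": 50},
  {"x": 4.6, "y": 120, "z": 8.4, "rx": 0.1, "ry": -0.7, "rz": 0, "grip": 50},
  {"x": 4.6, "y": 155, "z": 8.4, "rx": 0.1, "ry": -0.7, "rz": 0, "grip": 50},
  {"x": 4.6, "y": 169, "z": 8.4, "rx": 0.1, "ry": -0.7, "rz": 0, "grip": 50},
  {"x": 4.6, "y": 169, "z": 8.4, "rx": 0.1, "ry": -0.7, "rz": 0, "grip": 50},
  {"x": 4.6, "y": 169, "z": 8.4, "rx": 0.1, "ry": -0.7, "rz": 0, "grip": 50},
  {"x": 4.6, "y": 169, "z": 8.4, "rx": 0.1, "ry": -0.7, "rz": 0, "grip": 50},
], force=50)

```text
clock: 43.3
eef_pos: [0.4834, 0.2746, 0.052]
tool_rot: [-1.236, -1.169, 1.164]
contact_force: [-0.5, 0.5, 0.3]
grip_width: 0.0501
```

```bash
python3 - <<'E'
from h import *
go(482.6,273.5,2,86.6)
im=snap('wrist','w27')
E
```

```text
t 43.3 tcp [483.4 274.6  52. ] th 86.67 tilt 0.18 F [-0.5  0.5  0.3] T [ 0.03  0.01 -0.06] g 50.1 j [-0.65  0.69  0.15  1.87 -0.18  0.59  1.13]
row x -1.3 y 50.0 z 0.8 | rx 0.11 ry 0.07 rz 0.14
```

View pics/w27.png

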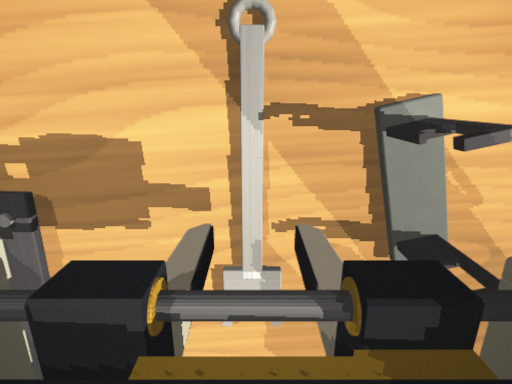

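Emit:
servo_tool([
  {"x": -1, "y": 20, "z": 0.8, "rx": 0.1, "ry": 0, "rz": 0.1, "grip": 50},
  {"x": -1, "y": 38, "z": 0.8, "rx": 0.1, "ry": 0, "rz": 0.1, "grip": 50},
  {"x": -1, "y": 47, "z": 0.8, "rx": 0.1, "ry": 0, "rz": 0.1, "grip": 50},
  {"x": -1, "y": 50, "z": 0.8, "rx": 0.1, "ry": 0, "rz": 0.1, "grip": 50},
  {"x": -1, "y": 50, "z": 0.8, "rx": 0.1, "ry": 0, "rz": 0.1, "grip": 50},
  {"x": -1, "y": 50, "z": 0.8, "rx": 0.1, "ry": 0, "rz": 0.1, "grip": 50},
  {"x": -1, "y": 50, "z": 0.8, "rx": 0.1, "ry": 0, "rz": 0.1, "grip": 50},
], force=50)

```text
clock: 44.05
eef_pos: [0.4819, 0.2736, 0.0014]
tool_rot: [-1.235, -1.166, 1.167]
contact_force: [-0.2, -0.1, -0.2]
grip_width: 0.0502
```

```bash
python3 - <<'E'
from h import *
go(482.6,273.5,2,86.6)
E
```

```text
t 44.05 tcp [481.9 273.6   1.4] th 86.69 tilt 0.06 F [-0.2 -0.1 -0.2] T [ 0.05  0.02 -0.05] g 50.2 j [-0.64  0.77  0.13  1.9  -0.2   0.48  1.14]
row x -0.0 y -0.6 z -0.7 | rx -0.06 ry 0.09 rz 0.00
```

Close and lift to 20 mm to check.

Emit:
servo_tool([
  {"x": 0, "y": 0, "z": 0, "rx": 0, "ry": 0, "rz": 0, "grip": 8},
  {"x": 0, "y": 0, "z": 0, "rx": 0, "ry": 0, "rz": 0, "grip": 8},
  {"x": 0, "y": 0, "z": 0, "rx": 0, "ry": 0, "rz": 0, "grip": 8},
  {"x": 0, "y": 0, "z": 0, "rx": 0, "ry": 0, "rz": 0, "grip": 8},
  {"x": 0, "y": 0, "z": 0, "rx": 0, "ry": 0, "rz": 0, "grip": 8},
  {"x": 0, "y": -8, "z": 0, "rx": 0, "ry": 0, "rz": 0, "grip": 8},
  {"x": 0, "y": -25, "z": 0, "rx": 0, "ry": 0, "rz": 0, "grip": 8},
  {"x": 0, "y": -40, "z": 0, "rx": 0, "ry": 0, "rz": 0, "grip": 8},
  {"x": 0, "y": -40, "z": 0, "rx": 0, "ry": 0, "rz": 0, "grip": 8},
  {"x": 0, "y": -40, "z": 0, "rx": 0, "ry": 0, "rz": 0, "grip": 8},
], force=55)

```text
clock: 45.05
eef_pos: [0.4811, 0.2732, 0.0406]
tool_rot: [-1.235, -1.164, 1.168]
contact_force: [0.1, 0.1, -3.0]
grip_width: 0.0151
```

```bash
python3 - <<'E'
from h import *
go(482.6,273.5,150,86.6)
im=snap('wrist','w28'); im=snap('scene','s28'); cv2.imwrite('pics/s28c.png',cv2.resize(im[60:220,220:440,::-1],(800,582),interpolation=cv2.INTER_CUBIC))
E
```

```text
t 45.05 tcp [481.1 273.2  40.6] th 86.7 tilt 0.15 F [ 0.1  0.1 -3. ] T [-0.03  0.05 -0.03] g 15.1 j [-0.65  0.71  0.15  1.88 -0.18  0.57  1.13]
row x 0.3 y -109.4 z -1.2 | rx -0.15 ry 0.10 rz -0.05
```

View pics/w28.png

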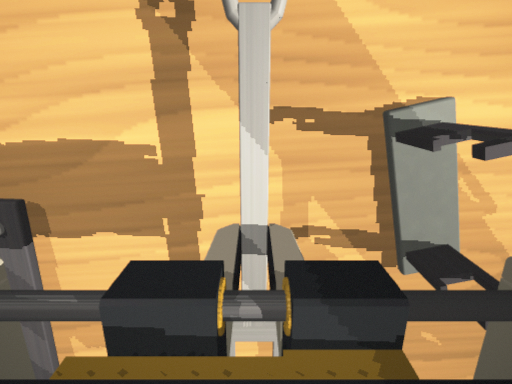

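View pics/s28c.png

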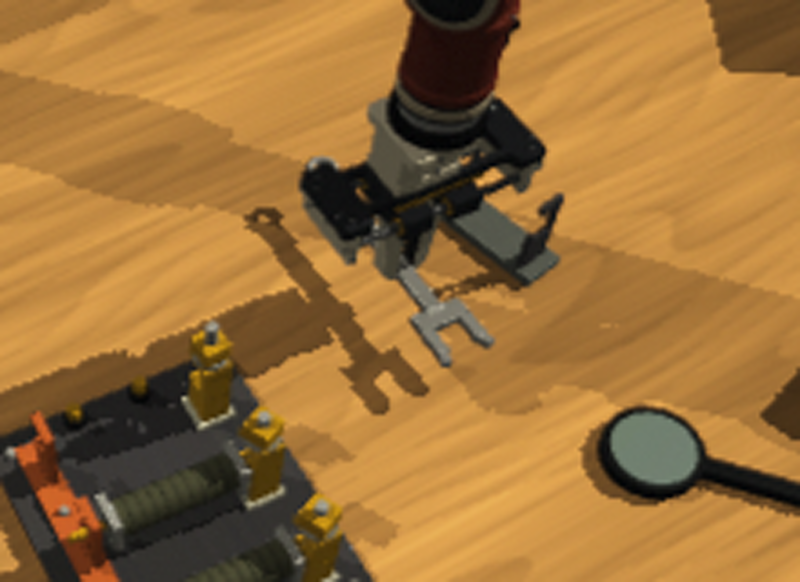

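```bash
python3 - <<'E'
from h import *
n=np.array([673.6,51.0]); u=np.array([np.cos(np.radians(112)),np.sin(np.radians(112))])
print(n+85.5*u,n+130*u)
t=n+130*u
go(t[0],t[1],150,22)
E
```

```text
[641.57113626 130.27421957] [624.90114286 171.53390109]
t 45.15 tcp [480.6 273.   39.9] th 86.7 tilt 0.25 F [-0.7 -0.5 -1.6] T [ 0.04 -0.02  0.08] g 15.0 j [-0.65  0.71  0.15  1.88 -0.18  0.57  1.13]
row x -93.2 y -110.6 z -149.4 | rx -0.14 ry 64.70 rz -0.22
```

Emit:
servo_tool([
  {"x": 0, "y": -40, "z": 0, "rx": 0, "ry": 0, "rz": 0, "grip": 8},
  {"x": 0, "y": -80, "z": 0, "rx": 0, "ry": 0, "rz": 0, "grip": 8},
  {"x": 0, "y": -110, "z": 0, "rx": -0.1, "ry": 0, "rz": -0.2, "grip": 8},
  {"x": -10, "y": -110, "z": -16, "rx": -0.1, "ry": 7, "rz": -0.2, "grip": 8},
  {"x": -20, "y": -110, "z": -32, "rx": -0.1, "ry": 14, "rz": -0.2, "grip": 8},
  {"x": -30, "y": -110, "z": -48, "rx": -0.1, "ry": 21, "rz": -0.2, "grip": 8},
  {"x": -40, "y": -110, "z": -64, "rx": -0.1, "ry": 28, "rz": -0.2, "grip": 8},
  {"x": -50, "y": -110, "z": -80, "rx": -0.1, "ry": 35, "rz": -0.2, "grip": 8},
  {"x": -60, "y": -110, "z": -96, "rx": -0.1, "ry": 42, "rz": -0.2, "grip": 8},
  {"x": -70, "y": -110, "z": -112, "rx": -0.1, "ry": 49, "rz": -0.2, "grip": 8},
  {"x": -80, "y": -110, "z": -128, "rx": -0.1, "ry": 56, "rz": -0.2, "grip": 8},
  {"x": -88, "y": -110, "z": -141, "rx": -0.1, "ry": 62, "rz": -0.2, "grip": 8},
  {"x": -93.2, "y": -110, "z": -149.4, "rx": -0.1, "ry": 64.7, "rz": -0.2, "grip": 8},
  {"x": -93.2, "y": -110, "z": -149.4, "rx": -0.1, "ry": 64.7, "rz": -0.2, "grip": 8},
  {"x": -93.2, "y": -110, "z": -149.4, "rx": -0.1, "ry": 64.7, "rz": -0.2, "grip": 8},
  {"x": -93.2, "y": -110, "z": -149.4, "rx": -0.1, "ry": 64.7, "rz": -0.2, "grip": 8},
  {"x": -93.2, "y": -110, "z": -149.4, "rx": -0.1, "ry": 64.7, "rz": -0.2, "grip": 8},
], force=55)

```text
clock: 46.85
eef_pos: [0.6248, 0.1727, 0.1503]
tool_rot: [-1.548, -0.303, 0.302]
contact_force: [-0.3, 0.9, -2.4]
grip_width: 0.0153
```

```bash
python3 - <<'E'
from h import *
go(624.9,171.5,93.5,22)
im=snap('wrist','w29'); im=snap('scene','s29'); cv2.imwrite('pics/s29c.png',cv2.resize(im[100:280,200:400,::-1],(660,594),interpolation=cv2.INTER_CUBIC))
E
```

```text
t 46.85 tcp [624.8 172.7 150.3] th 22.1 tilt 0.11 F [-0.3  0.9 -2.4] T [-0.07  0.03 -0.04] g 15.3 j [-0.58  0.72  0.5   1.52 -0.39  1.    0.41]
row x -0.4 y 56.8 z -1.3 | rx -0.10 ry 0.10 rz 0.05
```

View pics/w29.png

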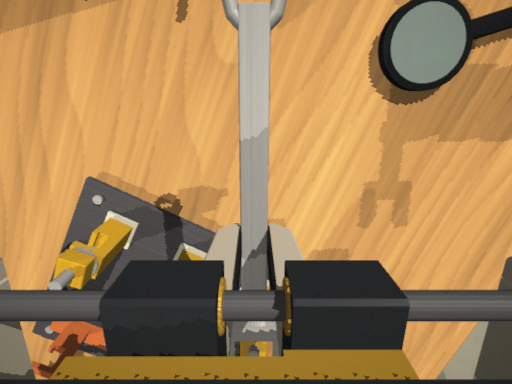

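View pics/s29c.png

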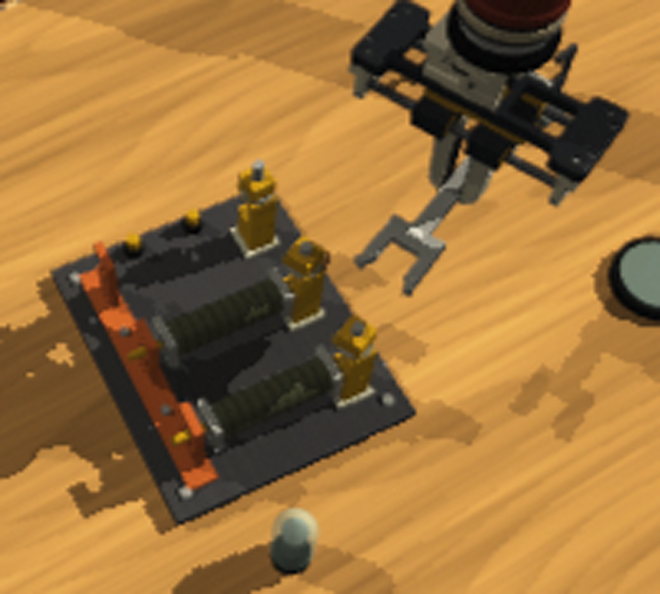

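Emit:
servo_tool([
  {"x": -0.4, "y": 20, "z": -1.3, "rx": -0.1, "ry": 0.1, "rz": 0, "grip": 8},
  {"x": -0.4, "y": 40, "z": -1.3, "rx": -0.1, "ry": 0.1, "rz": 0, "grip": 8},
  {"x": -0.4, "y": 53, "z": -1.3, "rx": -0.1, "ry": 0.1, "rz": 0, "grip": 8},
  {"x": -0.4, "y": 56.8, "z": -1.3, "rx": -0.1, "ry": 0.1, "rz": 0, "grip": 8},
  {"x": -0.4, "y": 56.8, "z": -1.3, "rx": -0.1, "ry": 0.1, "rz": 0, "grip": 8},
  {"x": -0.4, "y": 56.8, "z": -1.3, "rx": -0.1, "ry": 0.1, "rz": 0, "grip": 8},
  {"x": -0.4, "y": 56.8, "z": -1.3, "rx": -0.1, "ry": 0.1, "rz": 0, "grip": 8},
  {"x": -0.4, "y": 56.8, "z": -1.3, "rx": -0.1, "ry": 0.1, "rz": 0, "grip": 8},
])

```text
clock: 47.75
eef_pos: [0.6261, 0.1705, 0.0944]
tool_rot: [-1.551, -0.302, 0.298]
contact_force: [-0.5, -0.2, -2.7]
grip_width: 0.015
```

```bash
python3 - <<'E'
from h import *
go(641.6,130.3,93.5,22)
im=snap('scene','s30'); cv2.imwrite('pics/s30c.png',cv2.resize(im[120:250,230:360,::-1],(600,600),interpolation=cv2.INTER_CUBIC))
E
```

```text
t 47.75 tcp [626.1 170.5  94.4] th 21.9 tilt 0.17 F [-0.5 -0.2 -2.7] T [0.   0.13 0.01] g 15.0 j [-0.56  0.78  0.47  1.57 -0.43  0.88  0.44]
row x -0.6 y 0.9 z -43.1 | rx 0.07 ry -0.10 rz 0.15
```

View pics/s30c.png

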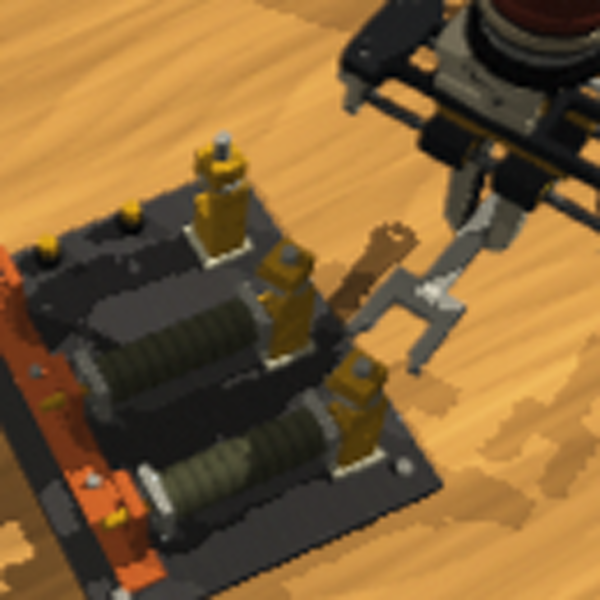

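Aligned along the nut axis. Slide in slowly.

Emit:
servo_tool([
  {"x": -0.6, "y": 0.5, "z": -10, "rx": 0, "ry": -0.1, "rz": 0.1, "grip": 8},
  {"x": -0.6, "y": 0.5, "z": -18, "rx": 0, "ry": -0.1, "rz": 0.1, "grip": 8},
  {"x": -0.6, "y": 0.5, "z": -24, "rx": 0, "ry": -0.1, "rz": 0.1, "grip": 8},
  {"x": -0.6, "y": 0.5, "z": -28, "rx": 0, "ry": -0.1, "rz": 0.1, "grip": 8},
  {"x": -0.6, "y": 0.5, "z": -30, "rx": 0, "ry": -0.1, "rz": 0.1, "grip": 8},
  {"x": -0.6, "y": 0.5, "z": -30, "rx": 0, "ry": -0.1, "rz": 0.1, "grip": 8},
  {"x": -0.6, "y": 0.5, "z": -30, "rx": 0, "ry": -0.1, "rz": 0.1, "grip": 8},
])

```text
clock: 48.5
eef_pos: [0.6361, 0.1428, 0.093]
tool_rot: [-1.55, -0.301, 0.302]
contact_force: [0.2, -0.2, -2.6]
grip_width: 0.0152
```

```bash
python3 - <<'E'
from h import *
go(641.6,130.3,93.5,22)
im=snap('scene','s31'); cv2.imwrite('pics/s31c.png',cv2.resize(im[120:250,230:360,::-1],(600,600),interpolation=cv2.INTER_CUBIC))
E
```

```text
t 48.5 tcp [636.1 142.8  93. ] th 22.02 tilt 0.05 F [ 0.2 -0.2 -2.6] T [ 0.01  0.01 -0.  ] g 15.2 j [-0.51  0.79  0.47  1.56 -0.42  0.89  0.49]
row x 0.4 y -0.5 z -13.6 | rx 0.03 ry 0.02 rz -0.04
```

View pics/s31c.png

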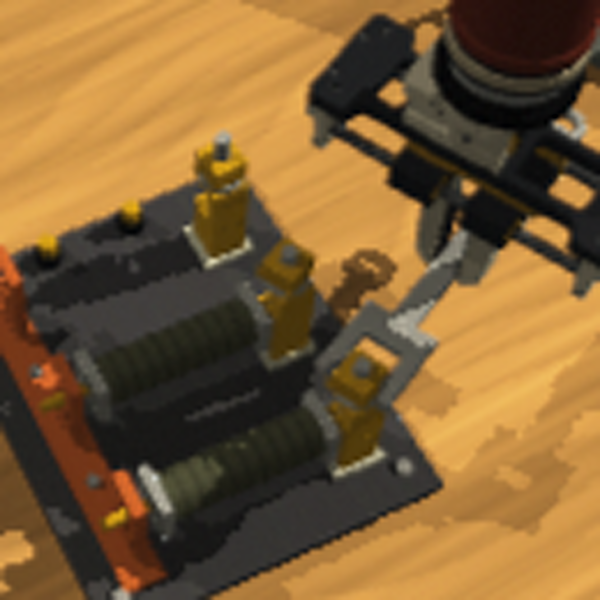

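Emit:
servo_tool([
  {"x": 0.4, "y": -0.5, "z": -4, "rx": 0, "ry": 0, "rz": 0, "grip": 8},
  {"x": 0.4, "y": -0.5, "z": -8, "rx": 0, "ry": 0, "rz": 0, "grip": 8},
  {"x": 0.4, "y": -0.5, "z": -11, "rx": 0, "ry": 0, "rz": 0, "grip": 8},
  {"x": 0.4, "y": -0.5, "z": -13.5, "rx": 0, "ry": 0, "rz": 0, "grip": 8},
  {"x": 0.4, "y": -0.5, "z": -13.5, "rx": 0, "ry": 0, "rz": 0, "grip": 8},
  {"x": 0.4, "y": -0.5, "z": -13.5, "rx": 0, "ry": 0, "rz": 0, "grip": 8},
  {"x": 0.4, "y": -0.5, "z": -13.5, "rx": 0, "ry": 0, "rz": 0, "grip": 8},
])

```text
clock: 49.25
eef_pos: [0.6417, 0.1299, 0.0936]
tool_rot: [-1.551, -0.301, 0.302]
contact_force: [-0.3, 0.2, -2.3]
grip_width: 0.0157
```

```bash
python3 - <<'E'
from h import *
st()
im=snap('scene','s32'); cv2.imwrite('pics/s32c.png',cv2.resize(im[120:250,230:360,::-1],(600,600),interpolation=cv2.INTER_CUBIC))
E
```

```text
t 49.25 tcp [641.7 129.9  93.6] th 22.0 tilt 0.08 F [-0.3  0.2 -2.3] T [-0.01  0.06  0.06] g 15.7 j [-0.49  0.79  0.47  1.55 -0.42  0.9   0.5 ]
```

View pics/s32c.png

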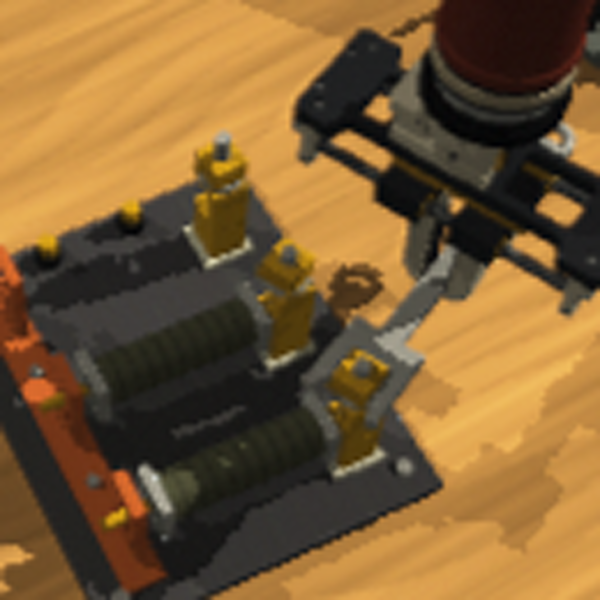

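Emit:
servo_tool([
  {"x": 3, "y": 0, "z": -0.1, "rx": 0, "ry": 2, "rz": 0, "grip": 8},
  {"x": 6, "y": 0, "z": -0.2, "rx": 0, "ry": 4, "rz": 0, "grip": 8},
  {"x": 8.9, "y": 0, "z": -0.5, "rx": 0, "ry": 6, "rz": 0, "grip": 8},
  {"x": 11.9, "y": 0, "z": -0.8, "rx": 0, "ry": 8, "rz": 0, "grip": 8},
  {"x": 14.8, "y": 0, "z": -1.3, "rx": 0, "ry": 10, "rz": 0, "grip": 8},
  {"x": 17.8, "y": 0, "z": -1.9, "rx": 0, "ry": 12, "rz": 0, "grip": 8},
  {"x": 20.7, "y": 0, "z": -2.5, "rx": 0, "ry": 14, "rz": 0, "grip": 8},
  {"x": 23.6, "y": 0, "z": -3.3, "rx": 0, "ry": 16, "rz": 0, "grip": 8},
  {"x": 26.4, "y": 0, "z": -4.2, "rx": 0, "ry": 18, "rz": 0, "grip": 8},
  {"x": 29.2, "y": 0, "z": -5.2, "rx": 0, "ry": 20, "rz": 0, "grip": 8},
  {"x": 29.2, "y": 0, "z": -5.2, "rx": 0, "ry": 20, "rz": 0, "grip": 8},
], force=58)

```text
clock: 50.4
eef_pos: [0.6687, 0.1375, 0.0927]
tool_rot: [-1.571, -0.025, 0.034]
contact_force: [-3.7, 1.6, -2.3]
grip_width: 0.0153
```

```bash
python3 - <<'E'
from h import *
st()
im=snap('scene','s33'); cv2.imwrite('pics/s33c.png',cv2.resize(im[120:250,230:360,::-1],(600,600),interpolation=cv2.INTER_CUBIC))
E
```

```text
t 50.4 tcp [668.7 137.5  92.7] th 2.15 tilt 0.3 F [-3.7  1.6 -2.3] T [0.25 0.93 0.37] g 15.3 j [-0.52  0.86  0.56  1.46 -0.5   0.98  0.2 ]
```

View pics/s33c.png

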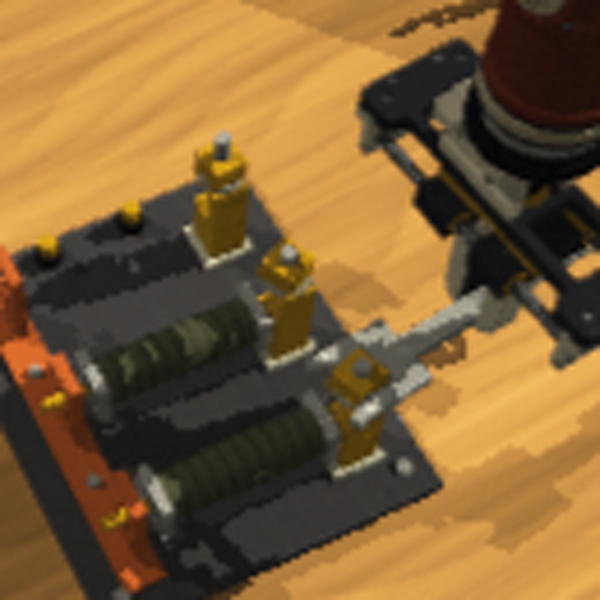

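Emit:
servo_tool([
  {"x": 3, "y": 0, "z": -0.1, "rx": 0, "ry": 2, "rz": 0, "grip": 8},
  {"x": 6, "y": 0, "z": -0.2, "rx": 0, "ry": 4, "rz": 0, "grip": 8},
  {"x": 8.9, "y": 0, "z": -0.5, "rx": 0, "ry": 6, "rz": 0, "grip": 8},
  {"x": 11.9, "y": 0, "z": -0.8, "rx": 0, "ry": 8, "rz": 0, "grip": 8},
  {"x": 14.8, "y": 0, "z": -1.3, "rx": 0, "ry": 10, "rz": 0, "grip": 8},
  {"x": 17.8, "y": 0, "z": -1.9, "rx": 0, "ry": 12, "rz": 0, "grip": 8},
  {"x": 20.7, "y": 0, "z": -2.5, "rx": 0, "ry": 14, "rz": 0, "grip": 8},
  {"x": 23.6, "y": 0, "z": -3.3, "rx": 0, "ry": 16, "rz": 0, "grip": 8},
  {"x": 23.6, "y": 0, "z": -3.3, "rx": 0, "ry": 16, "rz": 0, "grip": 8},
], force=58)

```text
clock: 51.35
eef_pos: [0.6933, 0.1355, 0.093]
tool_rot: [-1.562, 0.193, -0.188]
contact_force: [-3.2, 3.7, -2.2]
grip_width: 0.0148
```

```bash
python3 - <<'E'
from h import *
st()
im=snap('scene','s34'); cv2.imwrite('pics/s34c.png',cv2.resize(im[120:250,230:360,::-1],(600,600),interpolation=cv2.INTER_CUBIC))
E
```

```text
t 51.35 tcp [693.3 135.5  93. ] th -13.88 tilt 0.18 F [-3.2  3.7 -2.2] T [0.62 1.   0.39] g 14.8 j [-0.53  0.9   0.63  1.38 -0.57  1.04 -0.04]
```

View pics/s34c.png

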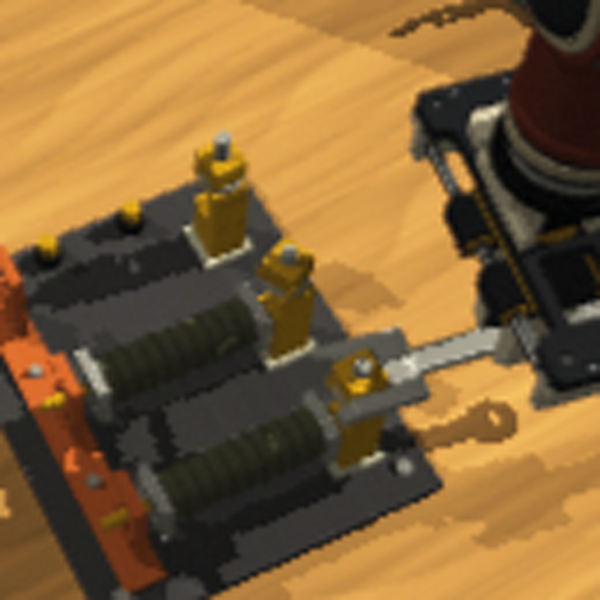

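Emit:
servo_tool([
  {"x": 1.5, "y": 0, "z": 0, "rx": 0, "ry": 1, "rz": 0, "grip": 8},
  {"x": 3, "y": 0, "z": -0.1, "rx": 0, "ry": 2, "rz": 0, "grip": 8},
  {"x": 4.5, "y": 0, "z": -0.1, "rx": 0, "ry": 3, "rz": 0, "grip": 8},
  {"x": 6, "y": 0, "z": -0.2, "rx": 0, "ry": 4, "rz": 0, "grip": 8},
  {"x": 6, "y": 0, "z": -0.2, "rx": 0, "ry": 4, "rz": 0, "grip": 8},
], force=58)

```text
clock: 51.9
eef_pos: [0.6994, 0.1339, 0.0932]
tool_rot: [-1.556, 0.247, -0.244]
contact_force: [-3.7, 3.7, -2.2]
grip_width: 0.0152
```

```bash
python3 - <<'E'
from h import *
st()
E
```

```text
t 51.9 tcp [699.4 133.9  93.2] th -17.9 tilt 0.13 F [-3.7  3.7 -2.2] T [0.79 0.98 0.25] g 15.2 j [-0.53  0.92  0.65  1.36 -0.58  1.06 -0.1 ]
```

Emit:
servo_tool([
  {"x": 1.5, "y": 0, "z": 0, "rx": 0, "ry": 1, "rz": 0, "grip": 8},
  {"x": 3, "y": 0, "z": -0.1, "rx": 0, "ry": 2, "rz": 0, "grip": 8},
  {"x": 4.5, "y": 0, "z": -0.1, "rx": 0, "ry": 3, "rz": 0, "grip": 8},
  {"x": 4.5, "y": 0, "z": -0.1, "rx": 0, "ry": 3, "rz": 0, "grip": 8},
], force=58)

```text
clock: 52.3
eef_pos: [0.7038, 0.1324, 0.0933]
tool_rot: [-1.551, 0.288, -0.285]
contact_force: [-3.2, 3.9, -3.2]
grip_width: 0.0152
```

```bash
python3 - <<'E'
from h import *
st()
E
```

```text
t 52.3 tcp [703.8 132.4  93.3] th -20.9 tilt 0.12 F [-3.2  3.9 -3.2] T [0.82 0.92 0.25] g 15.2 j [-0.53  0.93  0.66  1.35 -0.59  1.07 -0.14]
```

Emit:
servo_tool([
  {"x": 1.5, "y": 0, "z": 0, "rx": 0, "ry": 1, "rz": 0, "grip": 8},
  {"x": 3, "y": 0, "z": -0.1, "rx": 0, "ry": 2, "rz": 0, "grip": 8},
  {"x": 4.5, "y": 0, "z": -0.1, "rx": 0, "ry": 3, "rz": 0, "grip": 8},
  {"x": 6, "y": 0, "z": -0.2, "rx": 0, "ry": 4, "rz": 0, "grip": 8},
  {"x": 6, "y": 0, "z": -0.2, "rx": 0, "ry": 4, "rz": 0, "grip": 8},
], force=58)

```text
clock: 52.8
eef_pos: [0.7095, 0.1301, 0.0933]
tool_rot: [-1.542, 0.342, -0.34]
contact_force: [-3.3, 4.9, -2.8]
grip_width: 0.0151
```

```bash
python3 - <<'E'
from h import *
st()
im=snap('scene','s35'); cv2.imwrite('pics/s35c.png',cv2.resize(im[120:250,230:360,::-1],(600,600),interpolation=cv2.INTER_CUBIC))
E
```

```text
t 52.8 tcp [709.5 130.1  93.3] th -24.9 tilt 0.11 F [-3.3  4.9 -2.8] T [0.78 0.92 0.26] g 15.1 j [-0.53  0.94  0.68  1.33 -0.61  1.09 -0.2 ]
```

View pics/s35c.png

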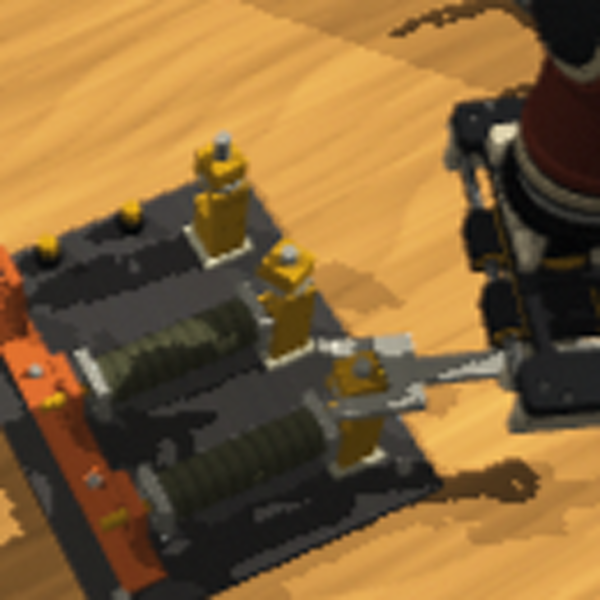

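```bash
python3 - <<'E'
from h import *
im=snap('wrist','w35')
E
```

```text
(no output)
```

View pics/w35.png

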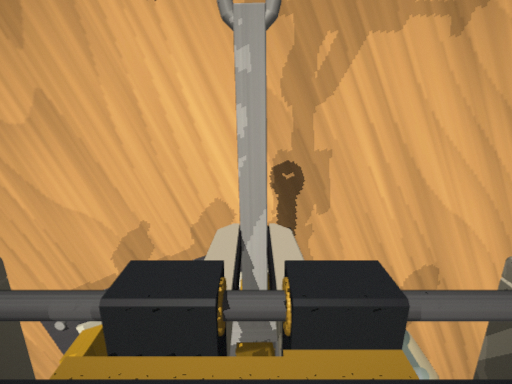

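Emit:
servo_tool([
  {"x": 1.5, "y": 0, "z": 0, "rx": 0, "ry": 1, "rz": 0, "grip": 8},
  {"x": 3, "y": 0, "z": -0.1, "rx": 0, "ry": 2, "rz": 0, "grip": 8},
  {"x": 4.5, "y": 0, "z": -0.1, "rx": 0, "ry": 3, "rz": 0, "grip": 8},
  {"x": 4.5, "y": 0, "z": -0.1, "rx": 0, "ry": 3, "rz": 0, "grip": 8},
], force=58)

```text
clock: 53.3
eef_pos: [0.7127, 0.1285, 0.0931]
tool_rot: [-1.536, 0.384, -0.378]
contact_force: [-4.8, 3.5, -1.8]
grip_width: 0.0152
```

```bash
python3 - <<'E'
from h import *
st()
im=snap('wrist','w36')
E
```

```text
t 53.3 tcp [712.7 128.5  93.1] th -27.85 tilt 0.22 F [-4.8  3.5 -1.8] T [0.87 1.2  0.36] g 15.2 j [-0.53  0.95  0.69  1.32 -0.62  1.1  -0.25]
```

View pics/w36.png

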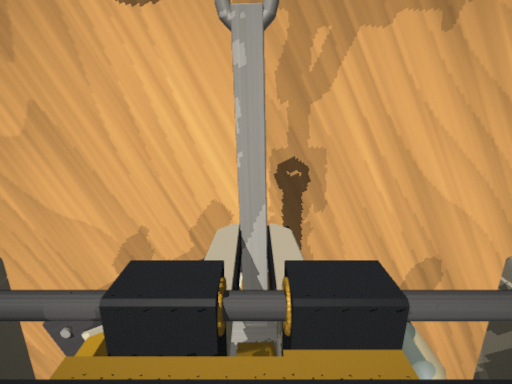

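Emit:
servo_tool([
  {"x": 1.5, "y": 0, "z": 0, "rx": 0, "ry": 0.5, "rz": 0, "grip": 8},
  {"x": 3, "y": 0, "z": -0.1, "rx": 0, "ry": 1, "rz": 0, "grip": 8},
  {"x": 4.5, "y": 0, "z": -0.1, "rx": 0, "ry": 1.5, "rz": 0, "grip": 8},
  {"x": 4.5, "y": 0, "z": -0.1, "rx": 0, "ry": 1.5, "rz": 0, "grip": 8},
], force=58)

```text
clock: 53.75
eef_pos: [0.7152, 0.1275, 0.0926]
tool_rot: [-1.531, 0.407, -0.395]
contact_force: [-6.6, 6.3, -1.5]
grip_width: 0.0152
```

```bash
python3 - <<'E'
from h import *
st()
im=snap('wrist','w37')
E
```

```text
t 53.75 tcp [715.2 127.5  92.6] th -29.33 tilt 0.45 F [-6.6  6.3 -1.5] T [1.08 1.69 0.33] g 15.2 j [-0.52  0.95  0.69  1.3  -0.63  1.11 -0.27]
```

Emit:
servo_tool([
  {"x": -3, "y": 0, "z": 0, "rx": 0, "ry": -1, "rz": 0, "grip": 8},
  {"x": -6, "y": 0, "z": -0.2, "rx": 0, "ry": -3, "rz": 0, "grip": 8},
  {"x": -9, "y": 0, "z": -0.4, "rx": 0, "ry": -5, "rz": 0, "grip": 8},
  {"x": -11, "y": 0, "z": -0.5, "rx": 0, "ry": -6, "rz": 0, "grip": 8},
  {"x": -11, "y": 0, "z": -0.5, "rx": 0, "ry": -6, "rz": 0, "grip": 8},
  {"x": -11, "y": 0, "z": -0.5, "rx": 0, "ry": -6, "rz": 0, "grip": 8},
], force=58)

```text
clock: 54.4
eef_pos: [0.7087, 0.1301, 0.0939]
tool_rot: [-1.546, 0.32, -0.323]
contact_force: [-0.6, 5.3, -2.8]
grip_width: 0.0155
```

```bash
python3 - <<'E'
from h import *
st()
im=snap('wrist','w38')
a=cv2.imread('pics/w35.png'); b=cv2.imread('pics/w38.png'); c=cv2.imread('pics/w29.png'); cv2.imwrite('pics/cmp.png',np.hstack([x[0:240,190:320] for x in (c,a,b)]))
E
```

```text
t 54.4 tcp [708.7 130.1  93.9] th -23.49 tilt 0.09 F [-0.6  5.3 -2.8] T [1.03 0.26 0.03] g 15.5 j [-0.53  0.93  0.67  1.33 -0.6   1.08 -0.18]
```

View pics/cmp.png

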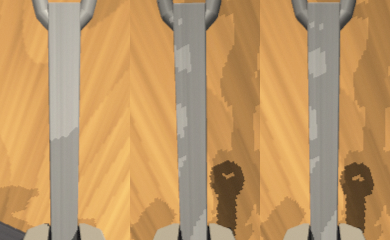

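Emit:
servo_tool([
  {"x": 0, "y": 0, "z": 5, "rx": 0, "ry": 0, "rz": 0, "grip": 8},
  {"x": 0, "y": 0, "z": 12, "rx": 0, "ry": 0, "rz": 0, "grip": 8},
  {"x": 0, "y": 0, "z": 20, "rx": 0, "ry": 0, "rz": 0, "grip": 8},
  {"x": 0, "y": 0, "z": 30, "rx": 0, "ry": 0, "rz": 0, "grip": 8},
  {"x": 0, "y": 0, "z": 42, "rx": 0, "ry": 0, "rz": 0, "grip": 8},
  {"x": 0, "y": 0, "z": 50, "rx": 0, "ry": 0, "rz": 0, "grip": 8},
  {"x": 0, "y": 0, "z": 50, "rx": 0, "ry": 0, "rz": 0, "grip": 8},
  {"x": 0, "y": 0, "z": 50, "rx": 0, "ry": 0, "rz": 0, "grip": 8},
  {"x": 0, "y": 0, "z": 50, "rx": 0, "ry": 0, "rz": 0, "grip": 8},
], force=58)

```text
clock: 55.35
eef_pos: [0.7283, 0.1741, 0.0939]
tool_rot: [-1.549, 0.321, -0.323]
contact_force: [0.4, -0.4, -2.7]
grip_width: 0.015
```

```bash
python3 - <<'E'
from h import *
st()
im=snap('scene','s39'); cv2.imwrite('pics/s39c.png',cv2.resize(im[120:250,230:360,::-1],(600,600),interpolation=cv2.INTER_CUBIC))
n=np.array([589.0,57.8]); u=np.array([np.cos(np.radians(112)),np.sin(np.radians(112))])
t=n+130*u; print(t,n+85.5*u)
go(t[0],t[1],150,22)
E
```

```text
t 55.35 tcp [728.3 174.1  93.9] th -23.51 tilt 0.14 F [ 0.4 -0.4 -2.7] T [-0.08  0.07 -0.01] g 15.0 j [-0.56  0.98  0.68  1.23 -0.61  1.14 -0.27]
[540.30114286 178.33390109] [556.97113626 137.07421957]
t 55.4 tcp [728.2 174.1  93.9] th -23.53 tilt 0.12 F [-0.7  0.1 -2.6] T [0.01 0.04 0.04] g 15.0 j [-0.56  0.98  0.68  1.23 -0.61  1.14 -0.27]
row x -173.9 y -56.2 z -71.2 | rx 0.12 ry -45.53 rz 0.04
```

View pics/s39c.png

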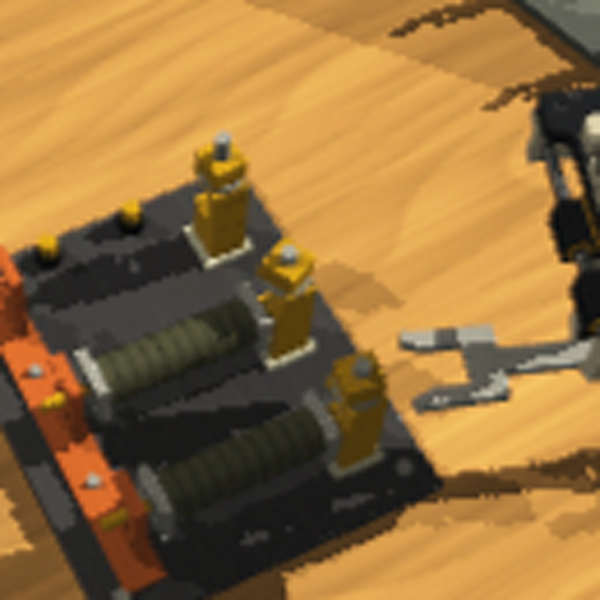

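Emit:
servo_tool([
  {"x": 0, "y": -30, "z": 0, "rx": 0, "ry": 0, "rz": 0, "grip": 8},
  {"x": 0, "y": -56, "z": 0, "rx": 0.1, "ry": 0, "rz": 0, "grip": 8},
  {"x": -30, "y": -56, "z": -12, "rx": 0.1, "ry": -7, "rz": 0, "grip": 8},
  {"x": -60, "y": -56, "z": -24, "rx": 0.1, "ry": -14, "rz": 0, "grip": 8},
  {"x": -90, "y": -56, "z": -36, "rx": 0.1, "ry": -21, "rz": 0, "grip": 8},
  {"x": -120, "y": -56, "z": -48, "rx": 0.1, "ry": -28, "rz": 0, "grip": 8},
  {"x": -150, "y": -56, "z": -60, "rx": 0.1, "ry": -35, "rz": 0, "grip": 8},
  {"x": -170, "y": -56, "z": -69, "rx": 0.1, "ry": -42, "rz": 0, "grip": 8},
  {"x": -173.9, "y": -56, "z": -71.2, "rx": 0.1, "ry": -44.4, "rz": 0, "grip": 8},
  {"x": -173.9, "y": -56, "z": -71.2, "rx": 0.1, "ry": -44.4, "rz": 0, "grip": 8},
  {"x": -173.9, "y": -56, "z": -71.2, "rx": 0.1, "ry": -44.4, "rz": 0, "grip": 8},
  {"x": -173.9, "y": -56, "z": -71.2, "rx": 0.1, "ry": -44.4, "rz": 0, "grip": 8},
  {"x": -173.9, "y": -56, "z": -71.2, "rx": 0.1, "ry": -44.4, "rz": 0, "grip": 8},
], force=58)

```text
clock: 56.7
eef_pos: [0.5409, 0.1787, 0.1495]
tool_rot: [-1.552, -0.286, 0.285]
contact_force: [-0.3, -0.3, -3.3]
grip_width: 0.0155
```

```bash
python3 - <<'E'
from h import *
go(540.3,178.3,93.5,20.8)
im=snap('wrist','w40')
m=imaging.camera_model('wrist')
g=cv2.cvtColor(im,cv2.COLOR_RGB2HSV)
# handle edges by row
for r in (40,80,120,160,200):
    row=im[r,190:320].astype(int); print(r,''.join('#' if (abs(p[0]-p[2])<25 and p.min()>85) else '.' for p in row))
E
```

```text
t 56.7 tcp [540.9 178.7 149.5] th 20.85 tilt 0.03 F [-0.3 -0.3 -3.3] T [-0.01  0.03 -0.06] g 15.5 j [-0.69  0.62  0.53  1.76 -0.39  0.87  0.38]
row x -0.7 y 56.0 z -0.1 | rx 0.01 ry 0.05 rz 0.03
40 .................................................###############################..................................................
80 .................................................##############################...................................................
120 ..................................................#############################...................................................
160 ..................................................############################....................................................
200 ...................................................##########################.....................................................
```

View pics/w40.png

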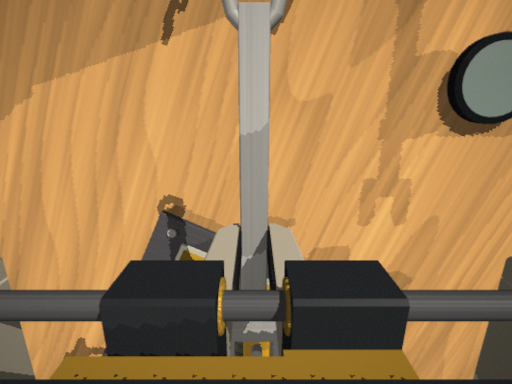

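Emit:
servo_tool([
  {"x": -0.7, "y": 20, "z": 0, "rx": 0, "ry": -1.2, "rz": 0, "grip": 8},
  {"x": -0.7, "y": 42, "z": 0, "rx": 0, "ry": -1.2, "rz": 0, "grip": 8},
  {"x": -0.7, "y": 53, "z": 0, "rx": 0, "ry": -1.2, "rz": 0, "grip": 8},
  {"x": -0.7, "y": 56, "z": 0, "rx": 0, "ry": -1.2, "rz": 0, "grip": 8},
  {"x": -0.7, "y": 56, "z": 0, "rx": 0, "ry": -1.2, "rz": 0, "grip": 8},
  {"x": -0.7, "y": 56, "z": 0, "rx": 0, "ry": -1.2, "rz": 0, "grip": 8},
  {"x": -0.7, "y": 56, "z": 0, "rx": 0, "ry": -1.2, "rz": 0, "grip": 8},
  {"x": -0.7, "y": 56, "z": 0, "rx": 0, "ry": -1.2, "rz": 0, "grip": 8},
], force=58)

```text
clock: 57.55
eef_pos: [0.54, 0.1788, 0.0943]
tool_rot: [-1.549, -0.304, 0.301]
contact_force: [0.5, 0.9, -3.4]
grip_width: 0.0149
```

```bash
python3 - <<'E'
from h import *
n=np.array([589.0,57.8]); u=np.array([np.cos(np.radians(112)),np.sin(np.radians(112))])
t=n+86.5*u
go(t[0],t[1],93.5,22)
im=snap('scene','s41'); cv2.imwrite('pics/s41c.png',cv2.resize(im[100:230,230:360,::-1],(600,600),interpolation=cv2.INTER_CUBIC))
E
```

```text
t 57.55 tcp [540.  178.8  94.3] th 22.1 tilt 0.1 F [ 0.5  0.9 -3.4] T [-0.06  0.04  0.01] g 14.9 j [-0.66  0.68  0.48  1.81 -0.44  0.75  0.45]
row x 0.0 y 0.8 z -44.1 | rx -0.02 ry 0.10 rz 0.09
```

View pics/s41c.png

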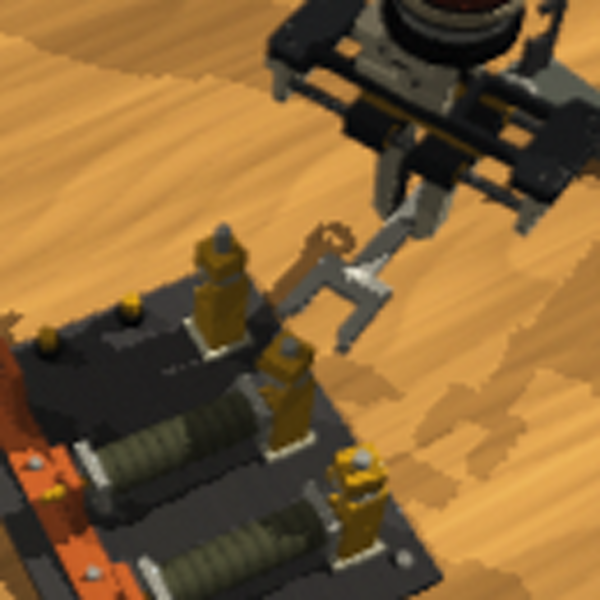

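Emit:
servo_tool([
  {"x": 0, "y": 0.6, "z": -10, "rx": 0, "ry": 0, "rz": 0.1, "grip": 8},
  {"x": 0, "y": 0.6, "z": -18, "rx": 0, "ry": 0, "rz": 0.1, "grip": 8},
  {"x": 0, "y": 0.6, "z": -25, "rx": 0, "ry": 0, "rz": 0.1, "grip": 8},
  {"x": 0, "y": 0.6, "z": -30, "rx": 0, "ry": 0, "rz": 0.1, "grip": 8},
  {"x": 0, "y": 0.6, "z": -35, "rx": 0, "ry": 0, "rz": 0.1, "grip": 8},
  {"x": 0, "y": 0.6, "z": -39, "rx": 0, "ry": 0, "rz": 0.1, "grip": 8},
  {"x": 0, "y": 0.6, "z": -42, "rx": 0, "ry": 0, "rz": 0.1, "grip": 8},
  {"x": 0, "y": 0.6, "z": -44, "rx": 0, "ry": 0, "rz": 0.1, "grip": 8},
  {"x": 0, "y": 0.6, "z": -44, "rx": 0, "ry": 0, "rz": 0.1, "grip": 8},
  {"x": 0, "y": 0.6, "z": -44, "rx": 0, "ry": 0, "rz": 0.1, "grip": 8},
  {"x": 0, "y": 0.6, "z": -44, "rx": 0, "ry": 0, "rz": 0.1, "grip": 8},
])

```text
clock: 58.7
eef_pos: [0.5559, 0.1383, 0.0929]
tool_rot: [-1.549, -0.302, 0.304]
contact_force: [-0.4, 0.0, -2.1]
grip_width: 0.0153
```

```bash
python3 - <<'E'
from h import *
st()
im=snap('scene','s42'); cv2.imwrite('pics/s42c.png',cv2.resize(im[100:230,230:360,::-1],(600,600),interpolation=cv2.INTER_CUBIC))
E
```

```text
t 58.7 tcp [555.9 138.3  92.9] th 22.13 tilt 0.11 F [-0.4  0.  -2.1] T [-0.04  0.04 -0.04] g 15.3 j [-0.57  0.69  0.47  1.8  -0.44  0.76  0.52]
```

View pics/s42c.png

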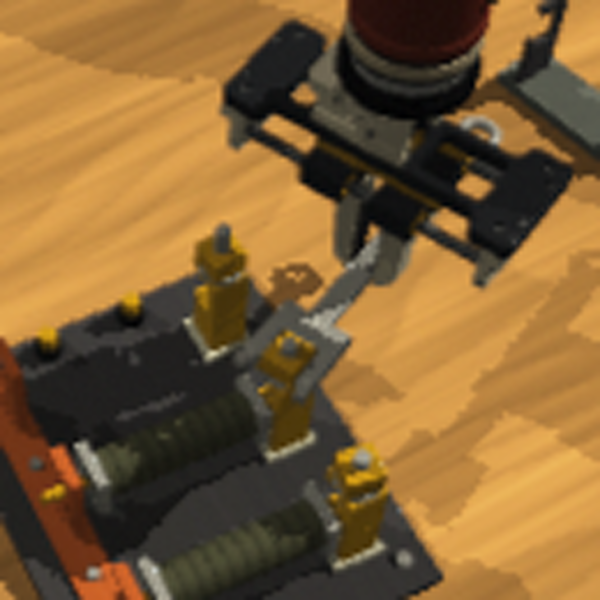

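Emit:
servo_tool([
  {"x": 3, "y": 0, "z": 0, "rx": 0, "ry": 2, "rz": 0, "grip": 8},
  {"x": 6, "y": 0, "z": -0.2, "rx": 0, "ry": 4, "rz": 0, "grip": 8},
  {"x": 9, "y": 0, "z": -0.5, "rx": 0, "ry": 6, "rz": 0, "grip": 8},
  {"x": 12, "y": 0, "z": -0.8, "rx": 0, "ry": 8, "rz": 0, "grip": 8},
  {"x": 15, "y": 0, "z": -1.3, "rx": 0, "ry": 10, "rz": 0, "grip": 8},
  {"x": 18, "y": 0, "z": -1.9, "rx": 0, "ry": 12, "rz": 0, "grip": 8},
  {"x": 20.9, "y": 0, "z": -2.6, "rx": 0, "ry": 14, "rz": 0, "grip": 8},
  {"x": 23.8, "y": 0, "z": -3.4, "rx": 0, "ry": 16, "rz": 0, "grip": 8},
  {"x": 26.7, "y": 0, "z": -4.2, "rx": 0, "ry": 18, "rz": 0, "grip": 8},
  {"x": 29.6, "y": 0, "z": -5.2, "rx": 0, "ry": 20, "rz": 0, "grip": 8},
  {"x": 32.4, "y": 0, "z": -6.3, "rx": 0, "ry": 22, "rz": 0, "grip": 8},
  {"x": 35.2, "y": 0, "z": -7.5, "rx": 0, "ry": 24, "rz": 0, "grip": 8},
  {"x": 37.9, "y": 0, "z": -8.8, "rx": 0, "ry": 26, "rz": 0, "grip": 8},
  {"x": 40.6, "y": 0, "z": -10.1, "rx": 0, "ry": 28, "rz": 0, "grip": 8},
  {"x": 43.3, "y": 0, "z": -11.6, "rx": 0, "ry": 30, "rz": 0, "grip": 8},
  {"x": 45.8, "y": 0, "z": -13.1, "rx": 0, "ry": 32, "rz": 0, "grip": 8},
  {"x": 48.4, "y": 0, "z": -14.8, "rx": 0, "ry": 34, "rz": 0, "grip": 8},
  {"x": 50.8, "y": 0, "z": -16.5, "rx": 0, "ry": 36, "rz": 0, "grip": 8},
  {"x": 50.8, "y": 0, "z": -16.5, "rx": 0, "ry": 36, "rz": 0, "grip": 8},
], force=58)

```text
clock: 60.65
eef_pos: [0.609, 0.1423, 0.0924]
tool_rot: [-1.562, 0.194, -0.189]
contact_force: [-5.6, 0.5, -2.9]
grip_width: 0.0153
```

```bash
python3 - <<'E'
from h import *
s,M=st(); v=s['eef_pos'][:2]*1e3-[589,57.8]; print(np.degrees(np.arctan2(v[1],v[0])),np.hypot(*v))
im=snap('wrist','w43')
for r in (40,200):
    row=im[r,190:320].astype(int); print(r,''.join('#' if (abs(p[0]-p[2])<25 and p.min()>85) else '.' for p in row))
E
```

```text
t 60.65 tcp [609.  142.3  92.4] th -13.97 tilt 0.18 F [-5.6  0.5 -2.9] T [-0.02  1.18  0.28] g 15.3 j [-0.63  0.8   0.65  1.65 -0.59  0.9   0.01]
76.66882034748912 86.80226630880877
40 .............................................###############################......................................................
200 ..................................................###########################.....................................................
```

Continue to 50° in 1–2° steps.

Emit:
servo_tool([
  {"x": 3, "y": 0, "z": 0, "rx": 0, "ry": 2, "rz": 0, "grip": 8},
  {"x": 6, "y": 0, "z": -0.2, "rx": 0, "ry": 4, "rz": 0, "grip": 8},
  {"x": 9, "y": 0, "z": -0.5, "rx": 0, "ry": 6, "rz": 0, "grip": 8},
  {"x": 10.5, "y": 0, "z": -0.6, "rx": 0, "ry": 7, "rz": 0, "grip": 8},
  {"x": 12, "y": 0, "z": -0.8, "rx": 0, "ry": 8, "rz": 0, "grip": 8},
  {"x": 12, "y": 0, "z": -0.8, "rx": 0, "ry": 8, "rz": 0, "grip": 8},
], force=58)

```text
clock: 61.3
eef_pos: [0.6205, 0.1387, 0.0926]
tool_rot: [-1.55, 0.302, -0.298]
contact_force: [-4.5, 1.6, -2.3]
grip_width: 0.015
```

```bash
python3 - <<'E'
from h import *
s,M=st(); v=s['eef_pos'][:2]*1e3-[589,57.8]; print(np.degrees(np.arctan2(v[1],v[0])),np.hypot(*v))
im=snap('wrist','w44')
for r in (40,200):
    row=im[r,190:320].astype(int); print(r,''.join('#' if (abs(p[0]-p[2])<25 and p.min()>85) else '.' for p in row))
E
```

```text
t 61.3 tcp [620.5 138.7  92.6] th -21.9 tilt 0.14 F [-4.5  1.6 -2.3] T [0.09 1.21 0.26] g 15.0 j [-0.63  0.82  0.69  1.61 -0.62  0.93 -0.11]
68.71373932079189 86.83766864945
40 .............................................###############################......................................................
200 ..................................................###########################.....................................................
```

Emit:
servo_tool([
  {"x": 1.5, "y": 0, "z": 0, "rx": 0, "ry": 1, "rz": 0, "grip": 8},
  {"x": 3, "y": 0, "z": -0.1, "rx": 0, "ry": 2, "rz": 0, "grip": 8},
  {"x": 4.5, "y": 0, "z": -0.1, "rx": 0, "ry": 3, "rz": 0, "grip": 8},
  {"x": 6, "y": 0, "z": -0.2, "rx": 0, "ry": 4, "rz": 0, "grip": 8},
  {"x": 7.5, "y": 0, "z": -0.3, "rx": 0, "ry": 5, "rz": 0, "grip": 8},
  {"x": 7.5, "y": 0, "z": -0.3, "rx": 0, "ry": 5, "rz": 0, "grip": 8},
], force=58)

```text
clock: 61.95
eef_pos: [0.627, 0.1359, 0.0926]
tool_rot: [-1.539, 0.37, -0.365]
contact_force: [-5.6, 1.2, -3.0]
grip_width: 0.0148
```

```bash
python3 - <<'E'
from h import *
s,M=st(); v=s['eef_pos'][:2]*1e3-[589,57.8]; print(np.degrees(np.arctan2(v[1],v[0])),np.hypot(*v))
im=snap('wrist','w45')
for r in (40,200):
    row=im[r,190:320].astype(int); print(r,''.join('#' if (abs(p[0]-p[2])<25 and p.min()>85) else '.' for p in row))
E
```

```text
t 61.95 tcp [627.  135.9  92.6] th -26.86 tilt 0.19 F [-5.6  1.2 -3. ] T [0.24 1.35 0.34] g 14.8 j [-0.63  0.84  0.71  1.6  -0.64  0.95 -0.17]
64.03381637442332 86.81708943989555
40 ...........................................###############################........................................................
200 ..................................................##########################......................................................
```

Emit:
servo_tool([
  {"x": 1.5, "y": 0, "z": 0, "rx": 0, "ry": 0.5, "rz": 0, "grip": 8},
  {"x": 3, "y": 0, "z": -0.1, "rx": 0, "ry": 1, "rz": 0, "grip": 8},
  {"x": 4.5, "y": 0, "z": -0.1, "rx": 0, "ry": 1.5, "rz": 0, "grip": 8},
  {"x": 6, "y": 0, "z": -0.1, "rx": 0, "ry": 2, "rz": 0, "grip": 8},
  {"x": 6, "y": 0, "z": -0.1, "rx": 0, "ry": 2, "rz": 0, "grip": 8},
], force=58)

```text
clock: 62.5
eef_pos: [0.6298, 0.1347, 0.0917]
tool_rot: [-1.534, 0.402, -0.386]
contact_force: [-8.8, 3.5, -1.8]
grip_width: 0.0151
```

```bash
python3 - <<'E'
from h import *
s,M=st(); v=s['eef_pos'][:2]*1e3-[589,57.8]; print(np.degrees(np.arctan2(v[1],v[0])),np.hypot(*v))
E
```

```text
t 62.5 tcp [629.8 134.7  91.7] th -28.8 tilt 0.57 F [-8.8  3.5 -1.8] T [0.53 2.09 0.33] g 15.1 j [-0.63  0.85  0.71  1.58 -0.64  0.97 -0.2 ]
62.06150093557924 87.02975803876987
```

Hard stop (force rising, lag growing). Back off 6°, slide out and lift.

Emit:
servo_tool([
  {"x": -4, "y": 0, "z": 0, "rx": 0, "ry": -1, "rz": 0, "grip": 8},
  {"x": -7, "y": 0, "z": 0.2, "rx": 0, "ry": -3, "rz": 0, "grip": 8},
  {"x": -10, "y": 0, "z": 0.2, "rx": 0, "ry": -5, "rz": 0, "grip": 8},
  {"x": -12, "y": 0, "z": 0.2, "rx": 0, "ry": -6, "rz": 0, "grip": 8},
  {"x": -12, "y": 0, "z": 0.2, "rx": 0, "ry": -6, "rz": 0, "grip": 8},
  {"x": -12, "y": 0, "z": 0.2, "rx": 0, "ry": -6, "rz": 0, "grip": 8},
], force=58)

```text
clock: 63.1
eef_pos: [0.6236, 0.1379, 0.0932]
tool_rot: [-1.548, 0.314, -0.315]
contact_force: [-0.9, -0.3, -3.8]
grip_width: 0.0148
```

```bash
python3 - <<'E'
from h import *
s,M=st(); v=s['eef_pos'][:2]*1e3-[589,57.8]; print(np.degrees(np.arctan2(v[1],v[0])),np.hypot(*v))
E
```

```text
t 63.1 tcp [623.6 137.9  93.2] th -22.94 tilt 0.05 F [-0.9 -0.3 -3.8] T [-0.04  0.35  0.01] g 14.8 j [-0.63  0.83  0.69  1.61 -0.62  0.94 -0.12]
66.63739520146399 87.20595505689037
```

Emit:
servo_tool([
  {"x": -0.5, "y": 0, "z": 5, "rx": 0, "ry": 0, "rz": 0, "grip": 8},
  {"x": -0.5, "y": 0, "z": 12, "rx": 0, "ry": 0, "rz": 0, "grip": 8},
  {"x": -0.5, "y": 0, "z": 20, "rx": 0, "ry": 0, "rz": 0, "grip": 8},
  {"x": -0.5, "y": 0, "z": 30, "rx": 0, "ry": 0, "rz": 0, "grip": 8},
  {"x": -0.5, "y": 0, "z": 42, "rx": 0, "ry": 0, "rz": 0, "grip": 8},
  {"x": -0.5, "y": 0, "z": 50, "rx": 0, "ry": 0, "rz": 0, "grip": 8},
  {"x": -0.5, "y": -30, "z": 50, "rx": 0, "ry": 0, "rz": 0, "grip": 8},
  {"x": -0.5, "y": -60, "z": 50, "rx": 0, "ry": 0, "rz": 0, "grip": 8},
  {"x": -0.5, "y": -90, "z": 50, "rx": 0, "ry": 0, "rz": 0, "grip": 8},
  {"x": -0.5, "y": -90, "z": 50, "rx": 0, "ry": 0, "rz": 0, "grip": 8},
  {"x": -0.5, "y": -90, "z": 50, "rx": 0, "ry": 0, "rz": 0, "grip": 8},
  {"x": -0.5, "y": -90, "z": 50, "rx": 0, "ry": 0, "rz": 0, "grip": 8},
], force=58)

```text
clock: 64.3
eef_pos: [0.6405, 0.1851, 0.1807]
tool_rot: [-1.549, 0.317, -0.309]
contact_force: [-1.4, -0.3, -3.8]
grip_width: 0.0151
```

```bash
python3 - <<'E'
from h import *
st()
snap('wrist','w46'); im=snap('scene','s46'); cv2.imwrite('pics/s46c.png',cv2.resize(im[120:260,210:370,::-1],(686,600),interpolation=cv2.INTER_CUBIC))
t=snap('top','t46'); cv2.imwrite('pics/t46c.png',cv2.resize(t[150:260,80:290,::-1],(800,419),interpolation=cv2.INTER_CUBIC))
E
```

```text
t 64.3 tcp [640.5 185.1 180.7] th -22.88 tilt 0.3 F [-1.4 -0.3 -3.8] T [-0.01  0.13  0.  ] g 15.1 j [-0.7   0.78  0.75  1.43 -0.55  1.16 -0.26]
```

View pics/s46c.png

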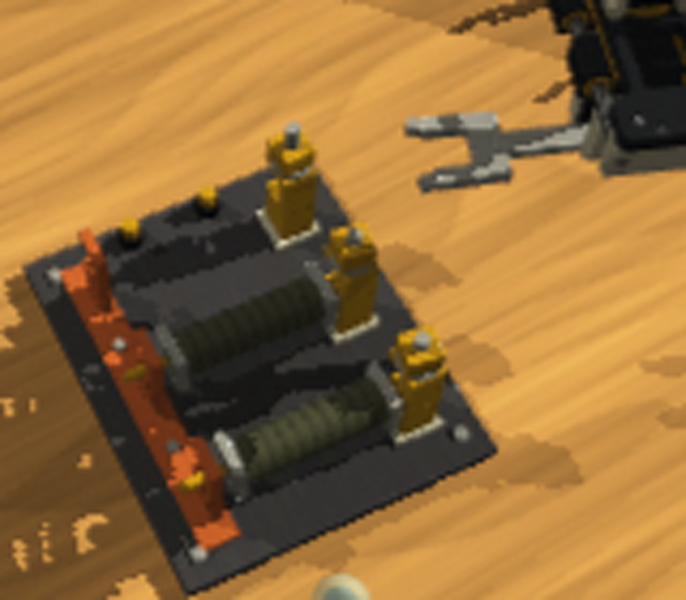

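View pics/t46c.png

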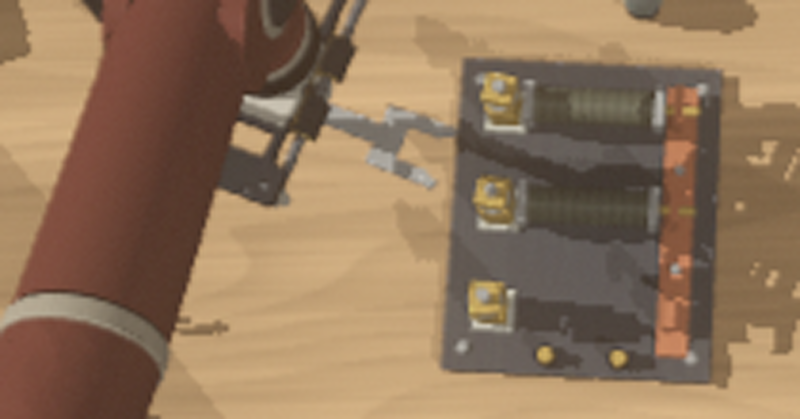

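```bash
python3 - <<'E'
from h import *
go(631,20,215,-5)
E
```

```text
t 64.45 tcp [640.8 184.7 181. ] th -22.9 tilt 0.27 F [-0.1  0.3 -3.1] T [-0.07  0.05  0.04] g 15.1 j [-0.7   0.78  0.75  1.43 -0.55  1.16 -0.26]
row x 54.9 y -33.9 z -155.6 | rx 0.11 ry -17.90 rz -0.25
```

Emit:
servo_tool([
  {"x": 0, "y": -34, "z": 0, "rx": 0, "ry": -4, "rz": 0, "grip": 8},
  {"x": 18, "y": -34, "z": -45, "rx": 0, "ry": -8, "rz": 0, "grip": 8},
  {"x": 36, "y": -34, "z": -90, "rx": 0, "ry": -14, "rz": 0, "grip": 8},
  {"x": 50, "y": -34, "z": -130, "rx": 0, "ry": -17.9, "rz": 0, "grip": 8},
  {"x": 55, "y": -34, "z": -155, "rx": 0, "ry": -17.9, "rz": 0, "grip": 8},
  {"x": 55, "y": -34, "z": -155, "rx": 0, "ry": -17.9, "rz": 0, "grip": 8},
  {"x": 55, "y": -34, "z": -155, "rx": 0, "ry": -17.9, "rz": 0, "grip": 8},
  {"x": 55, "y": -34, "z": -155, "rx": 0, "ry": -17.9, "rz": 0, "grip": 8},
])

```text
clock: 65.25
eef_pos: [0.6322, 0.0227, 0.216]
tool_rot: [-1.568, 0.069, -0.064]
contact_force: [-0.1, 0.5, -2.4]
grip_width: 0.0149
```

```bash
python3 - <<'E'
from h import *
st()
im=snap('wrist','w47'); cv2.imwrite('pics/w47c.png',cv2.resize(im[80:190,170:330,::-1],(800,550),interpolation=cv2.INTER_CUBIC))
E
```

```text
t 65.25 tcp [632.2  22.7 216. ] th -4.85 tilt 0.17 F [-0.1  0.5 -2.4] T [0.02 0.06 0.  ] g 14.9 j [-0.45  0.67  0.68  1.49 -0.45  1.14  0.23]
```

View pics/w47c.png

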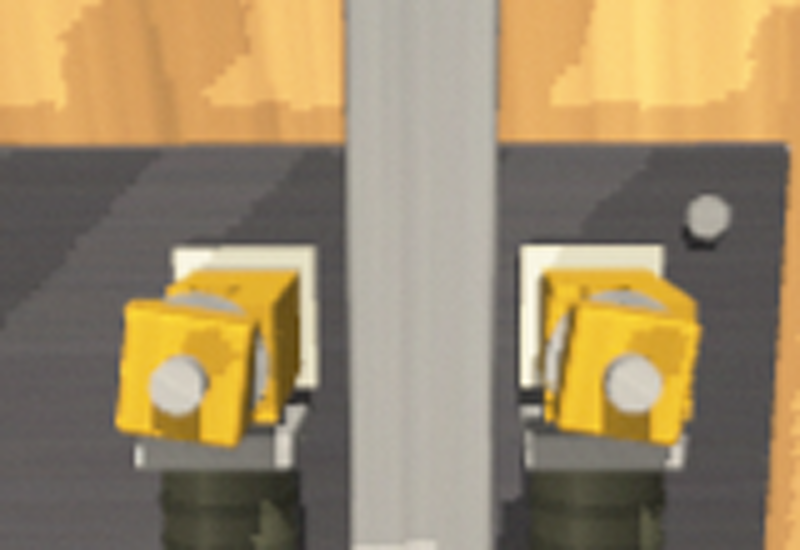

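```bash
cat >> h.py <<'E'
def wm(tcp,th):
    m=dict(imaging.camera_model('wrist')); a=np.radians(th); c,s=np.cos(a),np.sin(a); M=np.array([[c,0,-s],[s,0,c],[0,-1,0]])
    A=np.array([[1,0.001,-.001],[.001,-.288,.9575],[.001,-.9575,-.288]])
    m['eye']=np.array(tcp)/1e3+M@np.array([0,-.166,.081]); m['attitude']=R.from_matrix(M@A).as_rotvec(); return m
E
python3 - <<'E'
from h import *
m=wm((490.4,268.2,219.7),85.9)
c=lambda o,s,L:[(o[0]+(a+.5)/s-.5,o[1]+(b+.5)/s-.5) for a,b in L]
for z in (0.005,.01):
  P=ray('wrist',c((310,80),4.8,[(86,86),(252,43),(304,455),(158,533)]),z,m); print(z,P[:, :2].round(4).tolist(),[np.linalg.norm(P[i]-P[(i+1)%4]).round(4) for i in range(4)])
  d=P[0]-P[3]; print(np.degrees(np.arctan2(d[1],d[0])))
  print(P.mean(0))
print(ray('wrist',c((310,80),4.8,[(345,110),(390,520)]),.083,m).round(4), 'arm top back corners')
E
```

```text
0.005 [[0.4117, 0.3646], [0.4042, 0.4067], [0.5137, 0.4249], [0.5335, 0.3849]] [np.float64(0.0428), np.float64(0.111), np.float64(0.0446), np.float64(0.1235)]
-170.51228432685218
[0.46574131 0.39527203 0.005     ]
0.01 [[0.4116, 0.3634], [0.4042, 0.405], [0.5123, 0.4229], [0.5319, 0.3835]] [np.float64(0.0423), np.float64(0.1095), np.float64(0.044), np.float64(0.1219)]
-170.51228432685218
[0.46500406 0.39367916 0.01      ]
[[0.4197 0.399  0.083 ]
 [0.5087 0.4138 0.083 ]] arm top back corners
```

```bash
python3 - <<'E'
from h import *
go(493,325,150,99.5)
E
```

```text
t 65.3 tcp [632.2  22.8 216.1] th -4.81 tilt 0.16 F [-0.8 -0.4 -3. ] T [-0.05  0.07 -0.05] g 15.2 j [-0.45  0.67  0.68  1.49 -0.45  1.14  0.23]
row x -163.9 y 66.7 z 289.4 | rx -0.17 ry -104.31 rz -0.06
```

Emit:
servo_tool([
  {"x": -12, "y": 0, "z": 30, "rx": 0, "ry": -8, "rz": 0, "grip": 8},
  {"x": -24, "y": 0, "z": 60, "rx": 0, "ry": -16, "rz": 0, "grip": 8},
  {"x": -36, "y": 0, "z": 90, "rx": 0, "ry": -24, "rz": 0, "grip": 8},
  {"x": -48, "y": 0, "z": 120, "rx": 0, "ry": -32, "rz": 0, "grip": 8},
  {"x": -60, "y": 0, "z": 145, "rx": 0, "ry": -40, "rz": 0, "grip": 8},
  {"x": -72, "y": 0, "z": 170, "rx": 0, "ry": -48, "rz": 0, "grip": 8},
  {"x": -84, "y": 0, "z": 190, "rx": 0, "ry": -56, "rz": 0, "grip": 8},
  {"x": -96, "y": 0, "z": 210, "rx": 0, "ry": -64, "rz": 0, "grip": 8},
  {"x": -110, "y": 0, "z": 230, "rx": 0, "ry": -72, "rz": 0, "grip": 8},
  {"x": -124, "y": 0, "z": 250, "rx": 0, "ry": -80, "rz": 0, "grip": 8},
  {"x": -138, "y": 15, "z": 265, "rx": 0, "ry": -88, "rz": 0, "grip": 8},
  {"x": -152, "y": 35, "z": 280, "rx": 0, "ry": -96, "rz": 0, "grip": 8},
  {"x": -164, "y": 55, "z": 289, "rx": -0.1, "ry": -104, "rz": 0, "grip": 8},
  {"x": -164, "y": 66, "z": 289.4, "rx": -0.1, "ry": -104.3, "rz": 0, "grip": 8},
  {"x": -164, "y": 66, "z": 289.4, "rx": -0.1, "ry": -104.3, "rz": 0, "grip": 8},
  {"x": -164, "y": 66, "z": 289.4, "rx": -0.1, "ry": -104.3, "rz": 0, "grip": 8},
  {"x": -164, "y": 66, "z": 289.4, "rx": -0.1, "ry": -104.3, "rz": 0, "grip": 8},
])

```text
clock: 67.0
eef_pos: [0.4957, 0.3222, 0.1521]
tool_rot: [-1.132, -1.327, 1.325]
contact_force: [-0.3, -0.3, -2.6]
grip_width: 0.0153
```

```bash
python3 - <<'E'
from h import *
st()
im=snap('wrist','w48'); cv2.imwrite('pics/w48c.png',cv2.resize(im[:300,230:,::-1],None,fx=2,fy=2,interpolation=cv2.INTER_CUBIC))
E
```

```text
t 67.0 tcp [495.7 322.2 152.1] th 99.11 tilt 0.14 F [-0.3 -0.3 -2.6] T [ 0.05 -0.04 -0.02] g 15.3 j [-0.73  0.6   0.19  1.69 -0.14  0.87  1.24]
```

View pics/w48c.png

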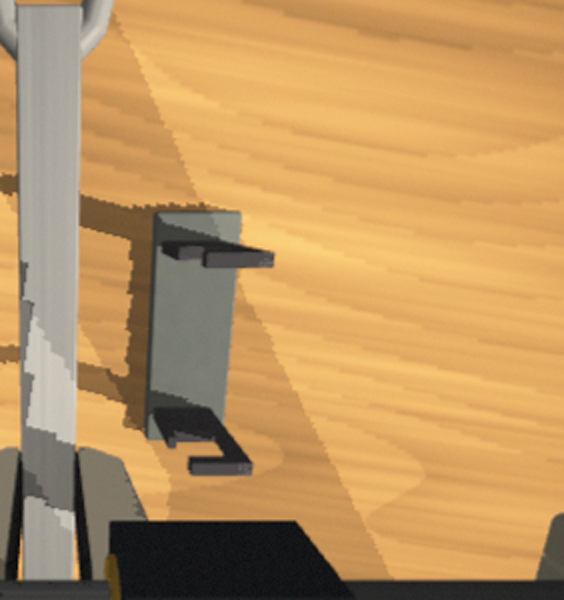

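```bash
python3 - <<'E'
from h import *
m=imaging.camera_model('wrist')
c=lambda o,s,L:[(o[0]+(a+.5)/s-.5,o[1]+(b+.5)/s-.5) for a,b in L]
P=ray('wrist',c((230,0),2,[(203,255),(273,255),(190,461),(251,461)]),.083,m)
print(P.round(4)); d=P[1]-P[3]; print('spacing',np.linalg.norm(d),np.degrees(np.arctan2(d[1],d[0])),np.linalg.norm(P[0]-P[2]))
print('len',np.linalg.norm(P[0]-P[1]),np.linalg.norm(P[2]-P[3]))
# base corners
B=ray('wrist',c((230,0),2,[(153,212),(241,211),(147,438)]),.006,m);print(B.round(4),np.linalg.norm(B[0]-B[1]),np.linalg.norm(B[0]-B[2]))
d=B[0]-B[2];print(np.degrees(np.arctan2(d[1],d[0])))
u=np.array([np.cos(np.radians(99.5)),np.sin(np.radians(99.5))]); 
for q in (P,B): print('x along u',(q[:,:2]@u).round(4),'along v',(q[:,:2]@np.array([-u[1],u[0]])).round(4))
E
```

```text
[[0.4252 0.3727 0.083 ]
 [0.4208 0.3998 0.083 ]
 [0.5118 0.3878 0.083 ]
 [0.5076 0.414  0.083 ]]
spacing 0.08792134601365022 -170.69378345645873 0.08794524402114151
len 0.027394737520187205 0.0265078525049717
[[0.4116 0.3631 0.006 ]
 [0.4039 0.4072 0.006 ]
 [0.5335 0.3858 0.006 ]] 0.044762723148344036 0.12401230253900805
-169.4232401183323
x along u [0.2974 0.3248 0.298  0.3245] along v [-0.4809 -0.481  -0.5688 -0.5689]
x along u [0.2902 0.3349 0.2925] along v [-0.4658 -0.4656 -0.5898]
```

```bash
python3 - <<'E'
from h import *
u=np.array([np.cos(np.radians(99.6)),np.sin(np.radians(99.6))]);v=np.array([-u[1],u[0]])
for a in (.240,.3082):
    t=(a*u-.5405*v)*1e3; print(t); go(t[0],t[1],60.5,99.6)
E
```

```text
[492.90635882 326.7775565 ]
t 67.05 tcp [495.4 322.4 152.1] th 99.14 tilt 0.12 F [ 0.1 -0.1 -2.8] T [0.02 0.04 0.02] g 15.0 j [-0.73  0.6   0.19  1.69 -0.14  0.87  1.24]
row x 4.8 y 91.6 z 2.0 | rx 0.11 ry -0.46 rz -0.05
[481.5327303  394.02248623]
t 67.05 tcp [495.4 322.4 152.1] th 99.14 tilt 0.12 F [ 0.1 -0.1 -2.8] T [0.02 0.04 0.02] g 15.0 j [-0.73  0.6   0.19  1.69 -0.14  0.87  1.24]
row x 73.0 y 91.5 z 2.5 | rx 0.11 ry -0.46 rz -0.05
```

Emit:
servo_tool([
  {"x": 4, "y": 25, "z": 2, "rx": 0.1, "ry": -0.5, "rz": 0, "grip": 8},
  {"x": 4, "y": 55, "z": 2, "rx": 0.1, "ry": -0.5, "rz": 0, "grip": 8},
  {"x": 4, "y": 80, "z": 2, "rx": 0.1, "ry": -0.5, "rz": 0, "grip": 8},
  {"x": 4, "y": 91, "z": 2, "rx": 0.1, "ry": -0.5, "rz": 0, "grip": 8},
  {"x": 4, "y": 91, "z": 2, "rx": 0.1, "ry": -0.5, "rz": 0, "grip": 8},
  {"x": 4, "y": 91, "z": 2, "rx": 0.1, "ry": -0.5, "rz": 0, "grip": 8},
  {"x": 4, "y": 91, "z": 2, "rx": 0.1, "ry": -0.5, "rz": 0, "grip": 8},
])

```text
clock: 67.75
eef_pos: [0.4925, 0.327, 0.0617]
tool_rot: [-1.124, -1.334, 1.333]
contact_force: [1.1, 0.0, -3.4]
grip_width: 0.0148
```

```bash
python3 - <<'E'
from h import *
go(481.5,394,60.5,99.6)
im=snap('wrist','w49'); im=snap('scene','s49'); cv2.imwrite('pics/s49c.png',cv2.resize(im[60:190,270:420,::-1],(692,600),interpolation=cv2.INTER_CUBIC))
E
```

```text
t 67.75 tcp [492.5 327.   61.7] th 99.77 tilt 0.05 F [ 1.1  0.  -3.4] T [ 0.08  0.03 -0.04] g 14.8 j [-0.72  0.72  0.15  1.76 -0.16  0.67  1.27]
row x 67.9 y 1.2 z -0.5 | rx 0.04 ry 0.17 rz 0.01
```

View pics/w49.png

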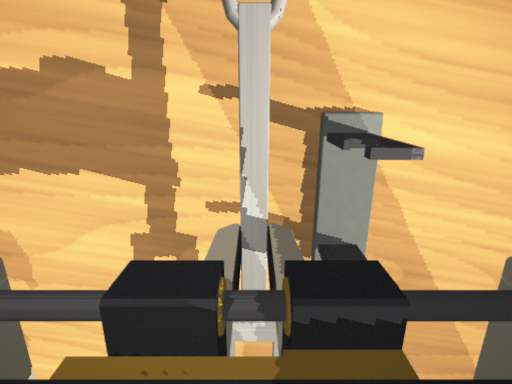

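View pics/s49c.png

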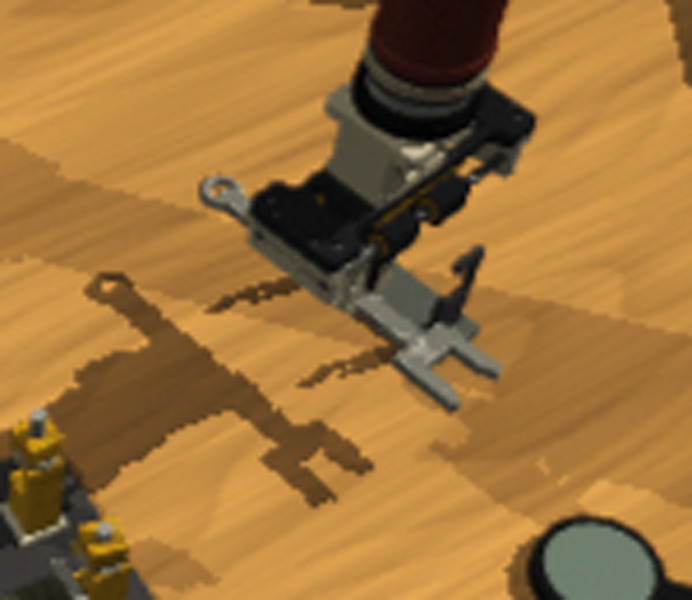

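Emit:
servo_tool([
  {"x": 12, "y": 1, "z": -0.5, "rx": 0, "ry": 0.1, "rz": 0, "grip": 8},
  {"x": 25, "y": 1, "z": -0.5, "rx": 0, "ry": 0.1, "rz": 0, "grip": 8},
  {"x": 36, "y": 1, "z": -0.5, "rx": 0, "ry": 0.1, "rz": 0, "grip": 8},
  {"x": 44, "y": 1, "z": -0.5, "rx": 0, "ry": 0.1, "rz": 0, "grip": 8},
  {"x": 50, "y": 1, "z": -0.5, "rx": 0, "ry": 0.1, "rz": 0, "grip": 8},
  {"x": 55, "y": 1, "z": -0.5, "rx": 0, "ry": 0.1, "rz": 0, "grip": 8},
  {"x": 55, "y": 1, "z": -0.5, "rx": 0, "ry": 0.1, "rz": 0, "grip": 8},
  {"x": 55, "y": 1, "z": -0.5, "rx": 0, "ry": 0.1, "rz": 0, "grip": 8},
  {"x": 55, "y": 1, "z": -0.5, "rx": 0, "ry": 0.1, "rz": 0, "grip": 8},
])

```text
clock: 68.75
eef_pos: [0.4827, 0.3798, 0.0589]
tool_rot: [-1.125, -1.329, 1.335]
contact_force: [0.7, -0.2, -2.6]
grip_width: 0.0154
```

```bash
python3 - <<'E'
from h import *
go(481.5,394,60.5,99.6)
im=snap('wrist','w50'); im=snap('scene','s50'); cv2.imwrite('pics/s50c.png',cv2.resize(im[60:190,270:420,::-1],(692,600),interpolation=cv2.INTER_CUBIC))
E
```

```text
t 68.75 tcp [482.7 379.8  58.9] th 99.64 tilt 0.18 F [ 0.7 -0.2 -2.6] T [ 0.09 -0.03  0.  ] g 15.4 j [-0.8   0.75  0.17  1.69 -0.17  0.72  1.19]
row x 14.2 y -1.6 z -1.2 | rx -0.14 ry 0.04 rz -0.10
```

View pics/w50.png

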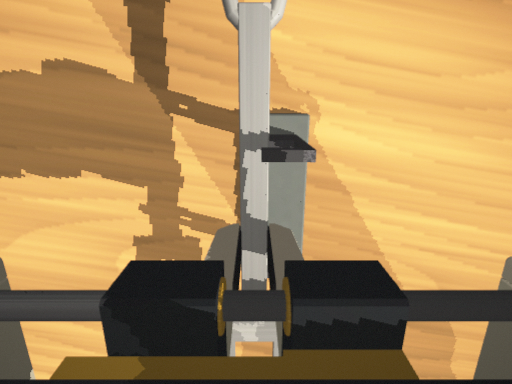

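View pics/s50c.png

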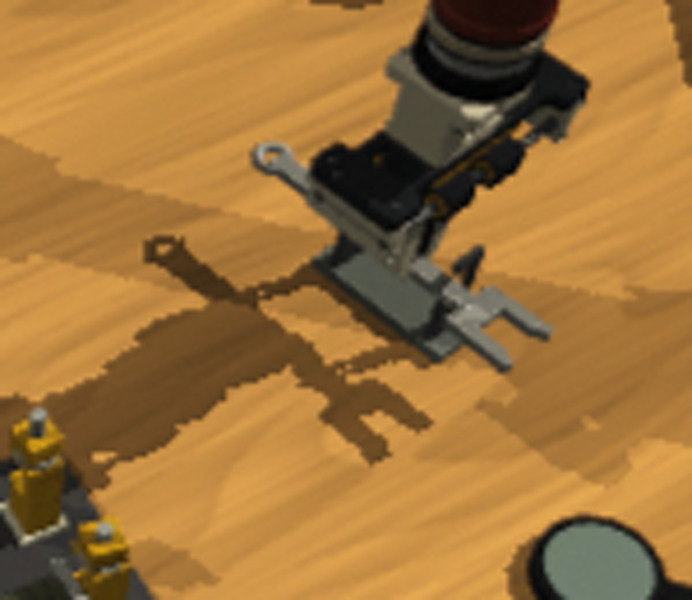

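Emit:
servo_tool([
  {"x": 5, "y": -1.3, "z": -1.2, "rx": 0, "ry": 0, "rz": -0.1, "grip": 8},
  {"x": 9, "y": -1.3, "z": -1.2, "rx": 0, "ry": 0, "rz": -0.1, "grip": 8},
  {"x": 12, "y": -1.3, "z": -1.2, "rx": 0, "ry": 0, "rz": -0.1, "grip": 8},
  {"x": 14, "y": -1.3, "z": -1.2, "rx": 0, "ry": 0, "rz": -0.1, "grip": 8},
  {"x": 16, "y": -1.3, "z": -1.2, "rx": 0, "ry": 0, "rz": -0.1, "grip": 8},
  {"x": 18, "y": -1.3, "z": -1.2, "rx": 0, "ry": 0, "rz": -0.1, "grip": 8},
  {"x": 18, "y": -1.3, "z": -1.2, "rx": 0, "ry": 0, "rz": -0.1, "grip": 8},
  {"x": 18, "y": -1.3, "z": -1.2, "rx": 0, "ry": 0, "rz": -0.1, "grip": 8},
])

```text
clock: 69.65
eef_pos: [0.4807, 0.3958, 0.0601]
tool_rot: [-1.125, -1.327, 1.336]
contact_force: [-0.4, -6.4, 0.6]
grip_width: 0.0151
```

```bash
python3 - <<'E'
from h import *
go(481.5,394,60.5,99.6)
im=snap('wrist','w51'); cv2.imwrite('pics/w51c.png',cv2.resize(im[90:270,180:360,::-1],(600,600),interpolation=cv2.INTER_CUBIC))
E
```

```text
t 69.65 tcp [480.7 395.8  60.1] th 99.6 tilt 0.3 F [-0.4 -6.4  0.6] T [-1.19  0.09 -0.02] g 15.1 j [-0.82  0.76  0.17  1.66 -0.17  0.74  1.17]
row x -1.9 y -0.4 z -0.4 | rx -0.23 ry 0.00 rz -0.19
```

View pics/w51c.png

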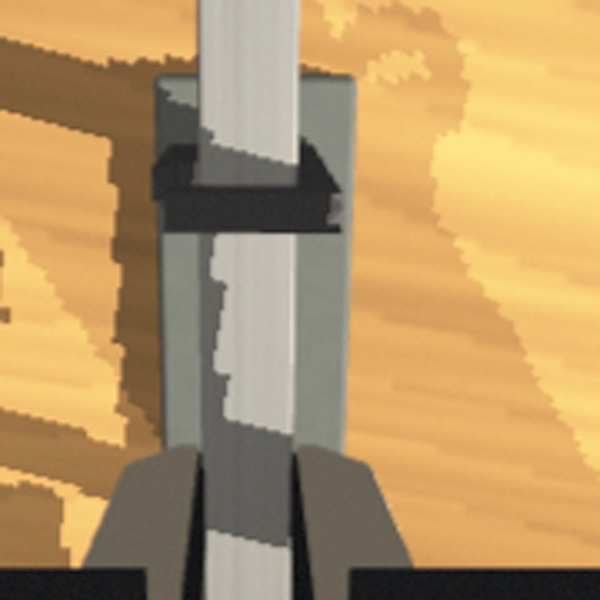

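Emit:
servo_tool([
  {"x": -4.2, "y": 0, "z": 0, "rx": -0.2, "ry": 0, "rz": -0.2, "grip": 8},
  {"x": -4.2, "y": 0, "z": 0, "rx": -0.2, "ry": 0, "rz": -0.2, "grip": 8},
  {"x": -4.2, "y": 3, "z": 0, "rx": -0.2, "ry": 0, "rz": -0.2, "grip": 8},
  {"x": -4.2, "y": 6, "z": 0, "rx": -0.2, "ry": 0, "rz": -0.2, "grip": 8},
  {"x": -4.2, "y": 9, "z": 0, "rx": -0.2, "ry": 0, "rz": -0.2, "grip": 8},
  {"x": -4.2, "y": 11, "z": 0, "rx": -0.2, "ry": 0, "rz": -0.2, "grip": 8},
  {"x": -4.2, "y": 12.5, "z": 0, "rx": -0.2, "ry": 0, "rz": -0.2, "grip": 8},
  {"x": -4.2, "y": 12.5, "z": 0, "rx": -0.2, "ry": 0, "rz": -0.2, "grip": 8},
  {"x": -4.2, "y": 12.5, "z": 0, "rx": -0.2, "ry": 0, "rz": -0.2, "grip": 8},
  {"x": -4.2, "y": 12.5, "z": 0, "rx": -0.2, "ry": 0, "rz": -0.2, "grip": 8},
])

```text
clock: 70.7
eef_pos: [0.4813, 0.3946, 0.0479]
tool_rot: [-1.122, -1.336, 1.329]
contact_force: [-0.1, 0.3, -3.5]
grip_width: 0.0148
```

```bash
python3 - <<'E'
from h import *
st()
E
```

```text
t 70.7 tcp [481.3 394.6  47.9] th 99.69 tilt 0.26 F [-0.1  0.3 -3.5] T [0.03 0.07 0.03] g 14.8 j [-0.82  0.77  0.16  1.68 -0.18  0.7   1.18]
```

Emit:
servo_tool([
  {"x": -0.8, "y": 1, "z": 0, "rx": 0, "ry": 0, "rz": 0, "grip": 8},
  {"x": -0.8, "y": 2, "z": 0, "rx": 0, "ry": 0, "rz": 0, "grip": 8},
  {"x": -0.8, "y": 2.5, "z": 0, "rx": 0, "ry": 0, "rz": 0, "grip": 8},
  {"x": -0.8, "y": 2.5, "z": 0, "rx": 0, "ry": 0, "rz": 0, "grip": 8},
  {"x": -0.8, "y": 2.5, "z": 0, "rx": 0, "ry": 0, "rz": 0, "grip": 8},
])

```text
clock: 71.2
eef_pos: [0.4814, 0.3936, 0.0457]
tool_rot: [-1.122, -1.335, 1.329]
contact_force: [-0.6, -0.9, 1.1]
grip_width: 0.0151
```

```bash
python3 - <<'E'
from h import *
st()
E
```

```text
t 71.2 tcp [481.4 393.6  45.7] th 99.69 tilt 0.25 F [-0.6 -0.9  1.1] T [-0.25  0.22 -0.03] g 15.1 j [-0.81  0.78  0.16  1.68 -0.18  0.69  1.18]
```

Emit:
servo_tool([
  {"x": 0, "y": -0.5, "z": 0, "rx": 0, "ry": 0, "rz": 0, "grip": 30},
  {"x": 0, "y": -0.5, "z": 0, "rx": 0, "ry": 0, "rz": 0, "grip": 30},
  {"x": 0, "y": -0.5, "z": 0, "rx": 0, "ry": 0, "rz": 0, "grip": 30},
  {"x": 0, "y": -10, "z": 0, "rx": 0, "ry": 0, "rz": 0, "grip": 30},
  {"x": 0, "y": -30, "z": 0, "rx": 0, "ry": 0, "rz": 0, "grip": 30},
  {"x": 0, "y": -70, "z": 0, "rx": 0, "ry": 0, "rz": 0, "grip": 30},
  {"x": 0, "y": -115, "z": 0, "rx": 0, "ry": 0, "rz": 0, "grip": 30},
  {"x": 0, "y": -155, "z": 0, "rx": 0, "ry": 0, "rz": 0, "grip": 30},
  {"x": -60, "y": -165, "z": 0, "rx": 0, "ry": 0, "rz": 0, "grip": 30},
  {"x": -80, "y": -165, "z": 0, "rx": 0, "ry": 0, "rz": 0, "grip": 30},
  {"x": -80, "y": -165, "z": 0, "rx": 0, "ry": 0, "rz": 0, "grip": 30},
  {"x": -80, "y": -165, "z": 0, "rx": 0, "ry": 0, "rz": 0, "grip": 30},
  {"x": -80, "y": -165, "z": 0, "rx": 0, "ry": 0, "rz": 0, "grip": 30},
], force=20)

```text
clock: 72.5
eef_pos: [0.494, 0.3158, 0.2099]
tool_rot: [-1.119, -1.337, 1.33]
contact_force: [-0.9, 0.3, 0.0]
grip_width: 0.0299
```

```bash
python3 - <<'E'
from h import *
st()
im=snap('wrist','w52'); cv2.imwrite('pics/w52c.png',cv2.resize(im[60:300,200:,::-1],(780,600),interpolation=cv2.INTER_CUBIC)); im=snap('scene','s52'); cv2.imwrite('pics/s52c.png',cv2.resize(im[60:270,210:430,::-1],(629,600),interpolation=cv2.INTER_CUBIC))
snap('top','t52')
E
```

```text
t 72.5 tcp [494.  315.8 209.9] th 99.82 tilt 0.32 F [-0.9  0.3  0. ] T [0.05 0.   0.  ] g 29.9 j [-0.73  0.53  0.21  1.64 -0.13  0.99  1.26]
```

View pics/w52c.png

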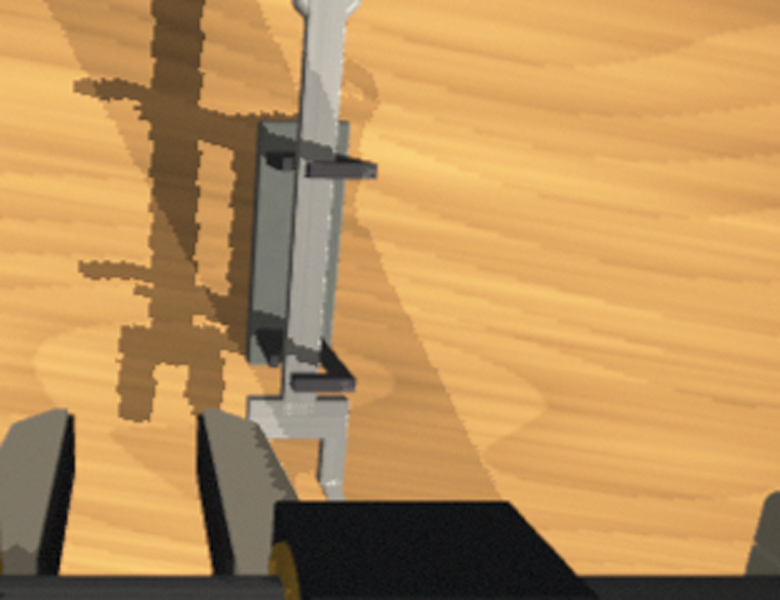

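View pics/s52c.png

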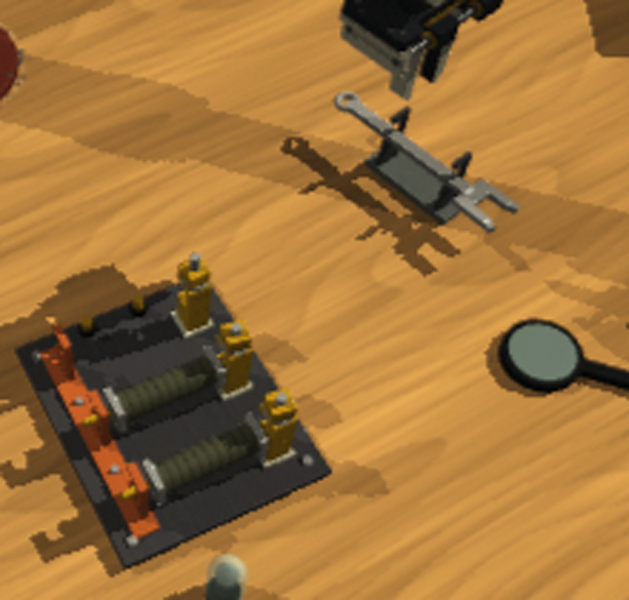

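View pics/t52.png

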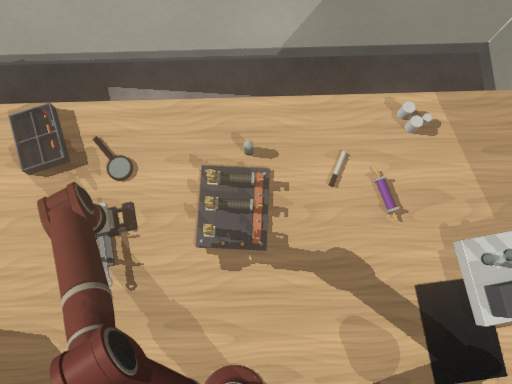

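```bash
python3 - <<'E'
from h import *
st(); robot.close_job()
E
```

```text
t 72.65 tcp [494.  315.7 209.5] th 99.84 tilt 0.26 F [ 0.  -1.   0.2] T [ 0.04 -0.    0.04] g 29.9 j [-0.73  0.53  0.21  1.64 -0.13  0.99  1.26]
the job is handed in; nothing more can be done
```

I fitted both resistors on the bench (only two were there, plus the purple look-alike) and handed the job in at 72.7 s of the 210 s allowed; no verdict is reported.

- **Resistors:** They hang in the rear and middle stations. For each one I felt the back wall, and then the hook floor as I let it down.
- **Nuts by hand:** I ran both nuts down with the fingers to the firm stop. Afterwards both had a heading of about 22°, and the stud heights in the camera picture matched a full run-down.
- **Nuts with the wrench:** I pulled each one until the force climbed and the wrench began to lag. A check picture then showed both nuts at about -13°, judged by eye, roughly 0.6 rad beyond hand-tight.
- **Wrench:** It is hung in both hooks of its rest, at about 48 mm height by the gripper reading (the given value is 49 mm). The gripper is clear of it and touches nothing.
- **Left alone:** In the last pictures the valve, marker and magnifier are still in their places.

Two readings disagreed:

- **Cameras:** The top camera's positions differed from the wrist camera's by 3–5 mm. I went by the wrist camera, and the wall contacts came within about 1 mm of its readings.
- **Middle nut:** It reached its stop after about 160° of turning, not 172°. It evidently started about 0.2 rad run down, since both nuts ended at the same heading.

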